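# Lock the spacer blocks into a dryer stacking rail

### The arm

A 6-joint arm with a two-finger parallel gripper is mounted at the origin on the work surface. World frame = base frame: x ahead of the robot, y to its left, z up, the work surface at z = 0. Lengths are in m, angles in degrees, forces in N, time in s.
With the tool pointing down it reaches from about 0.35 to 0.875 m from the base axis. Payload 4.2 kg.
Tool frame: the origin (TCP) lies midway between the tips of the shut fingers; the grasp point (between the pads) lies r.grasp_offset behind it (r.grasp_offset is the distance from the TCP to the grasp point, in m); z points along the fingers, y is the direction in which the jaws open and shut (so a half turn about z gives the same grasp; the last joint's range is limited). The gripper opens to 87 mm and grips with 3 to 60 N. Pads are 19 mm wide; open, the fingers measure 117 mm over their backs; the gripper's body (75 mm by 190 mm) begins 51 mm behind the grasp point.
Start: joints at [-53.365, 22.042, 0.453, 0, -68.411, -14.817], TCP at [0.232, -0.58, 0.223] pointing down, gripper open.
Joint ranges: [-179.83, 179.83], [-69.29, 118.12], [-61.27, 80.66], [-181.25, 117.63], [-171.15, -9.14], [-177.46, 177.46]. Speed limits (degrees/s): [159.86, 159.86, 180, 180, 180, 180].

### API

Orientations are given as a 3x3 rotation matrix whose columns are the frame's x, y, z axes.
In Python, from station import sense, optics, r gives the robot as it stands. The module is installed in compiled form; this text tells all that it offers.
- The arm moves only by the tool servo_tool, never from a script. Its argument "deltas" is a list of rows, each an object with "slide": the shift along the tool's x, y, z in units of 25 mm (1.0 is 25 mm), a list of three; "spin": the turn about the tool's z in units of 8 degrees (1.0 is 8 degrees). A call has 1 to 10 rows; each row shifts and turns the pose as measured when the row begins, along the tool's axes as they then stand; what a row does not reach is not made up. A row lasts 1/10 s, in which the tool goes at most 50 mm and 8.59 degrees, less where a joint would pass 70% of its speed; a pose out of reach is approached as far as the arm can. A call is refused whole if a number of a shift passes 1 or a number of a turn 1, either way. A call with a gripper value outside its range is refused whole. "gripper" is the closure in counts, from 0 (fully open) to 255 (shut), set as the call begins (left out, the last holds). The fingers move at their own pace and stop on an object; the grip force is fixed at half the most. Time passes only in rows, so rows that do not move let the fingers close. It gives the time, the measured TCP pose, the force and the opening at its end, in the units of the state.
- sense(): the state, without advancing time (a new reading comes with each control period).
- optics.capture(name): name is "side" or "top" or "wrist"; returns a dict with "frame" (384x512x3 uint8, red, green, blue), "camera_matrix" (3x3 intrinsics, pixels), "eye" and "rotation" of the camera in the world. Camera axes: x right, y down, z forward; pixel columns grow to the right and rows downward; lengths in m; the calibration is good to about 2 mm. A picture is of the moment at which its call begins. There is no depth.
- r.finish_job(): hands the job in, once; it reports no verdict.
The state is a dict: "time_s": time; "joints": joint angles; "joint_velocities": joint speeds; "effort": joint torques, N m; "tcp_pos": TCP position; "ee_rot": TCP orientation; "wrist_force": force on the tool from outside, world axes, zero at the start; "moment": the same for the moment, N m; "gripper_width": opening from 0.0 (shut) to 1.0 (fully open).
Only numpy, scipy, OpenCV 4.12 (cv2) and the standard library are available. Lean on these libraries where they do the work, as an engineer would, in place of code of your own. Each camera call takes 0.05 s, during which the arm holds its last target.

### The job

On the appliance top, use the wooden push stick, never the fingers, to slide every grey spacer block along the far fence of the aluminium rail until they stand in one closed row against both the fence and the stop, then lay the stick back, fin up, on its rubber mat. Swing the steel lock bar over the row until its holes line up with the holes of the blocks, and push one pin through the bar into each block until the pin's head sits on the bar. Leave any spare pin in the wooden rack and do not disturb the other things.

Things in the scene. Friction and masses are not known exactly. Their poses are not given: they have to be found in the camera images.
- rail: Fixed aluminium rail; blocks are fed towards its +y. Origin on the table; bed x -100..45, y -250..235 mm, top at z 6 mm, no holes in it. Far-side fence: face (towards -x) at x 30, top at z 28, y -250..150 mm. Steel stop: face (towards -y) at y 175, 33 mm high, x -45..45 mm, to y 235. The lock bar's vertical pivot is at x 8, y 200 mm
- slot1 (a point): Point on the rail's bed (x 8, y 153, z 6 mm in the rail's frame) where the underside centre of the first block belongs, against the stop and the fence
- slot2 (a point): The same for the second block in the row (x 8, y 109, z 6 mm)
- slot3 (a point): The same for the third block in the row (x 8, y 65, z 6 mm); stays empty when there are only two blocks
- lock_bar (a joint): Angle (rad) of the steel lock bar about its pivot, -0.25 to 1.15. 0: it points to the rail's -y with its three 13 mm holes over slot1, 2, 3 (47, 91, 135 mm from the pivot); grows as it swings out over the fence to the rail's +x. No stop at 0; friction (0.5 N at the handle) holds it. 30 mm wide, 195 mm long from the pivot, underside 33, top 41 mm above the table, 3 mm above the blocks
- bar_grip (a point): Grip point of the bar's handle: an upright black cylinder 16 mm in diameter, 180 mm from the pivot, standing on the bar from 41 to 86 mm above the table; this point is on its axis, 66 mm above the table
- block1: Grey plastic spacer block 44 x 44 mm, 24 mm high, with a 13 mm vertical hole right through its centre; about 0.12 kg; origin at the centre of its underside, z up. Two or three blocks are there; they start on the rail's bed, off the fence and turned askew. The fingers must not touch it
- block2: Grey plastic spacer block 44 x 44 mm, 24 mm high, with a 13 mm vertical hole right through its centre; about 0.12 kg; origin at the centre of its underside, z up. Two or three blocks are there; they start on the rail's bed, off the fence and turned askew. The fingers must not touch it
- block3: Grey plastic spacer block 44 x 44 mm, 24 mm high, with a 13 mm vertical hole right through its centre; about 0.12 kg; origin at the centre of its underside, z up. Two or three blocks are there; they start on the rail's bed, off the fence and turned askew. The fingers must not touch it
- rack: Fixed wooden rack 160 x 50 mm, 36 mm high, origin at the centre of its underside; three 13 mm holes through it in a row along its x at -50, 0, +50 mm, a pin hanging in each by its head
- pin1: Steel pin, 0.06 kg: shank 9 mm in diameter and 33 mm long with a tapered tip (7 mm), above it a black cylindrical head 20 mm in diameter and 36 mm tall to grip. Origin at the tip, z up along the pin to the head; head from z = 33 to 69 mm. Fully home in the bar its tip is 2 mm above the rail's bed
- pin2: Steel pin, 0.06 kg: shank 9 mm in diameter and 33 mm long with a tapered tip (7 mm), above it a black cylindrical head 20 mm in diameter and 36 mm tall to grip. Origin at the tip, z up along the pin to the head; head from z = 33 to 69 mm. Fully home in the bar its tip is 2 mm above the rail's bed
- pin3: Steel pin, 0.06 kg: shank 9 mm in diameter and 33 mm long with a tapered tip (7 mm), above it a black cylindrical head 20 mm in diameter and 36 mm tall to grip. Origin at the tip, z up along the pin to the head; head from z = 33 to 69 mm. Fully home in the bar its tip is 2 mm above the rail's bed
- mat: Fixed black rubber mat 260 (x) x 80 (y) x 3 mm on the table, origin at the centre of its underside; the stick's place
- stick: Wooden push stick, 0.15 kg: a beam 220 mm long (its x), 36 mm wide, 16 mm high, with an upright grip fin on its middle, 50 mm long (x), 14 mm thick (y), from z = 16 to 60 mm. Origin at the centre of the beam's underside; both ends are alike and flat, 110 mm from the origin
- scoop: white plastic measuring cup, 64 mm wide, 55 mm tall (bystander, leave alone)
- driver: screwdriver lying beyond the fence (bystander)
- starch_can: blue spray can, 54 mm wide, 160 mm tall (bystander)
- softener: white bottle, 72 mm wide, 200 mm tall (bystander)
- sheets_box: small carton 70 x 120 x 50 mm (bystander)
- wrench: wrench lying on the table (bystander)
Not all that is in view belongs to the job. Leave any turquoise look-alike of the stick alone.

How it is judged (in metres and radians):
On the way, in this order (a step that is already met when the one before it is completed fails the run):
1. every block stands in a closed row against the fence and the stop (within 4.5 mm of slot1, slot2, and slot3 if there is a third) ((distance between block1 and slot1 below 0.0045 m or distance between block1 and slot2 below 0.0045 m or distance between block1 and slot3 below 0.0045 m) and (distance between block2 and slot1 below 0.0045 m or distance between block2 and slot2 below 0.0045 m or distance between block2 and slot3 below 0.0045 m) and (distance between block3 and slot1 below 0.0045 m or distance between block3 and slot2 below 0.0045 m or distance between block3 and slot3 below 0.0045 m) and distance between any of block1, block2, block3 and slot1 below 0.0045 m and distance between any of block1, block2, block3 and slot2 below 0.0045 m), for 0.2 s.
2. the lock bar is over the row and a pin is fully through it into each block, the row still closed ((distance between block1 and slot1 below 0.008 m or distance between block1 and slot2 below 0.008 m or distance between block1 and slot3 below 0.008 m) and (distance between block2 and slot1 below 0.008 m or distance between block2 and slot2 below 0.008 m or distance between block2 and slot3 below 0.008 m) and (distance between block3 and slot1 below 0.008 m or distance between block3 and slot2 below 0.008 m or distance between block3 and slot3 below 0.008 m) and distance between any of block1, block2, block3 and slot1 below 0.008 m and distance between any of block1, block2, block3 and slot2 below 0.008 m and ((horizontal distance between pin1 and slot1 below 0.009 m and z of pin1 in the frame of rail below 0.0115 m and angle between pin1's own z axis and vertical below 0.15 rad) or (horizontal distance between pin2 and slot1 below 0.009 m and z of pin2 in the frame of rail below 0.0115 m and angle between pin2's own z axis and vertical below 0.15 rad) or (horizontal distance between pin3 and slot1 below 0.009 m and z of pin3 in the frame of rail below 0.0115 m and angle between pin3's own z axis and vertical below 0.15 rad)) and ((horizontal distance between pin1 and slot2 below 0.009 m and z of pin1 in the frame of rail below 0.0115 m and angle between pin1's own z axis and vertical below 0.15 rad) or (horizontal distance between pin2 and slot2 below 0.009 m and z of pin2 in the frame of rail below 0.0115 m and angle between pin2's own z axis and vertical below 0.15 rad) or (horizontal distance between pin3 and slot2 below 0.009 m and z of pin3 in the frame of rail below 0.0115 m and angle between pin3's own z axis and vertical below 0.15 rad)) and (not (distance between any of block1, block2, block3 and slot3 below 0.012 m) or (horizontal distance between pin1 and slot3 below 0.009 m and z of pin1 in the frame of rail below 0.0115 m and angle between pin1's own z axis and vertical below 0.15 rad) or (horizontal distance between pin2 and slot3 below 0.009 m and z of pin2 in the frame of rail below 0.0115 m and angle between pin2's own z axis and vertical below 0.15 rad) or (horizontal distance between pin3 and slot3 below 0.009 m and z of pin3 in the frame of rail below 0.0115 m and angle between pin3's own z axis and vertical below 0.15 rad)) and value of joint lock_bar between -0.08 and 0.08 rad), for 0.2 s.
At the end, for the whole second after the job is handed in: Blocks within 8 mm of their places in the row, bar within 0.08 rad of 0, an upright pin through the bar in each block with its head within 3.5 mm of the bar, any spare pin in the rack, the stick beam down on the mat (middle within 80 mm along, 40 mm across of its centre), all at rest (all of step 2 and ((horizontal distance between pin1 and rack below 0.065 m and z of pin1 in the frame of rack below 0.008 m and angle between pin1's own z axis and vertical below 0.3 rad) or (horizontal distance between pin1 and slot1 below 0.009 m and z of pin1 in the frame of rail below 0.0115 m and angle between pin1's own z axis and vertical below 0.15 rad) or (horizontal distance between pin1 and slot2 below 0.009 m and z of pin1 in the frame of rail below 0.0115 m and angle between pin1's own z axis and vertical below 0.15 rad) or (distance between any of block1, block2, block3 and slot3 below 0.012 m and (horizontal distance between pin1 and slot3 below 0.009 m and z of pin1 in the frame of rail below 0.0115 m and angle between pin1's own z axis and vertical below 0.15 rad))) and ((horizontal distance between pin2 and rack below 0.065 m and z of pin2 in the frame of rack below 0.008 m and angle between pin2's own z axis and vertical below 0.3 rad) or (horizontal distance between pin2 and slot1 below 0.009 m and z of pin2 in the frame of rail below 0.0115 m and angle between pin2's own z axis and vertical below 0.15 rad) or (horizontal distance between pin2 and slot2 below 0.009 m and z of pin2 in the frame of rail below 0.0115 m and angle between pin2's own z axis and vertical below 0.15 rad) or (distance between any of block1, block2, block3 and slot3 below 0.012 m and (horizontal distance between pin2 and slot3 below 0.009 m and z of pin2 in the frame of rail below 0.0115 m and angle between pin2's own z axis and vertical below 0.15 rad))) and ((horizontal distance between pin3 and rack below 0.065 m and z of pin3 in the frame of rack below 0.008 m and angle between pin3's own z axis and vertical below 0.3 rad) or (horizontal distance between pin3 and slot1 below 0.009 m and z of pin3 in the frame of rail below 0.0115 m and angle between pin3's own z axis and vertical below 0.15 rad) or (horizontal distance between pin3 and slot2 below 0.009 m and z of pin3 in the frame of rail below 0.0115 m and angle between pin3's own z axis and vertical below 0.15 rad) or (distance between any of block1, block2, block3 and slot3 below 0.012 m and (horizontal distance between pin3 and slot3 below 0.009 m and z of pin3 in the frame of rail below 0.0115 m and angle between pin3's own z axis and vertical below 0.15 rad))) and x of stick in the frame of mat between -0.08 and 0.08 m and y of stick in the frame of mat between -0.04 and 0.04 m and z of stick in the frame of mat below 0.007 m and angle between stick's own z axis and vertical below 0.15 rad and linear speed of each of block1, block2, block3, pin1, pin2, pin3, stick below 0.02 m/s); the robot touches nothing.
It fails at once if the fingers touch a block (contact force between the fingers and block1 above 1 N or contact force between the fingers and block2 above 1 N or contact force between the fingers and block3 above 1 N).
It fails at once if a bystander is moved more than 5 cm (distance of any of scoop, driver, starch_can, softener, sheets_box, wrench from where it was at the start of the episode above 0.05 m).
Of block1, block2, block3 only 2 to 3 are there at a start; the rules pass over those that are not, and their reading is None.
At some moment in a run one of block1, block2, block3, stick may be knocked a few centimetres aside while the robot is not near it.
It also fails if it takes over 210 s, if anything falls off the work surface, if the arm or the gripper's body presses on something with over 40 N, if the wrist force passes 120 N, or if a joint passes its speed limit or range.

## Working session

There is one attempt and no reset: what is moved stays moved. The work goes in short steps, Python scripts to look and compute and a tool call to move; the robot and the scene stay as the last step left them, time stands still between calls to the robot, and variables do not carry over. Pictures are saved under pics/ and viewed, and the job is handed in when it is done.

Besides the shell and the picture viewer there is one more tool, called after ">>>" in YAML: its name, and indented under it one key for each argument. servo_tool: Moves the arm, as the interface text tells. Its arguments: {"type":"object","properties":{"deltas":{"type":"array"},"gripper":{"type":"number"}},"required":["deltas"]}

```bash
mkdir -p pics; ls; cat > h.py <<'E'
import cv2, numpy as np
from station import sense, optics, r
def snap(name, fn, crop=None, scale=1):
    c=optics.capture(name); f=c["frame"]
    np.savez("pics/"+fn+".npz", **{k:c[k] for k in ("frame","camera_matrix","eye","rotation")})
    save(f,fn,crop,scale); return c
def save(f,fn,crop=None,scale=1):
    if crop: x0,y0,x1,y1=crop; f=f[y0:y1,x0:x1]
    if scale!=1: f=cv2.resize(f,None,fx=scale,fy=scale,interpolation=cv2.INTER_CUBIC)
    cv2.imwrite("pics/"+fn+".png", f[:,:,::-1])
def load(fn): return dict(np.load("pics/"+fn+".npz"))
def pt(c,u,v,z):
    K=c["camera_matrix"]; d=c["rotation"]@np.linalg.solve(K,[u,v,1.]); e=c["eye"]
    return e+d*(z-e[2])/d[2]
def px(c,P):
    p=c["rotation"].T@(np.asarray(P,float)-c["eye"]); q=c["camera_matrix"]@p; return q[:2]/q[2]
E
python3 - <<'E'
from h import *
np.set_printoptions(precision=4,suppress=True)
print(sense(), r.grasp_offset)
for n in("side","top","wrist"):
    c=snap(n,n+"0"); print(n,c["camera_matrix"],c["eye"],c["rotation"])
E
```

```text
pics
{'time_s': 0.0, 'joints': array([-53.3634,  22.0911,   0.3797,  -0.0307, -68.4114, -14.8153]), 'joint_velocities': array([ 0.014 , -0.0062, -0.0071,  0.0121,  0.0352,  0.0354]), 'effort': array([  0.0008, -39.066 ,  18.7401,   4.2196,   0.0111,  -0.0002]), 'tcp_pos': array([ 0.2321, -0.5796,  0.2215]), 'ee_rot': array([[-0.9284, -0.3715, -0.0009],
       [-0.3715,  0.9284,  0.002 ],
       [ 0.0001,  0.0022, -1.    ]]), 'wrist_force': array([-0.0152,  0.5656, -0.312 ]), 'moment': array([-0.0178,  0.0269, -0.0273]), 'gripper_width': 0.9971631871360714} 0.0187
side [[378.8783   0.     258.0049]
 [  0.     378.8783 185.774 ]
 [  0.       0.       1.    ]] [0.0428 0.8199 0.6806] [[-0.9143 -0.2077  0.3477]
 [-0.4049  0.4594 -0.7906]
 [ 0.0044 -0.8636 -0.5041]]
top [[378.5884   0.     252.7649]
 [  0.     378.5884 186.7866]
 [  0.       0.       1.    ]] [ 0.3417 -0.1307  1.245 ] [[-0.0134 -0.9939  0.109 ]
 [-0.9999  0.0132 -0.0023]
 [ 0.0009 -0.109  -0.994 ]]
wrist [[317.3724   0.     246.7154]
 [  0.     317.3724 191.4932]
 [  0.       0.       1.    ]] [ 0.1687 -0.606   0.384 ] [[-0.3716  0.8991  0.2315]
 [ 0.9284  0.3595  0.094 ]
 [ 0.0012  0.2498 -0.9683]]
```

View pics/top0.png

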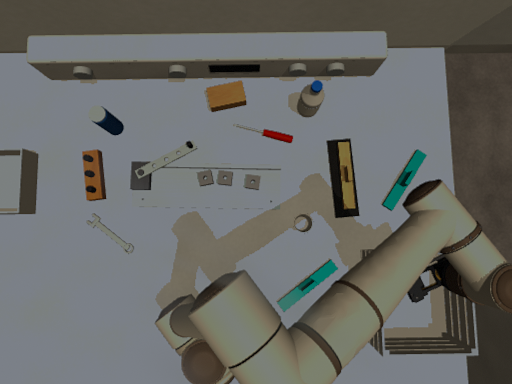

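View pics/side0.png

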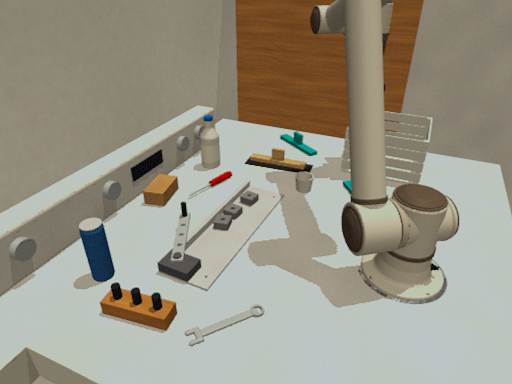

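View pics/wrist0.png

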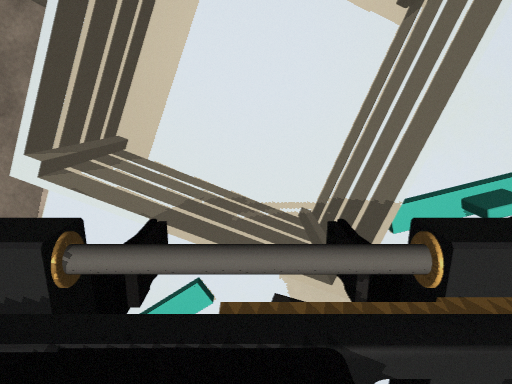

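```bash
python3 - <<'E'
from h import *
c=load("top0"); save(c["frame"],"top0a",(120,130,290,220),4.5); save(c["frame"],"top0b",(310,120,440,230),5); save(c["frame"],"top0c",(70,140,140,220),7)
E
```

```text
(no output)
```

View pics/top0a.png

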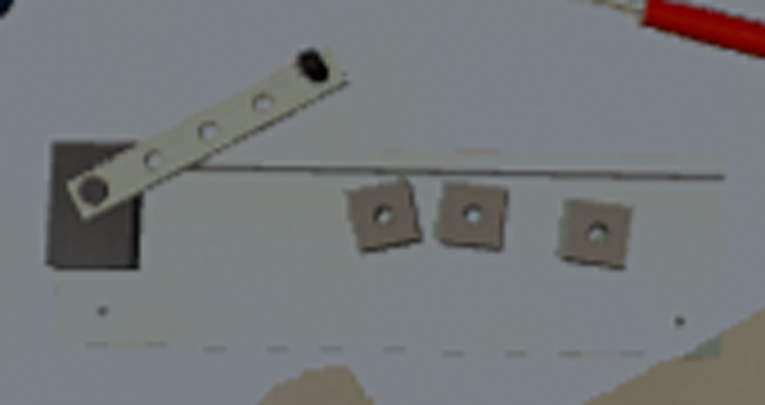

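View pics/top0b.png

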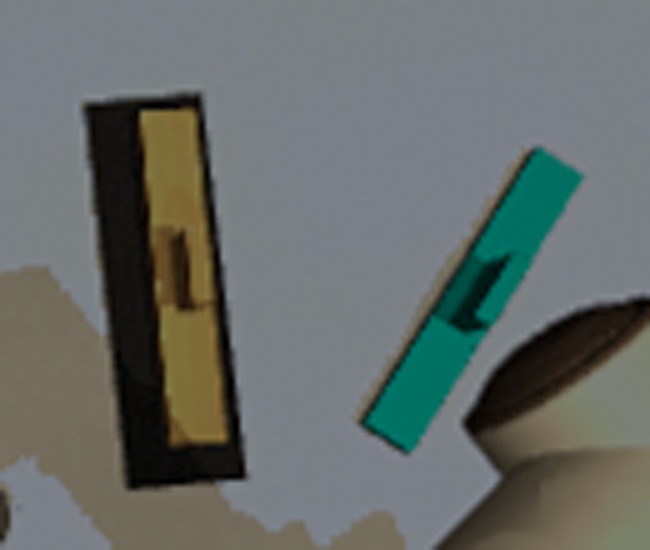

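View pics/top0c.png

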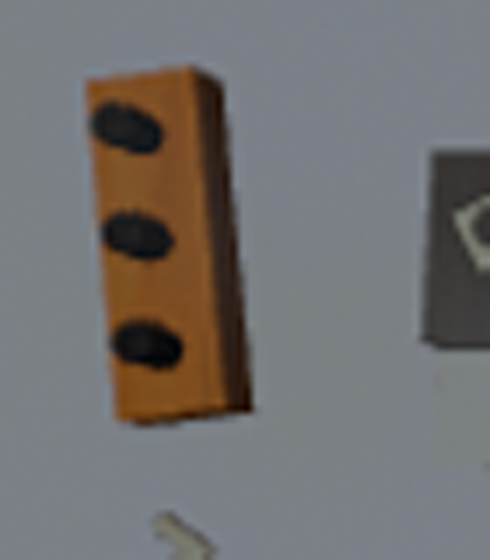

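```bash
cat >> h.py <<'E'
def T2(p,x,y): 
    ca,sa=np.cos(p[2]),np.sin(p[2]); return np.array([p[0]+ca*x-sa*y,p[1]+sa*x+ca*y])
E
python3 - <<'E'
from h import *
np.set_printoptions(precision=4,suppress=True)
c=load("top0")
A=lambda u,v,z:pt(c,120+(u+.5)/4.5-.5,130+(v+.5)/4.5-.5,z)
for n,u,v,z in [("stopTL x45y235",52,142,.033),("stopBL -45,235",47,266,.033),("stopBR",138,268,.033),("pivot 8,200",93,191,.041),("fence end y-250 top",722,177,.028),("bed end near",721,352,.006),("bed near left y?", 85,345,.006),("bar h1",153,160,.041),("h2",208,131,.041),("h3",262,102,.041),("handle top",313,62,.086),("b1",384,215,.030),("b2",473,215,.030),("b3",596,233,.030)]:
    print(n,A(u,v,z)[:2])
from scipy.optimize import least_squares
obs=[(8,200,41,93,191),(45,235,33,52,142),(-45,235,33,47,266),(-45,175,33,138,268),(45,-250,6,722,153),(-100,-250,6,721,354),(30,-250,28,722,178)]
def res(p):
    o=[]
    for x,y,z,u,v in obs:
        q=px(c,[*T2(p,x/1e3,y/1e3),z/1e3]); o+=list(q-[120+(u+.5)/4.5-.5,130+(v+.5)/4.5-.5])
    return np.array(o)
s=least_squares(res,[.5,.1,0]);print(s.x,res(s.x).reshape(-1,2)); 
p=s.x
for n,x,y in[("s1",8,153),("s2",8,109),("s3",8,65)]: print(n,T2(p,x/1e3,y/1e3))
inv=lambda q:np.array([[np.cos(p[2]),np.sin(p[2])],[-np.sin(p[2]),np.cos(p[2])]])@(q-p[:2])
# blocks
for n,cs in {"b1":[(347,192),(405,179),(421,239),(362,251)],"b2":[(443,182),(508,190),(501,249),(436,241)],"b3":[(566,199),(631,206),(624,268),(559,260)]}.items():
    w=np.array([A(u,v,.030)[:2] for u,v in cs]); print(n,w.mean(0),inv(w.mean(0)),np.linalg.norm(np.roll(w,1,0)-w,axis=1),np.degrees(np.arctan2(*( (w[1]-w[0])[::-1]))))
np.save("rail.npy",p)
B=lambda u,v,z:pt(c,310+(u+.5)/5-.5,120+(v+.5)/5-.5,z)
print("mat",[B(u,v,.003)[:2] for u,v in[(85,104),(201,94),(245,476),(129,488)]])
w=np.array([B(u,v,.019)[:2] for u,v in[(139,111),(195,110),(229,442),(172,445)]]);print("stick",w.mean(0),w)
R=lambda u,v,z:pt(c,70+(u+.5)/7-.5,140+(v+.5)/7-.5,z)
print("rack",[R(u,v,.036)[:2] for u,v in[(87,80),(195,67),(225,409),(120,420)]])
print("pins tops",[R(u,v,.072)[:2] for u,v in[(112,120),(122,228),(130,338)]])
E
```

```text
stopTL x45y235 [0.5635 0.2597]
stopBL -45,235 [0.4736 0.2614]
stopBR [0.4713 0.1963]
pivot 8,200 [0.5261 0.2271]
fence end y-250 top [ 0.5323 -0.223 ]
bed end near [ 0.4071 -0.2213]
bed near left y? [0.4184 0.2412]
bar h1 [0.548  0.1847]
h2 [0.5685 0.1456]
h3 [0.5891 0.1071]
handle top [0.6076 0.0631]
b1 [0.5076 0.0208]
b2 [ 0.5068 -0.0432]
b3 [ 0.4925 -0.1315]
[ 0.5121  0.0255 -0.0265] [[ 0.5949  0.209 ]
 [ 0.1588  0.0283]
 [-0.0774  0.0677]
 [-1.6572 -0.1304]
 [ 0.1794  0.9473]
 [ 0.1678  0.0437]
 [ 0.649  -1.1854]]
s1 [0.5242 0.1782]
s2 [0.523  0.1342]
s3 [0.5219 0.0903]
b1 [0.5075 0.021 ] [-0.0045 -0.0046] [0.0443 0.0427 0.0452 0.0431] -77.95238681943442
b2 [ 0.5065 -0.0425] [-0.0039 -0.0681] [0.0431 0.0472 0.0431 0.0471] -97.84136324608232
b3 [ 0.4924 -0.1308] [-0.0156 -0.1567] [0.0445 0.0471 0.0452 0.047 ] -96.96280011451428
mat [array([ 0.6308, -0.3827]), array([ 0.6366, -0.4606]), array([ 0.3811, -0.4789]), array([ 0.3742, -0.4026])]
stick [ 0.5119 -0.44  ] [[ 0.6219 -0.415 ]
 [ 0.622  -0.452 ]
 [ 0.4027 -0.465 ]
 [ 0.4012 -0.428 ]]
rack [array([0.5985, 0.419 ]), array([0.6039, 0.3691]), array([0.4446, 0.3504]), array([0.4402, 0.3982])]
pins tops [array([0.5724, 0.3907]), array([0.5233, 0.3846]), array([0.4738, 0.3793])]
```

```bash
cat >> h.py <<'E'
import json,math
def plan(tx,ty,tz,yaw=None,step=1.0,spinstep=1.0,cur=None):
    """yaw: world angle (deg) of tool x axis, picks half-turn-agnostic given exactly. Spin done first with z, then slides."""
    s=sense(); p=np.array(s["tcp_pos"]) if cur is None else np.array(cur[:3]); R=s["ee_rot"]
    y0=math.degrees(math.atan2(R[1,0],R[0,0])) if cur is None else cur[3]
    dy=0 if yaw is None else (yaw-y0+180)%360-180
    d=np.array([tx,ty,tz])-p
    n=max(1,math.ceil(abs(dy)/8/spinstep-1e-9),math.ceil(np.abs(d).max()*1.0/.025/step*1.2))
    rows=[]
    for k in range(n):
        a=math.radians(y0+dy*k/n)
        x=np.array([math.cos(a),math.sin(a)]); yv=np.array([math.sin(a),-math.cos(a)])  # tool y = z(down) x x
        sl=[d[:2]@x/n/.025, d[:2]@yv/n/.025, -d[2]/n/.025]
        rows.append({"slide":[round(float(v),3) for v in sl],"spin":round(-dy/n/8,3)})
    print("from",p.round(4),"yaw",round(y0,2),"d",d.round(4),"dyaw",round(dy,2),"n",n); 
    for i in range(0,n,10): print(json.dumps(rows[i:i+10]))
def st():
    s=sense();R=s["ee_rot"];print("t",round(s["time_s"],2),"tcp",np.round(s["tcp_pos"],4),"yaw",round(math.degrees(math.atan2(R[1,0],R[0,0])),2),"F",np.round(s["wrist_force"],1),"w",round(s["gripper_width"],3),"tilt",np.round(R[:2,2],3),"j",np.round(s["joints"],0))
E
python3 - <<'E'
from h import *
st(); plan(.512,-.44,.16,183.5)
E
```

```text
t 0.15 tcp [ 0.2321 -0.5798  0.2217] yaw -158.19 F [-0.1  0.  -0.2] w 1.001 tilt [-0.001  0.002] j [-53.  22.   0.  -0. -68. -15.]
from [ 0.2321 -0.5798  0.2217] yaw -158.19 d [ 0.2799  0.1398 -0.0617] dyaw -18.31 n 14
[{"slide": [-0.891, 0.074, 0.176], "spin": 0.164}, {"slide": [-0.889, 0.094, 0.176], "spin": 0.164}, {"slide": [-0.886, 0.114, 0.176], "spin": 0.164}, {"slide": [-0.884, 0.134, 0.176], "spin": 0.164}, {"slide": [-0.88, 0.155, 0.176], "spin": 0.164}, {"slide": [-0.877, 0.175, 0.176], "spin": 0.164}, {"slide": [-0.872, 0.195, 0.176], "spin": 0.164}, {"slide": [-0.868, 0.214, 0.176], "spin": 0.164}, {"slide": [-0.863, 0.234, 0.176], "spin": 0.164}, {"slide": [-0.857, 0.254, 0.176], "spin": 0.164}]
[{"slide": [-0.851, 0.273, 0.176], "spin": 0.164}, {"slide": [-0.844, 0.293, 0.176], "spin": 0.164}, {"slide": [-0.838, 0.312, 0.176], "spin": 0.164}, {"slide": [-0.83, 0.331, 0.176], "spin": 0.164}]
```

>>> servo_tool:
  deltas:
    - {"slide":[-0.89,0.07,0.17],"spin":0.16}
    - {"slide":[-0.89,0.09,0.17],"spin":0.16}
    - {"slide":[-0.89,0.11,0.17],"spin":0.16}
    - {"slide":[-0.88,0.13,0.17],"spin":0.16}
    - {"slide":[-0.88,0.15,0.17],"spin":0.16}
    - {"slide":[-0.88,0.17,0.17],"spin":0.16}
    - {"slide":[-0.87,0.2,0.17],"spin":0.16}
    - {"slide":[-0.87,0.21,0.17],"spin":0.16}
    - {"slide":[-0.86,0.23,0.17],"spin":0.16}
    - {"slide":[-0.86,0.25,0.17],"spin":0.16}

```text
time_s: 1.15
tcp_pos: [0.4362, -0.4774, 0.1738]
ee_rot: [[-0.99, -0.141, -0.005], [-0.141, 0.99, 0.007], [0.004, 0.008, -1.0]]
wrist_force: [0.2, 0.3, 1.3]
gripper_width: 1.002
```

```bash
python3 - <<'E'
from h import *
st(); plan(.512,-.44,.16,183.5)
E
```

```text
t 1.15 tcp [ 0.4362 -0.4774  0.1738] yaw -171.88 F [0.2 0.3 1.3] w 1.002 tilt [-0.005  0.007] j [-33.  26.   0.  -0. -64. -48.]
from [ 0.4362 -0.4774  0.1738] yaw -171.88 d [ 0.0758  0.0374 -0.0138] dyaw -4.62 n 4
[{"slide": [-0.803, 0.263, 0.138], "spin": 0.144}, {"slide": [-0.798, 0.279, 0.138], "spin": 0.144}, {"slide": [-0.792, 0.295, 0.138], "spin": 0.144}, {"slide": [-0.786, 0.311, 0.138], "spin": 0.144}]
```

>>> servo_tool:
  deltas:
    - {"slide":[-0.8,0.26,0.14],"spin":0.14}
    - {"slide":[-0.8,0.28,0.14],"spin":0.14}
    - {"slide":[-0.79,0.3,0.14],"spin":0.14}
    - {"slide":[-0.79,0.31,0.14],"spin":0.14}
    - {"slide":[0,0,0],"spin":0}

```text
time_s: 1.65
tcp_pos: [0.5161, -0.4356, 0.1553]
ee_rot: [[-0.998, -0.062, -0.01], [-0.062, 0.998, 0.011], [0.009, 0.011, -1.0]]
wrist_force: [-0.3, 0.1, -0.4]
gripper_width: 1.004
```

```bash
python3 - <<'E'
from h import *
st(); c=snap("wrist","w1"); print(c["eye"],c["rotation"])
E
```

```text
t 1.65 tcp [ 0.5161 -0.4356  0.1553] yaw -176.42 F [-0.3  0.1 -0.4] w 1.004 tilt [-0.01   0.011] j [-27.  30.   4.  -0. -64. -60.]
[ 0.44935027 -0.44224068  0.31831922] [[-0.06242009  0.96868558  0.2403164 ]
 [ 0.99799373  0.05802416  0.02533196]
 [ 0.01059455  0.24141548 -0.97036401]]
```

View pics/w1.png

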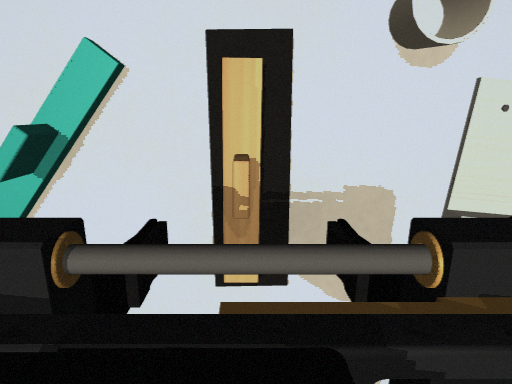

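```bash
python3 - <<'E'
from h import *
np.set_printoptions(precision=4,suppress=True)
st(); c=load("w1"); save(c["frame"],"w1a",(190,20,310,300),2.1)
for u,v,z in [(234,161,.063),(249,161,.063),(249,218,.063),(233,218,.063),(222,58,.019),(262,58,.019),(259,283,.019),(224,283,.019),(206,30,.003),(293,29,.003),(289,286,.003),(217,286,.003)]: print(u,v,pt(c,u,v,z)[:2])
E
```

```text
t 1.7 tcp [ 0.515  -0.436   0.1556] yaw -176.45 F [-0.3  0.2 -0. ] w 0.999 tilt [-0.01   0.011] j [-27.  30.   4.  -0. -64. -60.]
234 161 [ 0.4878 -0.4474]
249 161 [ 0.4871 -0.4353]
249 218 [ 0.5355 -0.4322]
233 218 [ 0.5363 -0.4457]
222 58 [ 0.4041 -0.4637]
262 58 [ 0.4018 -0.4286]
259 283 [ 0.6213 -0.4154]
224 283 [ 0.6234 -0.452 ]
206 30 [ 0.3789 -0.4803]
293 29 [ 0.3729 -0.4015]
289 286 [ 0.6323 -0.3805]
217 286 [ 0.6368 -0.4601]
```

View pics/w1a.png

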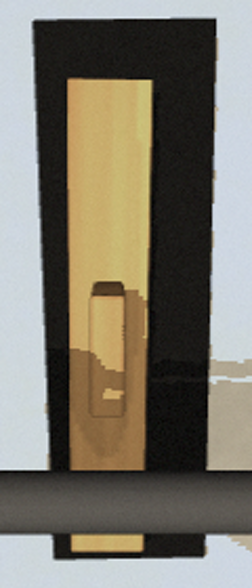

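```bash
python3 - <<'E'
from h import *
plan(.5117,-.4402,.033)
E
```

```text
from [ 0.515  -0.436   0.1556] yaw -176.45 d [-0.0033 -0.0042 -0.1226] dyaw 0 n 6
[{"slide": [0.024, -0.026, 0.817], "spin": 0.0}, {"slide": [0.024, -0.026, 0.817], "spin": 0.0}, {"slide": [0.024, -0.026, 0.817], "spin": 0.0}, {"slide": [0.024, -0.026, 0.817], "spin": 0.0}, {"slide": [0.024, -0.026, 0.817], "spin": 0.0}, {"slide": [0.024, -0.026, 0.817], "spin": 0.0}]
```

>>> servo_tool:
  deltas:
    - {"slide":[0.02,-0.03,0.8],"spin":0.0}
    - {"slide":[0.02,-0.03,0.8],"spin":0.0}
    - {"slide":[0.02,-0.03,0.8],"spin":0.0}
    - {"slide":[0.02,-0.03,0.8],"spin":0.0}
    - {"slide":[0.02,-0.03,0.8],"spin":0.0}
    - {"slide":[0.02,-0.03,0.5],"spin":0.0}

```text
time_s: 2.3
tcp_pos: [0.5086, -0.4433, 0.0431]
ee_rot: [[-0.998, -0.06, -0.006], [-0.06, 0.998, 0.007], [0.005, 0.008, -1.0]]
wrist_force: [-0.4, 0.1, 0.1]
gripper_width: 1.002
```

```bash
python3 - <<'E'
from h import *
st()
plan(.5117,-.4402,.033)
E
```

```text
t 2.3 tcp [ 0.5086 -0.4433  0.0431] yaw -176.54 F [-0.4  0.1  0.1] w 1.002 tilt [-0.006  0.007] j [-27.  36.  -3.  -0. -51. -59.]
from [ 0.5086 -0.4433  0.0431] yaw -176.54 d [ 0.0031  0.0031 -0.0101] dyaw 0 n 1
[{"slide": [-0.133, 0.115, 0.403], "spin": 0.0}]
```

>>> servo_tool:
  deltas:
    - {"slide":[-0.13,0.11,0.38],"spin":0.0}
    - {"slide":[0,0,0],"spin":0.0}

```text
time_s: 2.5
tcp_pos: [0.5097, -0.4404, 0.0314]
ee_rot: [[-0.998, -0.059, -0.009], [-0.059, 0.998, 0.009], [0.009, 0.01, -1.0]]
wrist_force: [-0.5, 0.6, -0.3]
gripper_width: 1.003
```

>>> servo_tool:
  deltas:
    - {"slide":[0,0,0],"spin":0.0}
    - {"slide":[0,0,0],"spin":0.0}
    - {"slide":[0,0,0],"spin":0.0}
    - {"slide":[0,0,0],"spin":0.0}
    - {"slide":[0,0,0],"spin":0.0}
    - {"slide":[0,0,0],"spin":0.0}
    - {"slide":[0,0,0],"spin":0.0}
  gripper: 255

```text
time_s: 3.2
tcp_pos: [0.5121, -0.4417, 0.0359]
ee_rot: [[-0.998, -0.06, -0.003], [-0.06, 0.998, 0.005], [0.002, 0.005, -1.0]]
wrist_force: [0.8, 0.8, -0.3]
gripper_width: 0.444
```

```bash
python3 - <<'E'
from h import *
st()
E
```

```text
t 3.2 tcp [ 0.5121 -0.4417  0.0359] yaw -176.56 F [ 0.8  0.8 -0.3] w 0.444 tilt [-0.003  0.005] j [-27.  37.  -4.  -0. -50. -59.]
```

>>> servo_tool:
  deltas:
    - {"slide":[0,0,0.1],"spin":0.0}
    - {"slide":[0,0,0],"spin":0.0}
    - {"slide":[0,0,0],"spin":0.0}
    - {"slide":[0,0,0],"spin":0.0}
    - {"slide":[0,0,0],"spin":0.0}
    - {"slide":[0,0,0],"spin":0.0}
  gripper: 255

```text
time_s: 3.8
tcp_pos: [0.5119, -0.4414, 0.033]
ee_rot: [[-0.998, -0.06, -0.003], [-0.06, 0.998, 0.005], [0.003, 0.005, -1.0]]
wrist_force: [-0.4, 0.3, 0.0]
gripper_width: 0.151
```

```bash
python3 - <<'E'
from h import *
st()
E
```

```text
t 3.8 tcp [ 0.5119 -0.4414  0.033 ] yaw -176.55 F [-0.4  0.3  0. ] w 0.151 tilt [-0.003  0.005] j [-27.  37.  -4.  -0. -50. -59.]
```

>>> servo_tool:
  deltas:
    - {"slide":[0,0,-0.8],"spin":0.0}
    - {"slide":[0,0,-0.8],"spin":0.0}
    - {"slide":[0,0,-0.8],"spin":0.0}
    - {"slide":[0,0,-0.8],"spin":0.0}

```text
time_s: 4.2
tcp_pos: [0.5088, -0.4396, 0.1087]
ee_rot: [[-0.998, -0.058, -0.014], [-0.058, 0.998, 0.013], [0.014, 0.014, -1.0]]
wrist_force: [0.3, 0.2, -1.7]
gripper_width: 0.161
```

```bash
python3 - <<'E'
from h import *
st(); p=np.load("rail.npy"); print(p)
q=T2(p,-.09,-.08); print(q); plan(q[0],q[1],.11,-91.6)
E
```

```text
t 4.2 tcp [ 0.5088 -0.4396  0.1087] yaw -176.66 F [ 0.3  0.2 -1.7] w 0.161 tilt [-0.014  0.013] j [-27.  32.   0.  -0. -59. -59.]
[ 0.51213166  0.02548615 -0.02654217]
[ 0.42004023 -0.05209716]
from [ 0.5088 -0.4396  0.1087] yaw -176.66 d [-0.0888  0.3875  0.0013] dyaw 85.06 n 19
[{"slide": [0.139, 0.825, -0.003], "spin": -0.56}, {"slide": [0.074, 0.834, -0.003], "spin": -0.56}, {"slide": [0.009, 0.837, -0.003], "spin": -0.56}, {"slide": [-0.056, 0.835, -0.003], "spin": -0.56}, {"slide": [-0.121, 0.828, -0.003], "spin": -0.56}, {"slide": [-0.186, 0.816, -0.003], "spin": -0.56}, {"slide": [-0.249, 0.799, -0.003], "spin": -0.56}, {"slide": [-0.31, 0.777, -0.003], "spin": -0.56}, {"slide": [-0.37, 0.751, -0.003], "spin": -0.56}, {"slide": [-0.428, 0.719, -0.003], "spin": -0.56}]
[{"slide": [-0.482, 0.684, -0.003], "spin": -0.56}, {"slide": [-0.534, 0.644, -0.003], "spin": -0.56}, {"slide": [-0.583, 0.6, -0.003], "spin": -0.56}, {"slide": [-0.628, 0.553, -0.003], "spin": -0.56}, {"slide": [-0.669, 0.502, -0.003], "spin": -0.56}, {"slide": [-0.706, 0.449, -0.003], "spin": -0.56}, {"slide": [-0.739, 0.392, -0.003], "spin": -0.56}, {"slide": [-0.768, 0.333, -0.003], "spin": -0.56}, {"slide": [-0.791, 0.272, -0.003], "spin": -0.56}]
```

>>> servo_tool:
  deltas:
    - {"slide":[0.14,0.83,0],"spin":-0.56}
    - {"slide":[0.07,0.83,0],"spin":-0.56}
    - {"slide":[0.01,0.84,0],"spin":-0.56}
    - {"slide":[-0.06,0.84,0],"spin":-0.56}
    - {"slide":[-0.12,0.83,0],"spin":-0.56}
    - {"slide":[-0.19,0.82,0],"spin":-0.56}
    - {"slide":[-0.25,0.8,0],"spin":-0.56}
    - {"slide":[-0.31,0.78,0],"spin":-0.56}
    - {"slide":[-0.37,0.75,0],"spin":-0.56}
    - {"slide":[-0.43,0.72,0],"spin":-0.56}

```text
time_s: 5.2
tcp_pos: [0.457, -0.2306, 0.1115]
ee_rot: [[-0.648, -0.761, -0.012], [-0.761, 0.648, 0.013], [-0.002, 0.017, -1.0]]
wrist_force: [0.3, -0.1, -1.8]
gripper_width: 0.155
```

```bash
python3 - <<'E'
from h import *
st(); p=np.load("rail.npy")
q=T2(p,-.09,-.08); print(q); plan(q[0],q[1],.11,-91.6)
E
```

```text
t 5.2 tcp [ 0.457  -0.2306  0.1115] yaw -130.42 F [ 0.3 -0.1 -1.8] w 0.155 tilt [-0.012  0.013] j [ -9.  18. -23.  -1. -50. -31.]
[ 0.42004023 -0.05209716]
from [ 0.457  -0.2306  0.1115] yaw -130.42 d [-0.037   0.1785 -0.0015] dyaw 38.82 n 9
[{"slide": [-0.497, 0.64, 0.007], "spin": -0.539}, {"slide": [-0.544, 0.6, 0.007], "spin": -0.539}, {"slide": [-0.588, 0.558, 0.007], "spin": -0.539}, {"slide": [-0.628, 0.512, 0.007], "spin": -0.539}, {"slide": [-0.665, 0.463, 0.007], "spin": -0.539}, {"slide": [-0.698, 0.412, 0.007], "spin": -0.539}, {"slide": [-0.727, 0.358, 0.007], "spin": -0.539}, {"slide": [-0.752, 0.303, 0.007], "spin": -0.539}, {"slide": [-0.772, 0.245, 0.007], "spin": -0.539}]
```

>>> servo_tool:
  deltas:
    - {"slide":[-0.5,0.64,0],"spin":-0.54}
    - {"slide":[-0.54,0.6,0],"spin":-0.54}
    - {"slide":[-0.59,0.56,0],"spin":-0.54}
    - {"slide":[-0.63,0.51,0],"spin":-0.54}
    - {"slide":[-0.66,0.46,0],"spin":-0.54}
    - {"slide":[-0.7,0.41,0],"spin":-0.54}
    - {"slide":[-0.73,0.36,0],"spin":-0.54}
    - {"slide":[-0.75,0.3,0],"spin":-0.54}
    - {"slide":[-0.77,0.24,0],"spin":-0.54}
    - {"slide":[0,0,0],"spin":0}

```text
time_s: 6.2
tcp_pos: [0.4126, -0.0439, 0.1133]
ee_rot: [[0.002, -1.0, -0.014], [-1.0, -0.002, 0.015], [-0.015, 0.014, -1.0]]
wrist_force: [-0.6, 1.2, -1.7]
gripper_width: 0.159
```

```bash
python3 - <<'E'
from h import *
st(); snap("top","t2"); c=load("t2"); save(c["frame"],"t2a",(110,120,370,300),3)
snap("wrist","w2")
E
```

```text
t 6.2 tcp [ 0.4126 -0.0439  0.1133] yaw -89.88 F [-0.6  1.2 -1.7] w 0.159 tilt [-0.014  0.015] j [ 16.   9. -35.  -1. -46. -15.]
```

View pics/t2a.png

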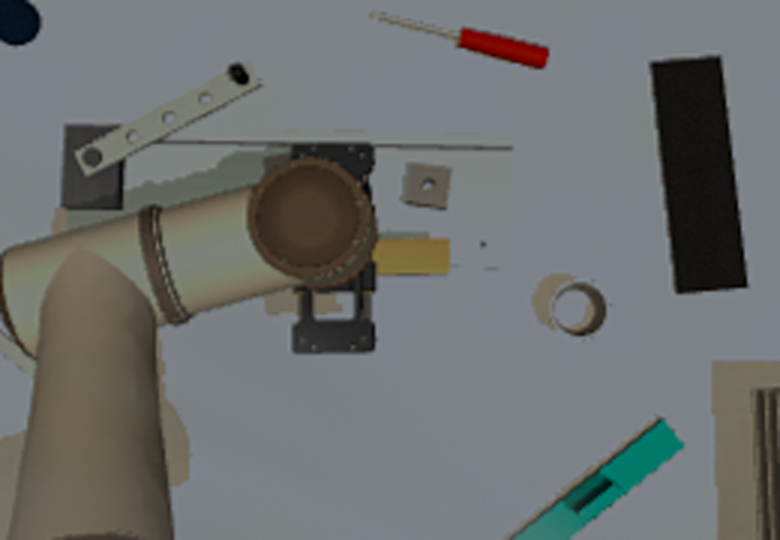

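View pics/w2.png

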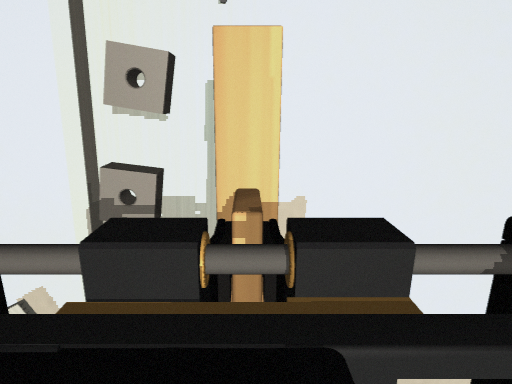

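```bash
python3 - <<'E'
from h import *
np.set_printoptions(precision=4,suppress=True)
c=load("w2"); save(c["frame"],"w2a",(40,0,300,230),3)
p=np.load("rail.npy")
for x,y in [(30,-250),(30,-200),(30,-150),(30,-100)]: print(y, px(c,[*T2(p,x/1e3,y/1e3),.028]), px(c,[*T2(p,x/1e3,y/1e3),.006]))
print(px(c,[*T2(p,-.0156,-.1567),.03]),px(c,[*T2(p,-.0039,-.0681),.03]))
E
```

```text
-250 [ 56.8573 -69.2957] [ 74.0594 -53.1431]
-200 [66.2277 15.6615] [81.6706 23.4777]
-150 [74.5423 91.0471] [88.4956 92.1846]
-100 [ 81.9701 158.3925] [ 94.6503 154.1436]
[135.413   83.1145] [127.8981 199.3789]
```

View pics/w2a.png

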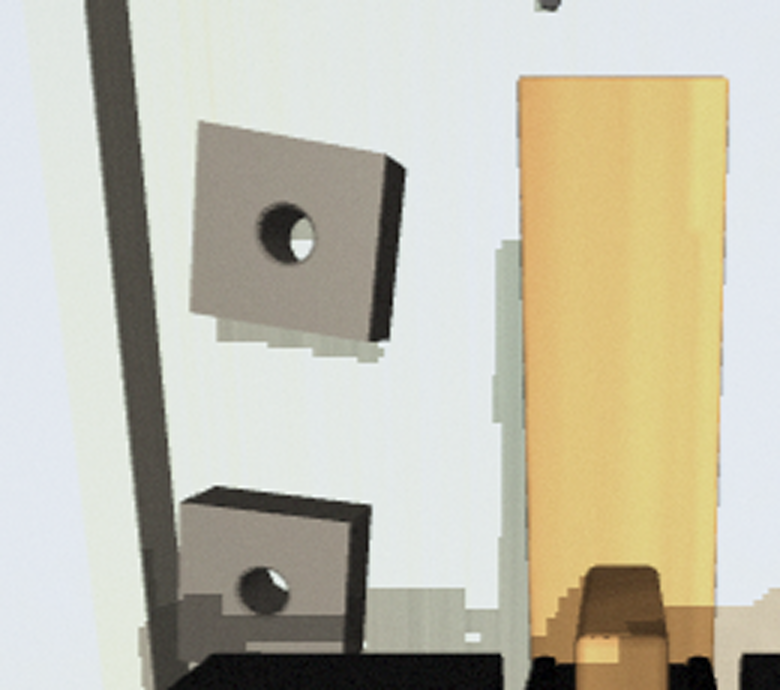

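```bash
python3 - <<'E'
from h import *
np.set_printoptions(precision=4,suppress=True)
c=load("w2")
p=np.load("rail.npy")
inv=lambda q:np.array([[np.cos(p[2]),np.sin(p[2])],[-np.sin(p[2]),np.cos(p[2])]])@(q-p[:2])
for (u,v),(u2,v2),z in [((68.3,0),(90,230),.028),((82.6,0),(98.3,167),.006)]:
    a=pt(c,u,v,z)[:2];b=pt(c,u2,v2,z)[:2];print("fence",a,b,inv(a),inv(b),np.degrees(np.arctan2(a[0]-b[0],-(a[1]-b[1]))))
for u,v in [(518,76),(728,76),(713,620),(531,620)]:
    print("stick",pt(c,40+(u+.5)/3-.5,(v+.5)/3-.5,.095)[:2])
for u,v in [(287,233),(264,590)]: print("hole",inv(pt(c,40+(u+.5)/3-.5,(v+.5)/3-.5,.030)[:2]))
E
```

```text
fence [ 0.534  -0.1849] [ 0.5409 -0.0156] [ 0.0274 -0.2098] [ 0.0299 -0.0403] -2.3598306229526593
fence [ 0.534  -0.1912] [ 0.5377 -0.0642] [ 0.0276 -0.216 ] [ 0.028 -0.089] -1.707024617424083
stick [ 0.4299 -0.155 ]
stick [ 0.394  -0.1552]
stick [ 0.394  -0.0573]
stick [ 0.4301 -0.0574]
hole [-0.0158 -0.1607]
hole [-0.0039 -0.0706]
```

```bash
python3 - <<'E'
from h import *
p=np.load("rail.npy"); a=T2(p,.008,.2); p2=np.array([0,0,-.029]); p2[:2]=a-T2(p2,.008,.2); np.save("rail.npy",p2); print(p2,a)
q=T2(p2,-.085,-.08); plan(q[0],q[1],.044,-91.6)
E
```

```text
[ 0.51164083  0.02551945 -0.029     ] [0.52543665 0.22520339]
from [ 0.4131 -0.045   0.1133] yaw -90.05 d [ 0.0113 -0.0069 -0.0693] dyaw -1.55 n 4
[{"slide": [0.069, -0.113, 0.693], "spin": 0.048}, {"slide": [0.068, -0.113, 0.693], "spin": 0.048}, {"slide": [0.068, -0.114, 0.693], "spin": 0.048}, {"slide": [0.067, -0.114, 0.693], "spin": 0.048}]
```

>>> servo_tool:
  deltas:
    - {"slide":[0.07,-0.11,0.69],"spin":0.05}
    - {"slide":[0.07,-0.11,0.69],"spin":0.05}
    - {"slide":[0.07,-0.11,0.69],"spin":0.05}
    - {"slide":[0.07,-0.11,0.69],"spin":0.05}

```text
time_s: 6.7
tcp_pos: [0.4268, -0.0533, 0.0445]
ee_rot: [[-0.036, -0.999, -0.005], [-0.999, 0.036, 0.016], [-0.016, 0.006, -1.0]]
wrist_force: [-0.2, 0.2, -1.4]
gripper_width: 0.158
```

```bash
python3 - <<'E'
from h import *
st(); p=np.load("rail.npy"); q=T2(p,-.085,-.08); plan(q[0],q[1],.043,-91.6)
q=T2(p,-.040,-.08); plan(q[0],q[1],.042,-91.6)
E
```

```text
t 6.7 tcp [ 0.4268 -0.0533  0.0445] yaw -92.06 F [-0.2  0.2 -1.4] w 0.158 tilt [-0.005  0.016] j [ 14.  17. -38.  -2. -35. -15.]
from [ 0.4268 -0.0533  0.0445] yaw -92.06 d [-0.0025  0.0013 -0.0015] dyaw 0.46 n 1
[{"slide": [-0.048, 0.101, 0.058], "spin": -0.058}]
from [ 0.4268 -0.0533  0.0445] yaw -92.06 d [ 0.0425 -0.     -0.0025] dyaw 0.46 n 3
[{"slide": [-0.02, -0.566, 0.033], "spin": -0.019}, {"slide": [-0.019, -0.566, 0.033], "spin": -0.019}, {"slide": [-0.017, -0.566, 0.033], "spin": -0.019}]
```

>>> servo_tool:
  deltas:
    - {"slide":[0,-0.4,0.05],"spin":-0.05}
    - {"slide":[0,-0.4,0.04],"spin":0}
    - {"slide":[0,-0.2,0],"spin":0}
    - {"slide":[0,-0.2,0],"spin":0}
    - {"slide":[0,-0.2,0],"spin":0}

```text
time_s: 7.2
tcp_pos: [0.4641, -0.057, 0.0413]
ee_rot: [[-0.034, -0.999, -0.009], [-0.999, 0.034, 0.015], [-0.015, 0.01, -1.0]]
wrist_force: [-1.1, 0.1, -1.5]
gripper_width: 0.156
```

```bash
python3 - <<'E'
from h import *
st(); p=np.load("rail.npy"); q=T2(p,-.030,-.08); plan(q[0],q[1],.042,-91.6)
E
```

```text
t 7.2 tcp [ 0.4641 -0.057   0.0413] yaw -91.95 F [-1.1  0.1 -1.5] w 0.156 tilt [-0.009  0.015] j [ 12.  20. -33.  -2. -37. -13.]
from [ 0.4641 -0.057   0.0413] yaw -91.95 d [0.0152 0.0034 0.0007] dyaw 0.35 n 1
[{"slide": [-0.158, -0.605, -0.029], "spin": -0.044}]
```

>>> servo_tool:
  deltas:
    - {"slide":[-0.02,-0.18,-0.02],"spin":-0.04}
    - {"slide":[-0.02,-0.18,-0.01],"spin":0}
    - {"slide":[-0.02,-0.15,0],"spin":0}
    - {"slide":[0,-0.15,0],"spin":0}

```text
time_s: 7.6
tcp_pos: [0.4773, -0.0562, 0.0418]
ee_rot: [[-0.029, -0.999, -0.019], [-0.999, 0.029, 0.015], [-0.014, 0.019, -1.0]]
wrist_force: [-6.7, 2.0, 3.0]
gripper_width: 0.155
```

```bash
python3 - <<'E'
from h import *
st(); p=np.load("rail.npy"); q=T2(p,-.030,-.08); plan(q[0],q[1],.042,-91.6)
snap("side","s3"); c=load("s3"); save(c["frame"],"s3a",(150,160,310,280),5)
E
```

```text
t 7.6 tcp [ 0.4773 -0.0562  0.0418] yaw -91.69 F [-6.7  2.   3. ] w 0.155 tilt [-0.019  0.015] j [ 12.  22. -31.  -2. -38. -12.]
from [ 0.4773 -0.0562  0.0418] yaw -91.69 d [0.002  0.0026 0.0002] dyaw 0.09 n 1
[{"slide": [-0.107, -0.076, -0.009], "spin": -0.011}]
```

View pics/s3a.png

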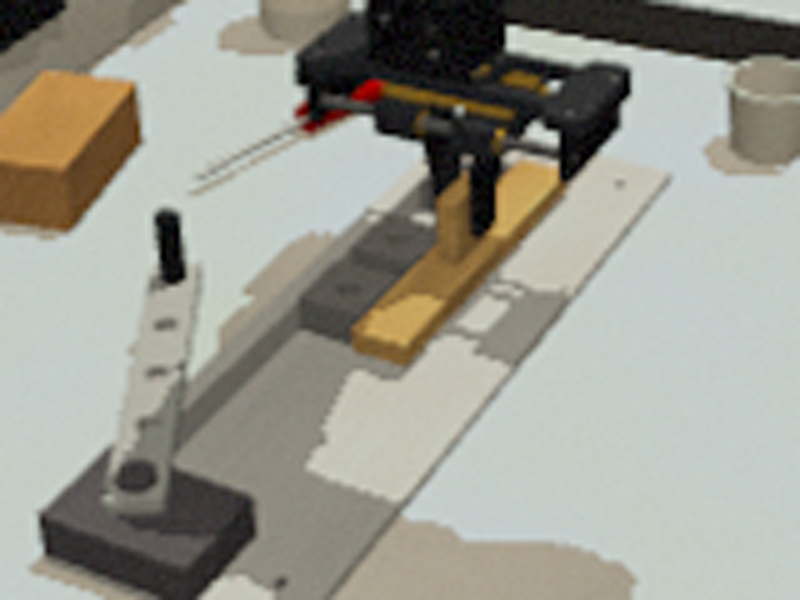

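>>> servo_tool:
  deltas:
    - {"slide":[0,-0.2,0],"spin":0}
    - {"slide":[0,-0.2,0],"spin":0}

```text
time_s: 7.85
tcp_pos: [0.4777, -0.057, 0.0398]
ee_rot: [[-0.032, -0.999, -0.041], [-0.999, 0.032, 0.014], [-0.012, 0.041, -0.999]]
wrist_force: [-7.9, 2.3, 3.6]
gripper_width: 0.158
```

```bash
python3 - <<'E'
from h import *
st()
E
```

```text
t 7.85 tcp [ 0.4777 -0.057   0.0398] yaw -91.86 F [-7.9  2.3  3.6] w 0.158 tilt [-0.041  0.014] j [ 12.  22. -30.  -2. -40. -12.]
```

>>> servo_tool:
  deltas:
    - {"slide":[0,0.3,0],"spin":0}
    - {"slide":[0,0.6,0],"spin":0}
    - {"slide":[0,0.6,0],"spin":0}
    - {"slide":[0,0,0],"spin":0}

```text
time_s: 8.25
tcp_pos: [0.4434, -0.0551, 0.0422]
ee_rot: [[-0.031, -0.999, -0.03], [-0.999, 0.03, 0.015], [-0.014, 0.031, -0.999]]
wrist_force: [0.6, 0.2, -1.3]
gripper_width: 0.157
```

```bash
python3 - <<'E'
from h import *
st()
E
```

```text
t 8.25 tcp [ 0.4434 -0.0551  0.0422] yaw -91.76 F [ 0.6  0.2 -1.3] w 0.157 tilt [-0.03   0.015] j [ 13.  19. -35.  -2. -37. -13.]
```

```bash
python3 - <<'E'
from h import *
p=np.load("rail.npy"); s=sense()["tcp_pos"]
plan(s[0],s[1],.095)
q=T2(p,.006,-.315); plan(q[0],q[1],.095,-91.6,cur=[s[0],s[1],.095,-91.76])
E
```

```text
from [ 0.4434 -0.0551  0.0422] yaw -91.76 d [0.     0.     0.0528] dyaw 0 n 3
[{"slide": [0.0, 0.0, -0.704], "spin": 0.0}, {"slide": [0.0, 0.0, -0.704], "spin": 0.0}, {"slide": [0.0, 0.0, -0.704], "spin": 0.0}]
from [ 0.4434 -0.0551  0.095 ] yaw -91.76 d [ 0.0651 -0.2345  0.    ] dyaw 0.16 n 12
[{"slide": [0.775, -0.241, -0.0], "spin": -0.002}, {"slide": [0.775, -0.241, -0.0], "spin": -0.002}, {"slide": [0.775, -0.24, -0.0], "spin": -0.002}, {"slide": [0.775, -0.24, -0.0], "spin": -0.002}, {"slide": [0.775, -0.24, -0.0], "spin": -0.002}, {"slide": [0.775, -0.24, -0.0], "spin": -0.002}, {"slide": [0.775, -0.24, -0.0], "spin": -0.002}, {"slide": [0.775, -0.24, -0.0], "spin": -0.002}, {"slide": [0.775, -0.239, -0.0], "spin": -0.002}, {"slide": [0.775, -0.239, -0.0], "spin": -0.002}]
[{"slide": [0.775, -0.239, -0.0], "spin": -0.002}, {"slide": [0.775, -0.239, -0.0], "spin": -0.002}]
```

>>> servo_tool:
  deltas:
    - {"slide":[0,0,-0.7],"spin":0}
    - {"slide":[0,0,-0.7],"spin":0}
    - {"slide":[0,0,-0.7],"spin":0}
    - {"slide":[0.7,-0.24,0],"spin":0}
    - {"slide":[0.8,-0.24,0],"spin":0}
    - {"slide":[0.8,-0.24,0],"spin":0}
    - {"slide":[0.8,-0.24,0],"spin":0}
    - {"slide":[0.8,-0.24,0],"spin":0}
    - {"slide":[0.8,-0.24,0],"spin":0}
    - {"slide":[0.8,-0.24,0],"spin":0}

```text
time_s: 9.25
tcp_pos: [0.5031, -0.1975, 0.1015]
ee_rot: [[-0.018, -1.0, 0.008], [-1.0, 0.018, 0.012], [-0.013, -0.007, -1.0]]
wrist_force: [0.0, -0.1, -1.5]
gripper_width: 0.16
```

>>> servo_tool:
  deltas:
    - {"slide":[0.8,-0.24,0],"spin":0}
    - {"slide":[0.8,-0.24,0],"spin":0}
    - {"slide":[0.8,-0.24,0],"spin":0}
    - {"slide":[0.8,-0.24,0],"spin":0}
    - {"slide":[0.7,-0.24,0],"spin":0}

```text
time_s: 9.75
tcp_pos: [0.5403, -0.3028, 0.103]
ee_rot: [[-0.016, -1.0, 0.022], [-1.0, 0.016, 0.007], [-0.007, -0.022, -1.0]]
wrist_force: [0.6, 0.3, -1.3]
gripper_width: 0.162
```

```bash
python3 - <<'E'
from h import *
st(); c=snap("top","t4"); save(c["frame"],"t4a",(110,120,370,300),3)
p=np.load("rail.npy"); q=T2(p,.006,-.315); plan(q[0],q[1],.042,-91.6)
E
```

```text
t 9.75 tcp [ 0.5403 -0.3028  0.103 ] yaw -90.93 F [ 0.6  0.3 -1.3] w 0.162 tilt [0.022 0.007] j [-15.  27. -10.  -1. -52.  14.]
from [ 0.5417 -0.3053  0.1031] yaw -90.99 d [-0.0332  0.0158 -0.0611] dyaw -0.61 n 3
[{"slide": [-0.203, 0.446, 0.815], "spin": 0.025}, {"slide": [-0.201, 0.446, 0.815], "spin": 0.025}, {"slide": [-0.2, 0.447, 0.815], "spin": 0.025}]
```

View pics/t4a.png

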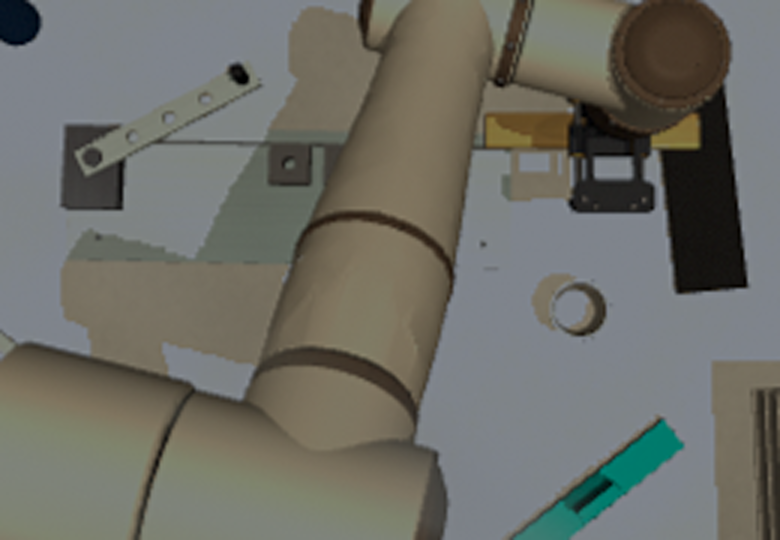

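```bash
python3 - <<'E'
from h import *
c=snap("side","s4"); save(c["frame"],"s4a",(150,130,310,250),5)
E
```

```text
(no output)
```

View pics/s4a.png

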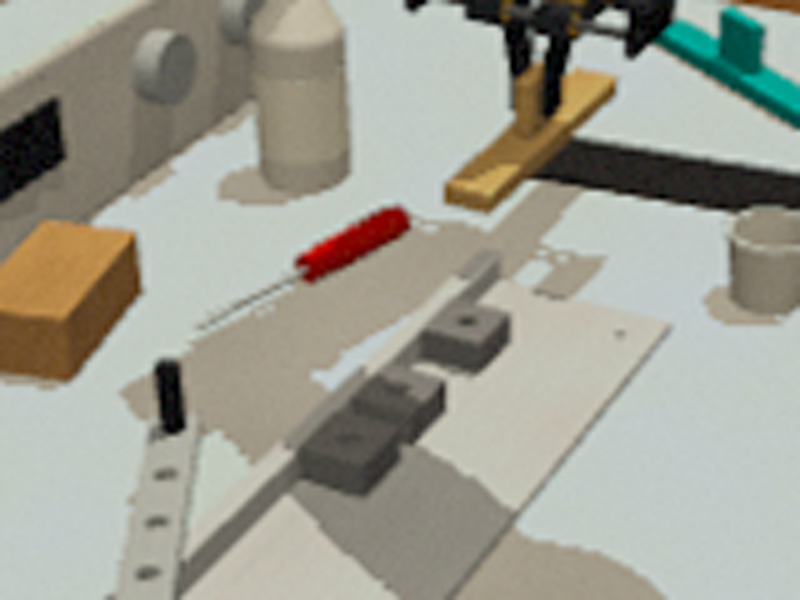

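>>> servo_tool:
  deltas:
    - {"slide":[-0.2,0.45,0.5],"spin":0.03}
    - {"slide":[-0.2,0.45,0.75],"spin":0.03}
    - {"slide":[-0.2,0.45,0.75],"spin":0.03}
    - {"slide":[0,0,0.2],"spin":0}

```text
time_s: 10.25
tcp_pos: [0.513, -0.2889, 0.0481]
ee_rot: [[-0.031, -0.999, 0.034], [-1.0, 0.031, 0.002], [-0.003, -0.034, -0.999]]
wrist_force: [-2.7, -0.1, 0.1]
gripper_width: 0.157
```

```bash
cat >> h.py <<'E'
def rl(p=None):
    p=np.load("rail.npy"); q=np.array(sense()["tcp_pos"])[:2]-p[:2]; ca,sa=np.cos(p[2]),np.sin(p[2]); print("rail tcp mm",np.round([1e3*(ca*q[0]+sa*q[1]),1e3*(-sa*q[0]+ca*q[1])],1))
E
python3 - <<'E'
from h import *
st(); rl()
p=np.load("rail.npy"); q=T2(p,.006,-.315); plan(q[0],q[1],.042,-91.6)
q=T2(p,.006,-.2); plan(q[0],q[1],.042,-91.6)
E
```

```text
t 10.25 tcp [ 0.513  -0.2889  0.0481] yaw -91.75 F [-2.7 -0.1  0.1] w 0.157 tilt [0.034 0.002] j [-14.  28. -18.  -1. -42.  13.]
rail tcp mm [  10.5 -314.2]
from [ 0.513  -0.2889  0.0481] yaw -91.75 d [-0.0045 -0.0007 -0.0061] dyaw 0.15 n 1
[{"slide": [0.032, 0.18, 0.243], "spin": -0.019}]
from [ 0.513  -0.2889  0.0481] yaw -91.75 d [-0.0012  0.1143 -0.0061] dyaw 0.15 n 6
[{"slide": [-0.761, 0.031, 0.041], "spin": -0.003}, {"slide": [-0.761, 0.031, 0.041], "spin": -0.003}, {"slide": [-0.761, 0.03, 0.041], "spin": -0.003}, {"slide": [-0.761, 0.03, 0.041], "spin": -0.003}, {"slide": [-0.761, 0.03, 0.041], "spin": -0.003}, {"slide": [-0.761, 0.029, 0.041], "spin": -0.003}]
```

>>> servo_tool:
  deltas:
    - {"slide":[0.03,0.25,0],"spin":0}
    - {"slide":[0,0.05,0.22],"spin":0}
    - {"slide":[0,0,0],"spin":0}

```text
time_s: 10.55
tcp_pos: [0.5076, -0.2895, 0.043]
ee_rot: [[-0.029, -0.999, 0.037], [-1.0, 0.029, 0.0], [-0.001, -0.037, -0.999]]
wrist_force: [-0.7, 0.7, -0.2]
gripper_width: 0.16
```

```bash
python3 - <<'E'
from h import *
st(); rl()
p=np.load("rail.npy"); 
q=T2(p,.004,-.2); plan(q[0],q[1],.040,-91.6)
E
```

```text
t 10.55 tcp [ 0.5076 -0.2895  0.043 ] yaw -91.64 F [-0.7  0.7 -0.2] w 0.16 tilt [0.037 0.   ] j [-14.  28. -19.  -1. -41.  13.]
rail tcp mm [   5.1 -315. ]
from [ 0.5076 -0.2895  0.043 ] yaw -91.64 d [ 0.0023  0.115  -0.003 ] dyaw 0.04 n 6
[{"slide": [-0.767, 0.007, 0.02], "spin": -0.001}, {"slide": [-0.767, 0.007, 0.02], "spin": -0.001}, {"slide": [-0.767, 0.007, 0.02], "spin": -0.001}, {"slide": [-0.767, 0.006, 0.02], "spin": -0.001}, {"slide": [-0.767, 0.006, 0.02], "spin": -0.001}, {"slide": [-0.767, 0.006, 0.02], "spin": -0.001}]
```

>>> servo_tool:
  deltas:
    - {"slide":[-0.4,0,0.02],"spin":0}
    - {"slide":[-0.4,0,0.02],"spin":0}
    - {"slide":[-0.35,0,0],"spin":0}
    - {"slide":[-0.35,0,0],"spin":0}
    - {"slide":[-0.35,0,0],"spin":0}
    - {"slide":[-0.35,0,0],"spin":0}
    - {"slide":[-0.35,0,0],"spin":0}
    - {"slide":[-0.35,0,0],"spin":0}

```text
time_s: 11.35
tcp_pos: [0.5123, -0.2119, 0.0439]
ee_rot: [[-0.028, -0.999, 0.042], [-1.0, 0.028, -0.002], [0.001, -0.042, -0.999]]
wrist_force: [0.2, -1.9, -2.3]
gripper_width: 0.163
```

```bash
python3 - <<'E'
from h import *
st(); rl()
c=snap("side","s5"); save(c["frame"],"s5a",(150,130,310,250),5)
E
```

```text
t 11.35 tcp [ 0.5123 -0.2119  0.0439] yaw -91.58 F [ 0.2 -1.9 -2.3] w 0.163 tilt [ 0.042 -0.002] j [ -6.  26. -24.  -0. -38.   4.]
rail tcp mm [   7.5 -237.3]
```

View pics/s5a.png

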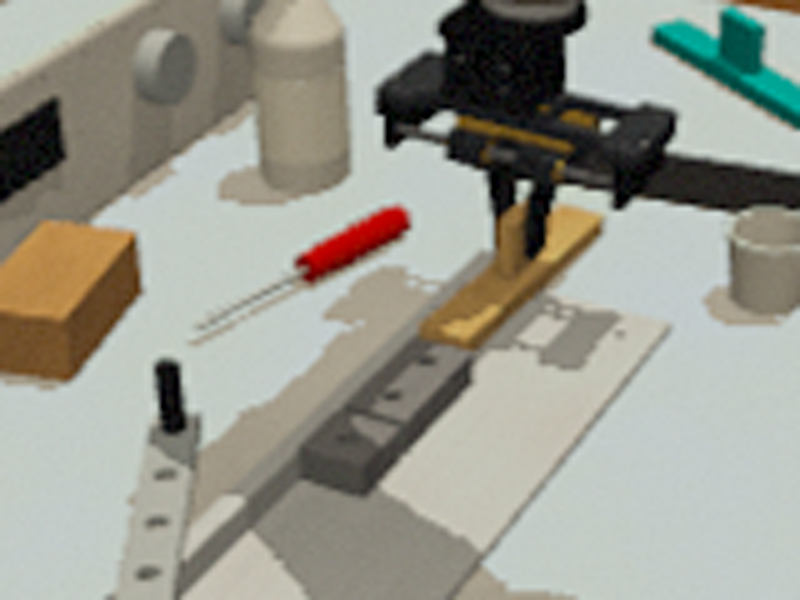

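>>> servo_tool:
  deltas:
    - {"slide":[-0.35,0.02,0.01],"spin":0}
    - {"slide":[-0.4,0.02,0],"spin":0}
    - {"slide":[-0.4,0.02,0],"spin":0}
    - {"slide":[-0.4,0.02,0],"spin":0}
    - {"slide":[-0.4,0.02,0],"spin":0}
    - {"slide":[-0.4,0.02,0],"spin":0}
    - {"slide":[-0.4,0.02,0],"spin":0}
    - {"slide":[-0.4,0.02,0],"spin":0}

```text
time_s: 12.2
tcp_pos: [0.5105, -0.1268, 0.044]
ee_rot: [[-0.028, -0.999, 0.043], [-1.0, 0.028, -0.003], [0.001, -0.043, -0.999]]
wrist_force: [0.4, -2.8, 0.0]
gripper_width: 0.156
```

```bash
python3 - <<'E'
from h import *
st(); rl()
c=snap("side","s6"); save(c["frame"],"s6a",(150,130,310,250),5)
E
```

```text
t 12.2 tcp [ 0.5105 -0.1268  0.044 ] yaw -91.6 F [ 0.4 -2.8  0. ] w 0.156 tilt [ 0.043 -0.003] j [  4.  23. -28.   1. -36.  -6.]
rail tcp mm [   3.2 -152.3]
```

View pics/s6a.png

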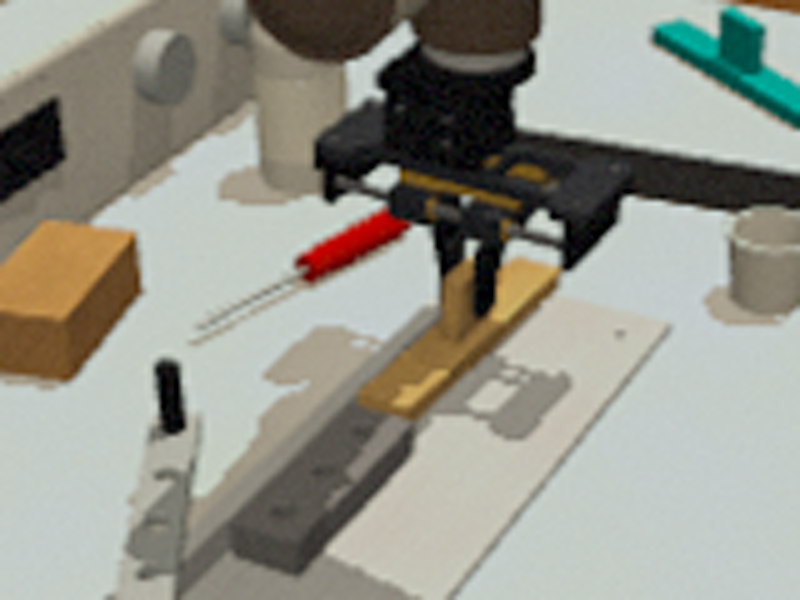

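>>> servo_tool:
  deltas:
    - {"slide":[-0.4,-0.02,0.01],"spin":0}
    - {"slide":[-0.4,-0.02,0],"spin":0}
    - {"slide":[-0.4,-0.02,0],"spin":0}
    - {"slide":[-0.4,0,0],"spin":0}
    - {"slide":[-0.4,0,0],"spin":0}
    - {"slide":[-0.4,0,0],"spin":0}
    - {"slide":[-0.3,0,0],"spin":0}
    - {"slide":[-0.2,0,0],"spin":0}
    - {"slide":[-0.2,0,0],"spin":0}

```text
time_s: 13.15
tcp_pos: [0.5128, -0.0435, 0.0442]
ee_rot: [[-0.025, -0.999, 0.039], [-1.0, 0.024, -0.006], [0.005, -0.039, -0.999]]
wrist_force: [-0.0, -31.4, 7.4]
gripper_width: 0.156
```

```bash
python3 - <<'E'
from h import *
st(); rl()
c=snap("side","s7"); save(c["frame"],"s7a",(130,150,290,270),5)
E
```

```text
t 13.15 tcp [ 0.5128 -0.0435  0.0442] yaw -91.41 F [ -0.  -31.4   7.4] w 0.156 tilt [ 0.039 -0.006] j [ 14.  23. -30.   2. -35. -16.]
rail tcp mm [  3.2 -68.9]
```

View pics/s7a.png

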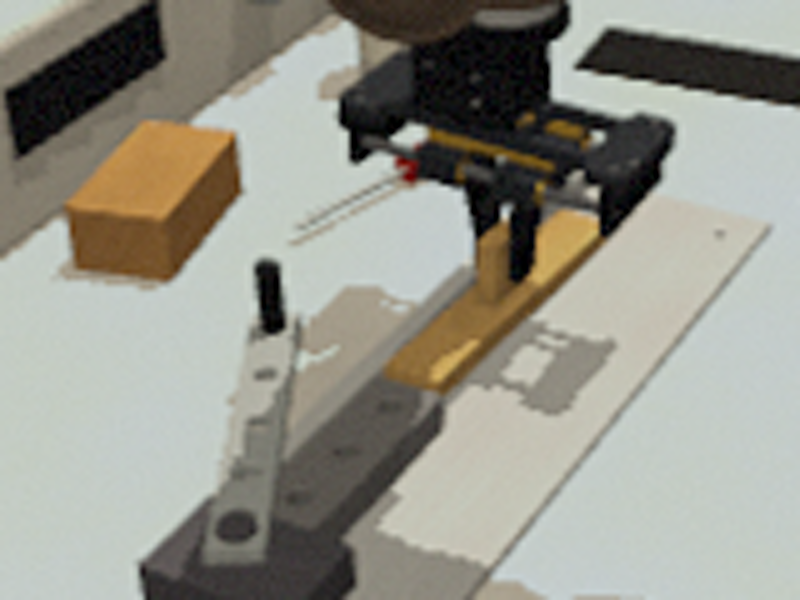

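>>> servo_tool:
  deltas:
    - {"slide":[0.2,0.02,0],"spin":0}
    - {"slide":[0.6,0.02,-0.1],"spin":0}
    - {"slide":[0.8,0.02,-0.5],"spin":0}
    - {"slide":[0.8,0,-0.8],"spin":0}
    - {"slide":[0.8,0,-0.8],"spin":0}
    - {"slide":[0.8,0,0],"spin":0}

```text
time_s: 13.8
tcp_pos: [0.5067, -0.1425, 0.0999]
ee_rot: [[-0.023, -0.999, 0.039], [-1.0, 0.023, -0.003], [0.002, -0.039, -0.999]]
wrist_force: [0.9, -0.9, -2.1]
gripper_width: 0.158
```

```bash
python3 - <<'E'
from h import *
st(); rl()
c=snap("top","t8"); save(c["frame"],"t8a",(120,140,280,220),5)
c=snap("side","s8"); save(c["frame"],"s8a",(150,160,270,290),5)
E
```

```text
t 13.8 tcp [ 0.5067 -0.1425  0.0999] yaw -91.31 F [ 0.9 -0.9 -2.1] w 0.158 tilt [ 0.039 -0.003] j [  2.  19. -25.   0. -44.  -4.]
rail tcp mm [  -0.  -168.1]
```

View pics/t8a.png

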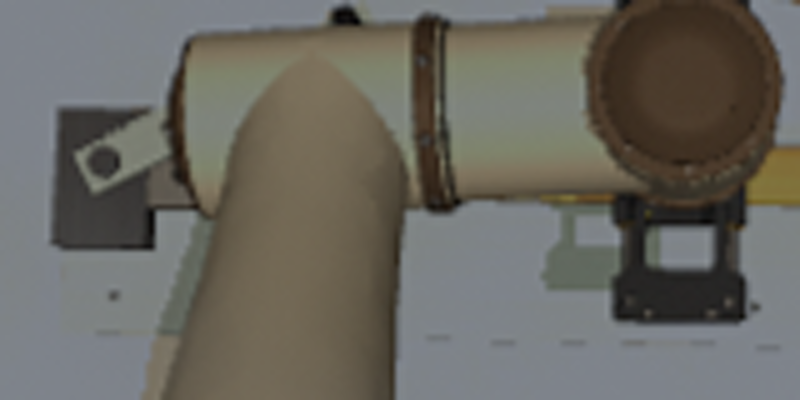

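View pics/s8a.png

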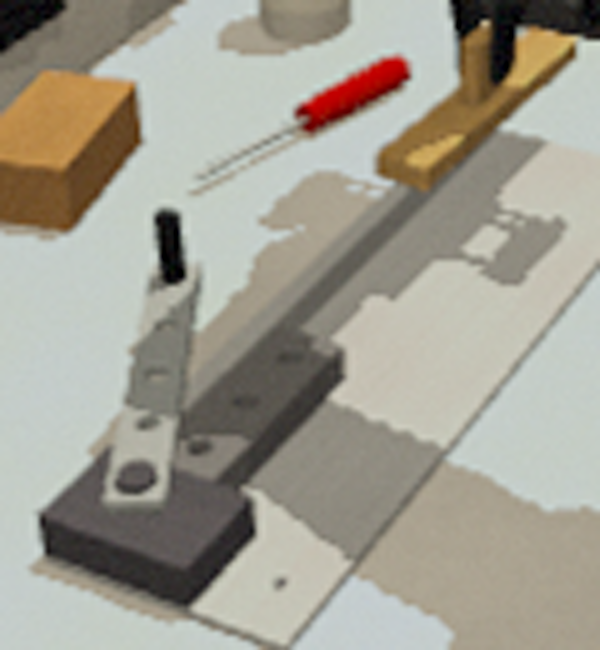

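```bash
cat >> h.py <<'E'
def inv(q):
    p=np.load("rail.npy"); return np.array([[np.cos(p[2]),np.sin(p[2])],[-np.sin(p[2]),np.cos(p[2])]])@(np.asarray(q)[:2]-p[:2])
E
python3 - <<'E'
from h import *
np.set_printoptions(precision=4,suppress=True)
c=load("s8"); A=lambda u,v,z:pt(c,150+(u+.5)/5-.5,160+(v+.5)/5-.5,z)
for n,u,v,z in [("h3",292,355,.03),("h2",245,401,.03),("h1",200,447,.03),("pivot",135,477,.041),("b3 near corner top",343,352,.03),("b3 bottom",341,378,.006),("stopcorner x-45,y175",250,514,.033),("stop x-45 y235",190,572,.033),("barhole1",147,424,.041),("barhole2",153,377,.041)]:
    print(n,inv(A(u,v,z)))
E
```

```text
h3 [0.005  0.0626]
h2 [0.006  0.1092]
h1 [0.0059 0.1523]
pivot [0.0138 0.197 ]
b3 near corner top [-0.0195  0.0476]
b3 bottom [-0.0137  0.0425]
stopcorner x-45,y175 [-0.0487  0.1876]
stop x-45 y235 [-0.0454  0.2352]
barhole1 [0.0334 0.1595]
barhole2 [0.0544 0.1248]
```

```bash
python3 - <<'E'
from h import *
p=np.load("rail.npy"); q=T2(p,-.072,.055); plan(q[0],q[1],.1,-91.6)
E
```

```text
from [ 0.505  -0.1433  0.0978] yaw -91.52 d [-0.0637  0.2259  0.0022] dyaw -0.08 n 11
[{"slide": [-0.815, 0.253, -0.008], "spin": 0.001}, {"slide": [-0.815, 0.254, -0.008], "spin": 0.001}, {"slide": [-0.815, 0.254, -0.008], "spin": 0.001}, {"slide": [-0.815, 0.254, -0.008], "spin": 0.001}, {"slide": [-0.815, 0.254, -0.008], "spin": 0.001}, {"slide": [-0.815, 0.254, -0.008], "spin": 0.001}, {"slide": [-0.815, 0.254, -0.008], "spin": 0.001}, {"slide": [-0.815, 0.254, -0.008], "spin": 0.001}, {"slide": [-0.815, 0.254, -0.008], "spin": 0.001}, {"slide": [-0.815, 0.254, -0.008], "spin": 0.001}]
[{"slide": [-0.815, 0.254, -0.008], "spin": 0.001}]
```

>>> servo_tool:
  deltas:
    - {"slide":[-0.82,0.35,0],"spin":0}
    - {"slide":[-0.82,0.35,0],"spin":0}
    - {"slide":[-0.82,0.3,0],"spin":0}
    - {"slide":[-0.82,0.25,0],"spin":0}
    - {"slide":[-0.82,0.25,0],"spin":0}
    - {"slide":[-0.82,0.25,0],"spin":0}
    - {"slide":[-0.82,0.25,0],"spin":0}
    - {"slide":[-0.82,0.25,0],"spin":0}
    - {"slide":[-0.82,0.2,0],"spin":0}
    - {"slide":[-0.8,0.2,0],"spin":0}

```text
time_s: 14.9
tcp_pos: [0.4393, 0.0757, 0.0903]
ee_rot: [[-0.035, -0.999, 0.029], [-0.999, 0.035, 0.003], [-0.004, -0.029, -1.0]]
wrist_force: [0.7, -0.5, -0.9]
gripper_width: 0.16
```

```bash
python3 - <<'E'
from h import *
st(); rl()
p=np.load("rail.npy"); q=T2(p,-.072,.055); plan(q[0],q[1],.044,-91.6)
E
```

```text
t 14.9 tcp [0.4393 0.0757 0.0903] yaw -91.99 F [ 0.7 -0.5 -0.9] w 0.16 tilt [0.029 0.003] j [ 31.  13. -36.   1. -40. -34.]
rail tcp mm [-73.8  48.1]
from [0.4393 0.0757 0.0903] yaw -91.99 d [ 0.002   0.0069 -0.0463] dyaw 0.39 n 3
[{"slide": [-0.092, -0.023, 0.617], "spin": -0.016}, {"slide": [-0.092, -0.023, 0.617], "spin": -0.016}, {"slide": [-0.092, -0.023, 0.617], "spin": -0.016}]
```

>>> servo_tool:
  deltas:
    - {"slide":[-0.09,0,0.6],"spin":-0.02}
    - {"slide":[-0.09,0,0.6],"spin":-0.02}
    - {"slide":[-0.09,0,0.6],"spin":-0.01}
    - {"slide":[0,-0.4,0],"spin":0}
    - {"slide":[0,-0.4,0],"spin":0}

```text
time_s: 15.4
tcp_pos: [0.4591, 0.089, 0.044]
ee_rot: [[-0.02, -0.999, 0.028], [-1.0, 0.02, 0.005], [-0.006, -0.028, -1.0]]
wrist_force: [1.1, 0.6, -1.9]
gripper_width: 0.157
```

```bash
python3 - <<'E'
from h import *
st(); rl()
E
```

```text
t 15.4 tcp [0.4591 0.089  0.044 ] yaw -91.14 F [ 1.1  0.6 -1.9] w 0.157 tilt [0.028 0.005] j [ 31.  19. -36.   1. -34. -33.]
rail tcp mm [-54.4  61.9]
```

>>> servo_tool:
  deltas:
    - {"slide":[0.3,-0.1,0.05],"spin":0.05}
    - {"slide":[0,-0.25,0],"spin":0}
    - {"slide":[0,-0.2,0],"spin":0}
    - {"slide":[0,-0.15,0],"spin":0}

```text
time_s: 15.8
tcp_pos: [0.4791, 0.0802, 0.0444]
ee_rot: [[-0.03, -0.999, 0.028], [-1.0, 0.03, 0.006], [-0.007, -0.028, -1.0]]
wrist_force: [-3.1, -0.2, -2.0]
gripper_width: 0.159
```

```bash
python3 - <<'E'
from h import *
st(); rl()
E
```

```text
t 15.8 tcp [0.4791 0.0802 0.0444] yaw -91.69 F [-3.1 -0.2 -2. ] w 0.159 tilt [0.028 0.006] j [ 29.  21. -33.   1. -35. -31.]
rail tcp mm [-34.1  53.7]
```

>>> servo_tool:
  deltas:
    - {"slide":[0,-0.2,0],"spin":0}
    - {"slide":[0,-0.2,0],"spin":0}
    - {"slide":[0,-0.2,0],"spin":0}

```text
time_s: 16.1
tcp_pos: [0.4816, 0.0767, 0.0421]
ee_rot: [[-0.034, -0.999, 0.001], [-0.999, 0.034, -0.0], [0.0, -0.001, -1.0]]
wrist_force: [-14.2, 8.3, 6.6]
gripper_width: 0.157
```

```bash
python3 - <<'E'
from h import *
st(); rl()
E
```

```text
t 16.1 tcp [0.4816 0.0767 0.0421] yaw -91.97 F [-14.2   8.3   6.6] w 0.157 tilt [ 0.001 -0.   ] j [ 28.  22. -32.   0. -37. -30.]
rail tcp mm [-31.5  50.3]
```

>>> servo_tool:
  deltas:
    - {"slide":[0,0.2,0],"spin":0}
    - {"slide":[0,0.7,0],"spin":0}
    - {"slide":[0,0.7,-0.3],"spin":0}
    - {"slide":[0,0.7,-0.8],"spin":0}
    - {"slide":[0.3,0.3,-0.8],"spin":0}
    - {"slide":[0.5,0,-0.5],"spin":0}

```text
time_s: 16.7
tcp_pos: [0.4162, 0.06, 0.1032]
ee_rot: [[-0.033, -0.999, 0.006], [-0.999, 0.033, 0.001], [-0.002, -0.006, -1.0]]
wrist_force: [-0.4, 0.8, -0.5]
gripper_width: 0.16
```

```bash
python3 - <<'E'
from h import *
np.set_printoptions(precision=4,suppress=True)
st(); rl()
c=snap("side","s9"); save(c["frame"],"s9a",(150,200,250,280),8)
E
```

```text
t 16.7 tcp [0.4162 0.06   0.1032] yaw -91.87 F [-0.4  0.8 -0.5] w 0.16 tilt [0.006 0.001] j [ 31.  10. -37.   0. -43. -33.]
rail tcp mm [-96.4  31.7]
```

View pics/s9a.png

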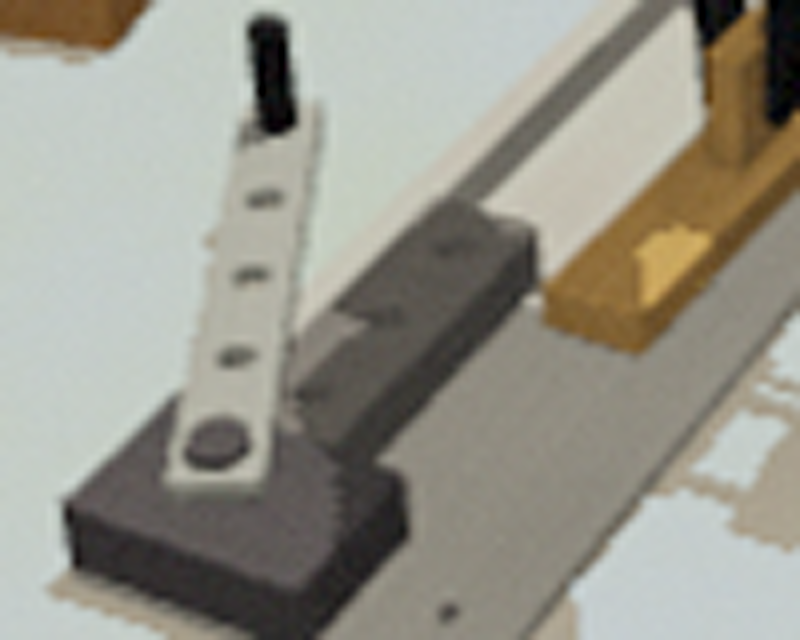

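```bash
python3 - <<'E'
from h import *
c=load("s9"); A=lambda u,v,z:inv(pt(c,150+(u+.5)/8-.5,200+(v+.5)/8-.5,z))
print(A(458,245,.03),A(385,316,.03),A(312,390,.03))
p=np.load("rail.npy"); q=T2(p,.004,-.1); plan(q[0],q[1],.1,-91.6)
E
```

```text
[0.00907404 0.06244438] [0.01000928 0.10757419] [0.01000253 0.15114843]
from [0.4169 0.0591 0.1047] yaw -91.93 d [ 0.0958 -0.1337 -0.0047] dyaw 0.33 n 7
[{"slide": [0.745, -0.573, 0.027], "spin": -0.006}, {"slide": [0.745, -0.572, 0.027], "spin": -0.006}, {"slide": [0.746, -0.572, 0.027], "spin": -0.006}, {"slide": [0.746, -0.571, 0.027], "spin": -0.006}, {"slide": [0.747, -0.571, 0.027], "spin": -0.006}, {"slide": [0.747, -0.57, 0.027], "spin": -0.006}, {"slide": [0.748, -0.569, 0.027], "spin": -0.006}]
```

>>> servo_tool:
  deltas:
    - {"slide":[0.75,-0.57,0],"spin":0}
    - {"slide":[0.75,-0.57,0],"spin":-0.01}
    - {"slide":[0.75,-0.57,0],"spin":-0.01}
    - {"slide":[0.75,-0.57,0],"spin":-0.01}
    - {"slide":[0.75,-0.57,0],"spin":0}
    - {"slide":[0.75,-0.55,0],"spin":0}
    - {"slide":[0.75,-0.5,0],"spin":0}
    - {"slide":[0,0,0.2],"spin":0}

```text
time_s: 17.55
tcp_pos: [0.52, -0.0798, 0.103]
ee_rot: [[-0.03, -0.999, 0.027], [-1.0, 0.031, 0.007], [-0.008, -0.027, -1.0]]
wrist_force: [-0.4, 0.6, -1.8]
gripper_width: 0.157
```

```bash
python3 - <<'E'
from h import *
st(); rl()
p=np.load("rail.npy"); q=T2(p,.004,-.1); plan(q[0],q[1],.044,-91.6)
E
```

```text
t 17.55 tcp [ 0.52   -0.0798  0.103 ] yaw -91.74 F [-0.4  0.6 -1.8] w 0.157 tilt [0.027 0.007] j [  9.  19. -24.  -0. -46. -10.]
rail tcp mm [  11.4 -105. ]
from [ 0.52   -0.0798  0.103 ] yaw -91.74 d [-0.0073  0.0052 -0.059 ] dyaw 0.14 n 3
[{"slide": [-0.067, 0.099, 0.786], "spin": -0.006}, {"slide": [-0.067, 0.099, 0.786], "spin": -0.006}, {"slide": [-0.067, 0.099, 0.786], "spin": -0.006}]
```

>>> servo_tool:
  deltas:
    - {"slide":[0,0.4,0],"spin":0}
    - {"slide":[0,0,0.8],"spin":0}
    - {"slide":[0,0,0.8],"spin":0}
    - {"slide":[0,0,0.75],"spin":0}

```text
time_s: 17.95
tcp_pos: [0.5099, -0.0778, 0.0438]
ee_rot: [[-0.032, -0.999, 0.032], [-0.999, 0.032, 0.008], [-0.009, -0.032, -0.999]]
wrist_force: [-0.4, 0.7, -0.9]
gripper_width: 0.16
```

```bash
python3 - <<'E'
from h import *
st(); rl()
E
```

```text
t 17.95 tcp [ 0.5099 -0.0778  0.0438] yaw -91.81 F [-0.4  0.7 -0.9] w 0.16 tilt [0.032 0.008] j [  9.  23. -29.  -0. -37. -11.]
rail tcp mm [   1.3 -103.3]
```

>>> servo_tool:
  deltas:
    - {"slide":[-0.35,0,0],"spin":-0.01}
    - {"slide":[-0.35,0,0],"spin":0}
    - {"slide":[-0.35,0,0],"spin":0}
    - {"slide":[-0.15,0,0],"spin":0}
    - {"slide":[-0.15,0,0],"spin":0}
    - {"slide":[-0.12,0,0],"spin":0}

```text
time_s: 18.55
tcp_pos: [0.506, -0.0419, 0.0467]
ee_rot: [[-0.025, -0.999, 0.023], [-1.0, 0.025, -0.001], [0.001, -0.023, -1.0]]
wrist_force: [1.7, -18.8, 1.9]
gripper_width: 0.156
```

```bash
python3 - <<'E'
from h import *
st(); rl()
E
```

```text
t 18.55 tcp [ 0.506  -0.0419  0.0467] yaw -91.42 F [  1.7 -18.8   1.9] w 0.156 tilt [ 0.023 -0.001] j [ 14.  22. -30.   1. -37. -16.]
rail tcp mm [ -3.7 -67.5]
```

Firm contact at −67.5 mm (expected −67). Back off and look.

>>> servo_tool:
  deltas:
    - {"slide":[0.2,0,0],"spin":0}
    - {"slide":[0.7,0,0],"spin":0}
    - {"slide":[0.8,0,-0.5],"spin":0}
    - {"slide":[0.8,0,-0.8],"spin":0}
    - {"slide":[0.8,0,-0.8],"spin":0}
    - {"slide":[0.8,0,0],"spin":0}
    - {"slide":[0.8,0,0],"spin":0}
    - {"slide":[0.8,0,0],"spin":0}

```text
time_s: 19.35
tcp_pos: [0.5038, -0.1857, 0.107]
ee_rot: [[-0.019, -0.999, 0.035], [-1.0, 0.019, -0.0], [-0.0, -0.035, -0.999]]
wrist_force: [-0.3, -1.1, -1.4]
gripper_width: 0.163
```

```bash
python3 - <<'E'
from h import *
np.set_printoptions(precision=4,suppress=True)
st(); rl()
c=snap("side","s10"); save(c["frame"],"s10a",(150,200,250,280),8)
plan(.51,-.435,.095,-176)
E
```

```text
t 19.35 tcp [ 0.5038 -0.1857  0.107 ] yaw -91.1 F [-0.3 -1.1 -1.4] w 0.163 tilt [ 0.035 -0.   ] j [ -3.  19. -22.  -0. -46.   2.]
rail tcp mm [  -1.7 -211.4]
from [ 0.5038 -0.1878  0.107 ] yaw -91.2 d [ 0.0062 -0.2472 -0.012 ] dyaw -84.8 n 12
[{"slide": [0.823, -0.038, 0.04], "spin": 0.883}, {"slide": [0.812, -0.139, 0.04], "spin": 0.883}, {"slide": [0.789, -0.238, 0.04], "spin": 0.883}, {"slide": [0.754, -0.333, 0.04], "spin": 0.883}, {"slide": [0.707, -0.423, 0.04], "spin": 0.883}, {"slide": [0.65, -0.507, 0.04], "spin": 0.883}, {"slide": [0.582, -0.583, 0.04], "spin": 0.883}, {"slide": [0.506, -0.65, 0.04], "spin": 0.883}, {"slide": [0.422, -0.708, 0.04], "spin": 0.883}, {"slide": [0.332, -0.754, 0.04], "spin": 0.883}]
[{"slide": [0.237, -0.789, 0.04], "spin": 0.883}, {"slide": [0.138, -0.813, 0.04], "spin": 0.883}]
```

View pics/s10a.png

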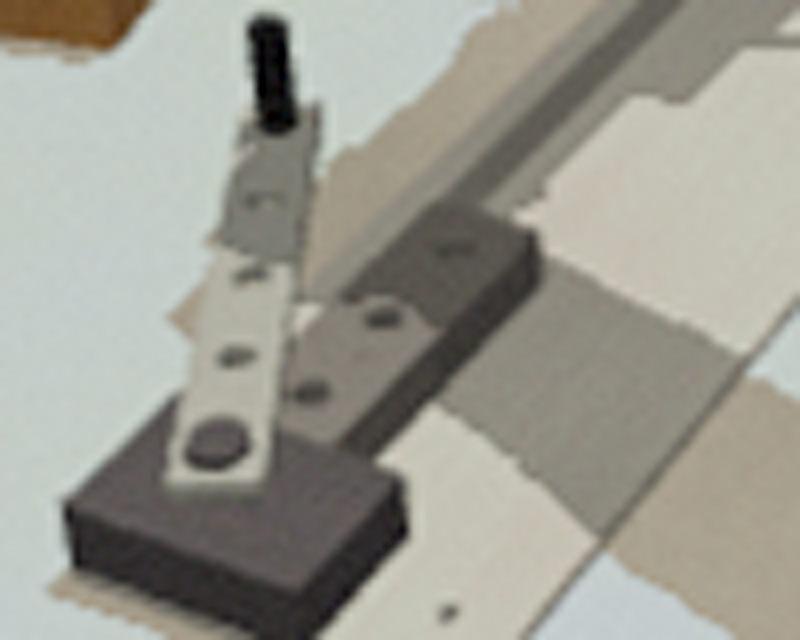

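>>> servo_tool:
  deltas:
    - {"slide":[0.82,-0.04,0],"spin":0.88}
    - {"slide":[0.81,-0.14,0],"spin":0.88}
    - {"slide":[0.79,-0.24,0],"spin":0.88}
    - {"slide":[0.75,-0.33,0],"spin":0.88}
    - {"slide":[0.71,-0.42,0],"spin":0.88}
    - {"slide":[0.65,-0.51,0],"spin":0.88}
    - {"slide":[0.58,-0.58,0],"spin":0.88}
    - {"slide":[0.51,-0.65,0],"spin":0.88}
    - {"slide":[0.42,-0.71,0],"spin":0.88}
    - {"slide":[0.33,-0.75,0],"spin":0.88}

```text
time_s: 20.4
tcp_pos: [0.5078, -0.3952, 0.1111]
ee_rot: [[-0.962, -0.27, 0.043], [-0.27, 0.963, 0.001], [-0.042, -0.011, -0.999]]
wrist_force: [0.4, -0.0, -0.8]
gripper_width: 0.161
```

```bash
python3 - <<'E'
from h import *
st(); plan(.508,-.432,.07,-176)
E
```

```text
t 20.4 tcp [ 0.5078 -0.3952  0.1111] yaw -164.32 F [ 0.4 -0.  -0.8] w 0.161 tilt [0.043 0.001] j [-24.  28.  -6.  -1. -53. -50.]
from [ 0.5078 -0.3952  0.1111] yaw -164.32 d [ 0.0002 -0.0368 -0.0411] dyaw -11.68 n 2
[{"slide": [0.196, -0.709, 0.822], "spin": 0.73}, {"slide": [0.122, -0.726, 0.822], "spin": 0.73}]
```

>>> servo_tool:
  deltas:
    - {"slide":[0.2,-0.71,0.5],"spin":0.73}
    - {"slide":[0.12,-0.73,0.5],"spin":0.73}
    - {"slide":[0,0,0.8],"spin":0}
    - {"slide":[0,0,0.4],"spin":0}

```text
time_s: 20.8
tcp_pos: [0.513, -0.4353, 0.0576]
ee_rot: [[-0.997, -0.056, 0.05], [-0.056, 0.998, -0.002], [-0.05, -0.005, -0.999]]
wrist_force: [-1.2, 0.6, -1.7]
gripper_width: 0.158
```

```bash
python3 - <<'E'
from h import *
st(); plan(.508,-.432,.036,-176)
E
```

```text
t 20.8 tcp [ 0.513  -0.4353  0.0576] yaw -176.78 F [-1.2  0.6 -1.7] w 0.158 tilt [ 0.05  -0.002] j [-27.  34.  -5.  -2. -49. -59.]
from [ 0.513  -0.4353  0.0576] yaw -176.78 d [-0.005   0.0033 -0.0216] dyaw 0.78 n 2
[{"slide": [0.096, 0.071, 0.433], "spin": -0.049}, {"slide": [0.095, 0.072, 0.433], "spin": -0.049}]
```

>>> servo_tool:
  deltas:
    - {"slide":[0.1,0.07,0.4],"spin":-0.05}
    - {"slide":[0.05,0.07,0.35],"spin":-0.05}
    - {"slide":[0,0,0.15],"spin":0}

```text
time_s: 21.1
tcp_pos: [0.5119, -0.4313, 0.035]
ee_rot: [[-0.996, -0.074, 0.053], [-0.074, 0.997, -0.004], [-0.052, -0.008, -0.999]]
wrist_force: [1.1, -0.4, 2.1]
gripper_width: 0.159
```

```bash
python3 - <<'E'
from h import *
st()
c=snap("side","s11"); save(c["frame"],"s11a",(220,120,330,190),7)
E
```

```text
t 21.1 tcp [ 0.5119 -0.4313  0.035 ] yaw -175.74 F [ 1.1 -0.4  2.1] w 0.159 tilt [ 0.053 -0.004] j [-27.  35.  -7.  -2. -46. -58.]
```

View pics/s11a.png

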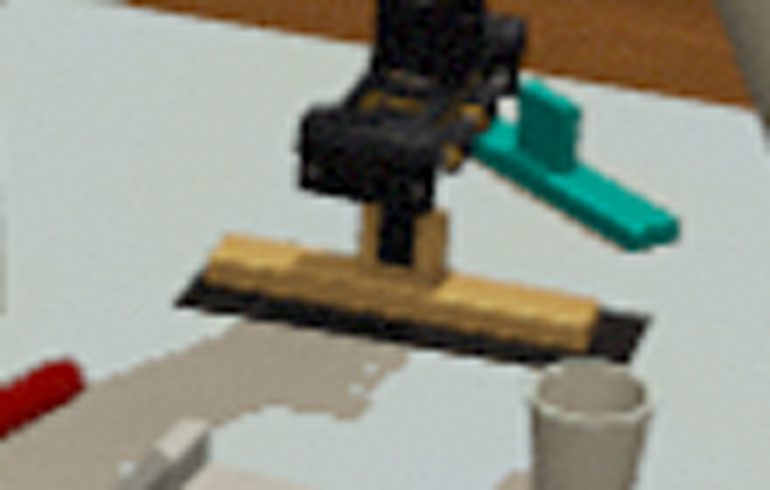

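>>> servo_tool:
  deltas:
    - {"slide":[0,0,0],"spin":0}
    - {"slide":[0,0,0],"spin":0}
    - {"slide":[0,0,0],"spin":0}
    - {"slide":[0,0,0],"spin":0}
    - {"slide":[0,0,-0.2],"spin":0}
  gripper: 0

```text
time_s: 21.65
tcp_pos: [0.512, -0.4308, 0.0414]
ee_rot: [[-0.996, -0.074, 0.054], [-0.075, 0.997, -0.004], [-0.054, -0.008, -0.999]]
wrist_force: [-0.8, 0.1, -1.0]
gripper_width: 0.526
```

>>> servo_tool:
  deltas:
    - {"slide":[0,0,-0.5],"spin":0}
    - {"slide":[0,0,-0.8],"spin":0}
    - {"slide":[0,0,-0.8],"spin":0}
    - {"slide":[0,0,-0.8],"spin":0}
    - {"slide":[0,0,-0.8],"spin":0}
    - {"slide":[0,0,-0.8],"spin":0}

```text
time_s: 22.25
tcp_pos: [0.5044, -0.4304, 0.1609]
ee_rot: [[-0.996, -0.074, 0.052], [-0.074, 0.997, -0.004], [-0.052, -0.008, -0.999]]
wrist_force: [0.1, 0.2, 0.2]
gripper_width: 0.986
```

```bash
python3 - <<'E'
from h import *
st()
c=snap("side","s12")
c=snap("wrist","w12")
E
```

```text
t 22.25 tcp [ 0.5044 -0.4304  0.1609] yaw -175.74 F [0.1 0.2 0.2] w 0.986 tilt [ 0.052 -0.004] j [-27.  27.  -0.  -1. -60. -58.]
```

View pics/s12.png

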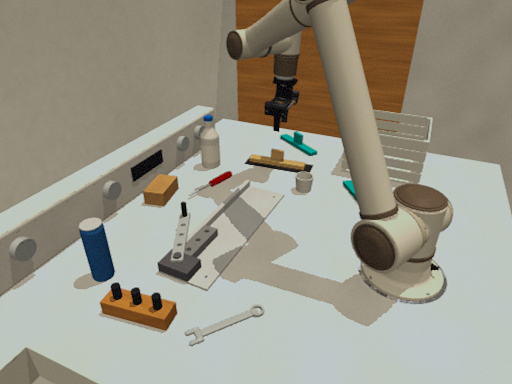

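View pics/w12.png

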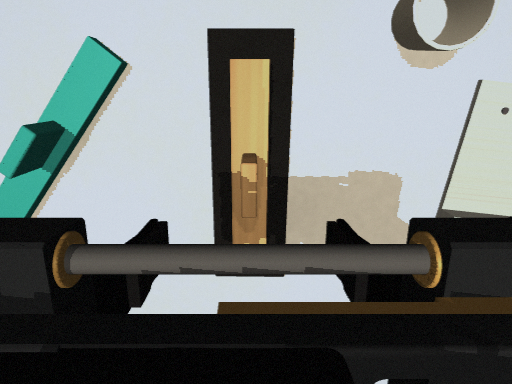

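```bash
python3 - <<'E'
from h import *
p=np.load("rail.npy"); h=T2(p,.094,.042); print(h)
plan(h[0],h[1]+.06,.17,-91.6)
c=load("top0"); 
for n,u,v,z in [("bottle",311,100,.1),("can",107,120,.1),("can base",112,125,.0)]: print(n,pt(c,u,v,z))
E
```

```text
[0.60681913 0.06477618]
from [ 0.5062 -0.4318  0.1642] yaw -175.69 d [0.1007 0.5565 0.0058] dyaw 84.09 n 27
[{"slide": [-0.211, 0.811, -0.009], "spin": -0.389}, {"slide": [-0.254, 0.798, -0.009], "spin": -0.389}, {"slide": [-0.297, 0.783, -0.009], "spin": -0.389}, {"slide": [-0.34, 0.766, -0.009], "spin": -0.389}, {"slide": [-0.381, 0.746, -0.009], "spin": -0.389}, {"slide": [-0.421, 0.725, -0.009], "spin": -0.389}, {"slide": [-0.459, 0.701, -0.009], "spin": -0.389}, {"slide": [-0.497, 0.675, -0.009], "spin": -0.389}, {"slide": [-0.533, 0.647, -0.009], "spin": -0.389}, {"slide": [-0.567, 0.617, -0.009], "spin": -0.389}]
[{"slide": [-0.6, 0.585, -0.009], "spin": -0.389}, {"slide": [-0.631, 0.552, -0.009], "spin": -0.389}, {"slide": [-0.66, 0.517, -0.009], "spin": -0.389}, {"slide": [-0.687, 0.48, -0.009], "spin": -0.389}, {"slide": [-0.712, 0.442, -0.009], "spin": -0.389}, {"slide": [-0.735, 0.403, -0.009], "spin": -0.389}, {"slide": [-0.756, 0.362, -0.009], "spin": -0.389}, {"slide": [-0.774, 0.321, -0.009], "spin": -0.389}, {"slide": [-0.79, 0.278, -0.009], "spin": -0.389}, {"slide": [-0.804, 0.235, -0.009], "spin": -0.389}]
[{"slide": [-0.816, 0.191, -0.009], "spin": -0.389}, {"slide": [-0.825, 0.146, -0.009], "spin": -0.389}, {"slide": [-0.832, 0.101, -0.009], "spin": -0.389}, {"slide": [-0.836, 0.056, -0.009], "spin": -0.389}, {"slide": [-0.838, 0.01, -0.009], "spin": -0.389}, {"slide": [-0.837, -0.035, -0.009], "spin": -0.389}, {"slide": [-0.834, -0.081, -0.009], "spin": -0.389}]
bottle [ 0.73736827 -0.31878416  0.1       ]
can [0.68163233 0.31586805 0.1       ]
can base [0.69382042 0.33754693 0.        ]
```

>>> servo_tool:
  deltas:
    - {"slide":[-0.21,0.81,0],"spin":-0.39}
    - {"slide":[-0.25,0.8,0],"spin":-0.39}
    - {"slide":[-0.3,0.78,0],"spin":-0.39}
    - {"slide":[-0.34,0.77,0],"spin":-0.39}
    - {"slide":[-0.38,0.75,0],"spin":-0.39}
    - {"slide":[-0.42,0.73,0],"spin":-0.39}
    - {"slide":[-0.46,0.7,0],"spin":-0.39}
    - {"slide":[-0.5,0.68,0],"spin":-0.39}
    - {"slide":[-0.53,0.65,0],"spin":-0.39}
    - {"slide":[-0.57,0.62,0],"spin":-0.39}

```text
time_s: 23.35
tcp_pos: [0.5397, -0.2193, 0.1661]
ee_rot: [[-0.804, -0.591, 0.06], [-0.593, 0.805, -0.008], [-0.043, -0.042, -0.998]]
wrist_force: [-0.5, -0.2, -0.6]
gripper_width: 1.001
```

>>> servo_tool:
  deltas:
    - {"slide":[-0.6,0.59,0],"spin":-0.39}
    - {"slide":[-0.63,0.55,0],"spin":-0.39}
    - {"slide":[-0.66,0.52,0],"spin":-0.39}
    - {"slide":[-0.69,0.48,0],"spin":-0.39}
    - {"slide":[-0.71,0.44,0],"spin":-0.39}
    - {"slide":[-0.74,0.4,0],"spin":-0.39}
    - {"slide":[-0.76,0.36,0],"spin":-0.39}
    - {"slide":[-0.77,0.32,0],"spin":-0.39}
    - {"slide":[-0.79,0.28,0],"spin":-0.39}
    - {"slide":[-0.8,0.24,0],"spin":-0.39}

```text
time_s: 24.35
tcp_pos: [0.569, -0.0035, 0.167]
ee_rot: [[-0.361, -0.931, 0.057], [-0.932, 0.362, -0.007], [-0.014, -0.056, -0.998]]
wrist_force: [0.8, 0.1, 0.2]
gripper_width: 1.002
```

```bash
python3 - <<'E'
from h import *
st();p=np.load("rail.npy"); h=T2(p,.094,.042); print(h)
plan(h[0],h[1]+.06,.17,-91.6)
E
```

```text
t 24.35 tcp [ 0.569  -0.0035  0.167 ] yaw -111.18 F [0.8 0.1 0.2] w 1.002 tilt [ 0.057 -0.007] j [ 17.  18. -15.   2. -54. -39.]
[0.60681913 0.06477618]
from [ 0.569  -0.0035  0.167 ] yaw -111.18 d [0.0378 0.1283 0.003 ] dyaw 19.58 n 7
[{"slide": [-0.761, 0.064, -0.017], "spin": -0.35}, {"slide": [-0.764, 0.026, -0.017], "spin": -0.35}, {"slide": [-0.764, -0.011, -0.017], "spin": -0.35}, {"slide": [-0.763, -0.048, -0.017], "spin": -0.35}, {"slide": [-0.759, -0.085, -0.017], "spin": -0.35}, {"slide": [-0.754, -0.122, -0.017], "spin": -0.35}, {"slide": [-0.747, -0.159, -0.017], "spin": -0.35}]
```

>>> servo_tool:
  deltas:
    - {"slide":[-0.76,0.06,0],"spin":-0.35}
    - {"slide":[-0.76,0.03,0],"spin":-0.35}
    - {"slide":[-0.76,0,0],"spin":-0.35}
    - {"slide":[-0.76,-0.05,0],"spin":-0.35}
    - {"slide":[-0.76,-0.09,0],"spin":-0.35}
    - {"slide":[-0.75,-0.12,0],"spin":-0.35}
    - {"slide":[-0.75,-0.16,0],"spin":-0.35}

```text
time_s: 25.05
tcp_pos: [0.606, 0.1326, 0.1685]
ee_rot: [[-0.007, -0.998, 0.056], [-1.0, 0.006, -0.007], [0.006, -0.056, -0.998]]
wrist_force: [-0.2, -0.3, 0.3]
gripper_width: 1.0
```

```bash
python3 - <<'E'
from h import *
st(); c=snap("wrist","w13"); c=snap("top","t13"); save(c["frame"],"t13a",(70,130,270,220),4)
E
```

```text
t 25.05 tcp [0.606  0.1326 0.1685] yaw -90.38 F [-0.2 -0.3  0.3] w 1.0 tilt [ 0.056 -0.007] j [ 28.  22.  -8.   2. -57. -30.]
```

View pics/w13.png

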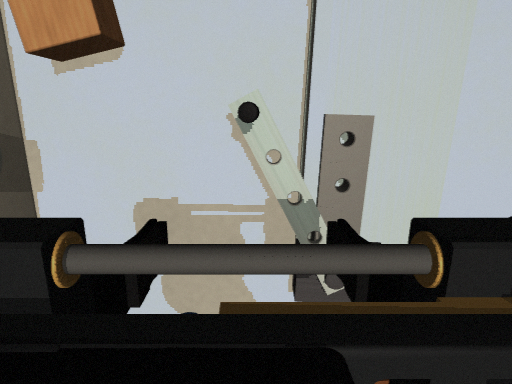

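View pics/t13a.png

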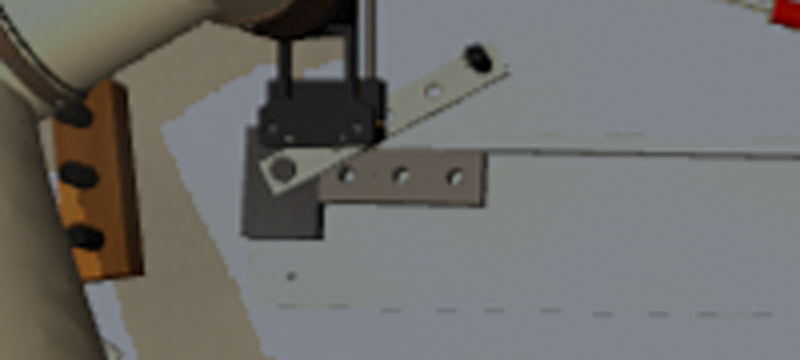

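```bash
python3 - <<'E'
from h import *
np.set_printoptions(precision=4,suppress=True)
c=load("w13"); save(c["frame"],"w13a",(220,80,400,300),3.5)
for n,u,v,z in [("handle",249,112,.086),("h3",347,138,.03),("h2",342,184,.03),("bh3",273,156,.041),("bh2",294,198,.041)]:
    q=pt(c,u,v,z); print(n,q[:2],inv(q))
c=load("t13")
for n,u,v,z in [("handle",477,55,.086),("h3",456,176,.03),("h2",401,176,.03),("h1",347,175,.03),("piv",283,169,.041),("bh3",433,92,.041)]:
    q=pt(c,70+(u+.5)/4-.5,130+(v+.5)/4-.5,z); print(n,q[:2],inv(q))
E
```

```text
handle [0.6081 0.065 ] [0.0953 0.0422]
h3 [0.5204 0.0888] [0.007  0.0635]
h2 [0.5221 0.1323] [0.0074 0.1071]
bh3 [0.5886 0.1041] [0.0747 0.0808]
bh2 [0.5684 0.1436] [0.0533 0.1197]
handle [0.6076 0.064 ] [0.0948 0.0412]
h3 [0.5208 0.0899] [0.0073 0.0646]
h2 [0.5214 0.1344] [0.0066 0.1091]
h1 [0.5228 0.1782] [0.0067 0.1529]
piv [0.5267 0.2268] [0.0092 0.2017]
bh3 [0.588  0.1069] [0.0739 0.0836]
```

View pics/w13a.png

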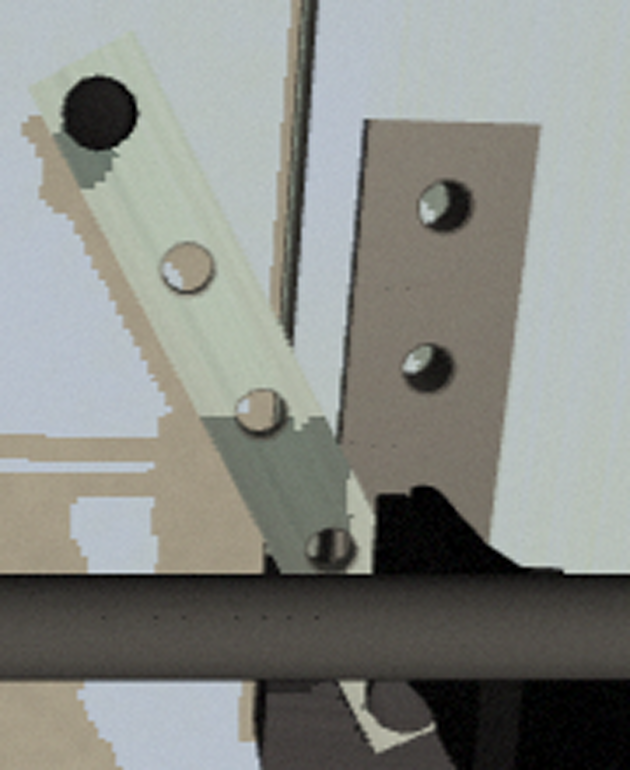

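>>> servo_tool:
  deltas:
    - {"slide":[0,0,-1],"spin":0}
    - {"slide":[0,0,-1],"spin":0}
    - {"slide":[0,0,-1],"spin":0}

```text
time_s: 25.45
tcp_pos: [0.5996, 0.1347, 0.2393]
ee_rot: [[-0.004, -0.999, 0.044], [-1.0, 0.003, -0.011], [0.011, -0.045, -0.999]]
wrist_force: [0.5, 0.6, -0.5]
gripper_width: 1.002
```

>>> servo_tool:
  deltas:
    - {"slide":[0,0,0.25],"spin":0}
    - {"slide":[0,0,0.25],"spin":0}
    - {"slide":[0,0,0.25],"spin":0}
    - {"slide":[0,0,0.25],"spin":0}
    - {"slide":[0,0,0.25],"spin":0}
    - {"slide":[0,0,0.25],"spin":0}
    - {"slide":[0,0,0.25],"spin":0}
    - {"slide":[0,0,0.25],"spin":0}

```text
time_s: 26.25
tcp_pos: [0.6029, 0.134, 0.1873]
ee_rot: [[-0.003, -0.999, 0.047], [-1.0, 0.003, -0.011], [0.011, -0.047, -0.999]]
wrist_force: [0.1, 0.8, 0.8]
gripper_width: 1.0
```

>>> servo_tool:
  deltas:
    - {"slide":[0,0,-1],"spin":0}
    - {"slide":[0,0,-1],"spin":0}
    - {"slide":[0,0,-1],"spin":0}
    - {"slide":[0,0,0.4],"spin":0}
    - {"slide":[0,0,0.4],"spin":0}
    - {"slide":[0,0,0.4],"spin":0}
    - {"slide":[0,0,0.4],"spin":0}
    - {"slide":[0,0,0.4],"spin":0}
    - {"slide":[0,0,0.4],"spin":0}
    - {"slide":[0,0,0.4],"spin":0}

```text
time_s: 27.25
tcp_pos: [0.6005, 0.1328, 0.1826]
ee_rot: [[-0.004, -0.999, 0.037], [-1.0, 0.003, -0.015], [0.015, -0.037, -0.999]]
wrist_force: [0.0, 0.1, 0.2]
gripper_width: 1.0
```

>>> servo_tool:
  deltas:
    - {"slide":[0,0,-1],"spin":0}
    - {"slide":[0,0,-1],"spin":0}
    - {"slide":[0,0,-1],"spin":0}
    - {"slide":[0,0,-1],"spin":0}

```text
time_s: 27.65
tcp_pos: [0.5937, 0.1331, 0.2741]
ee_rot: [[-0.005, -1.0, 0.019], [-1.0, 0.004, -0.023], [0.023, -0.019, -1.0]]
wrist_force: [0.8, 0.7, 0.1]
gripper_width: 0.999
```

```bash
python3 - <<'E'
from h import *
st(); plan(.608,.0645,.115,-91.6)
E
```

```text
t 27.65 tcp [0.5937 0.1331 0.2741] yaw -90.27 F [0.8 0.7 0.1] w 0.999 tilt [ 0.019 -0.023] j [ 29.  18.   2.   2. -73. -29.]
from [0.5937 0.1331 0.2741] yaw -90.27 d [ 0.0143 -0.0686 -0.1591] dyaw -1.33 n 8
[{"slide": [0.342, -0.073, 0.795], "spin": 0.021}, {"slide": [0.342, -0.074, 0.795], "spin": 0.021}, {"slide": [0.342, -0.075, 0.795], "spin": 0.021}, {"slide": [0.342, -0.076, 0.795], "spin": 0.021}, {"slide": [0.342, -0.077, 0.795], "spin": 0.021}, {"slide": [0.341, -0.078, 0.795], "spin": 0.021}, {"slide": [0.341, -0.079, 0.795], "spin": 0.021}, {"slide": [0.341, -0.08, 0.795], "spin": 0.021}]
```

>>> servo_tool:
  deltas:
    - {"slide":[0.34,-0.07,0.8],"spin":0.02}
    - {"slide":[0.34,-0.07,0.8],"spin":0.02}
    - {"slide":[0.34,-0.08,0.8],"spin":0.02}
    - {"slide":[0.34,-0.08,0.8],"spin":0.02}
    - {"slide":[0.34,-0.08,0.8],"spin":0.02}
    - {"slide":[0.34,-0.08,0.8],"spin":0.02}
    - {"slide":[0.34,-0.08,0.7],"spin":0.02}
    - {"slide":[0.34,-0.08,0.4],"spin":0.02}

```text
time_s: 28.45
tcp_pos: [0.6168, 0.0618, 0.1262]
ee_rot: [[-0.025, -0.999, 0.033], [-1.0, 0.024, -0.018], [0.017, -0.033, -0.999]]
wrist_force: [0.4, 0.2, 0.8]
gripper_width: 1.002
```

```bash
python3 - <<'E'
from h import *
st(); plan(.608,.0645,.050,-91.6)
E
```

```text
t 28.45 tcp [0.6168 0.0618 0.1262] yaw -91.43 F [0.4 0.2 0.8] w 1.002 tilt [ 0.033 -0.018] j [ 21.  25. -10.   2. -53. -24.]
from [0.6168 0.0618 0.1262] yaw -91.43 d [-0.0088  0.0027 -0.0762] dyaw -0.17 n 4
[{"slide": [-0.024, 0.089, 0.762], "spin": 0.005}, {"slide": [-0.024, 0.089, 0.762], "spin": 0.005}, {"slide": [-0.024, 0.089, 0.762], "spin": 0.005}, {"slide": [-0.024, 0.089, 0.762], "spin": 0.005}]
```

>>> servo_tool:
  deltas:
    - {"slide":[-0.03,0.12,0.6],"spin":0}
    - {"slide":[-0.03,0.12,0.7],"spin":0}
    - {"slide":[-0.03,0.12,0.7],"spin":0}
    - {"slide":[-0.03,0.11,0.6],"spin":0}
    - {"slide":[0,0,0.1],"spin":0}

```text
time_s: 28.95
tcp_pos: [0.6079, 0.0615, 0.0537]
ee_rot: [[-0.027, -0.999, 0.032], [-0.999, 0.026, -0.019], [0.018, -0.033, -0.999]]
wrist_force: [0.6, 0.2, 0.8]
gripper_width: 1.001
```

```bash
python3 - <<'E'
from h import *
st(); plan(.608,.0645,.052,-91.6)
E
```

```text
t 28.95 tcp [0.6079 0.0615 0.0537] yaw -91.55 F [0.6 0.2 0.8] w 1.001 tilt [ 0.032 -0.019] j [ 22.  29. -16.   2. -44. -25.]
from [0.6079 0.0615 0.0537] yaw -91.55 d [ 0.0001  0.003  -0.0017] dyaw -0.05 n 1
[{"slide": [-0.12, 0.001, 0.068], "spin": 0.006}]
```

Close gently on the handle.

>>> servo_tool:
  deltas:
    - {"slide":[-0.12,0,0],"spin":0}
    - {"slide":[0,0,0],"spin":0}
    - {"slide":[0,0,0],"spin":0}
    - {"slide":[0,0,0],"spin":0}
    - {"slide":[0,0,0],"spin":0}
    - {"slide":[0,0,0],"spin":0}
    - {"slide":[0,0,0],"spin":0}
    - {"slide":[0,0,0],"spin":0}
    - {"slide":[0,0,0],"spin":0}
  gripper: 255

```text
time_s: 29.85
tcp_pos: [0.6111, 0.0654, 0.0574]
ee_rot: [[-0.026, -0.999, 0.04], [-1.0, 0.026, -0.017], [0.016, -0.04, -0.999]]
wrist_force: [0.5, -0.3, -0.2]
gripper_width: 0.266
```

```bash
cat > arc.py <<'E'
from h import *
import sys
st(); rl()
p=np.load("rail.npy"); s=sense(); 
a0=float(sys.argv[1]); a1=float(sys.argv[2]); n=int(sys.argv[3])
y0=math.atan2(s["ee_rot"][1,0],s["ee_rot"][0,0])
pos=lambda a:T2(p,.008+.18*math.sin(a),.2-.18*math.cos(a))
x=np.array([math.cos(y0),math.sin(y0)]); yv=np.array([math.sin(y0),-math.cos(y0)])
rows=[]
A=np.linspace(a0,a1,n+1)
for i in range(n):
    d=pos(A[i+1])-pos(A[i]); rows.append([round(float(d@x/.025),2),round(float(d@yv/.025),2),0])
print(json.dumps([{"slide":r,"spin":0} for r in rows])); print("target",pos(a1))
E
python3 arc.py 0.5 0 12
```

```text
t 29.85 tcp [0.6111 0.0654 0.0574] yaw -91.5 F [ 0.5 -0.3 -0.2] w 0.266 tilt [ 0.04  -0.017] j [ 22.  29. -15.   3. -44. -25.]
rail tcp mm [98.3 42.7]
[{"slide": [0.14, 0.27, 0], "spin": 0}, {"slide": [0.13, 0.27, 0], "spin": 0}, {"slide": [0.11, 0.28, 0], "spin": 0}, {"slide": [0.1, 0.28, 0], "spin": 0}, {"slide": [0.09, 0.29, 0], "spin": 0}, {"slide": [0.08, 0.29, 0], "spin": 0}, {"slide": [0.07, 0.29, 0], "spin": 0}, {"slide": [0.06, 0.29, 0], "spin": 0}, {"slide": [0.04, 0.3, 0], "spin": 0}, {"slide": [0.03, 0.3, 0], "spin": 0}, {"slide": [0.02, 0.3, 0], "spin": 0}, {"slide": [0.01, 0.3, 0], "spin": 0}]
target [0.52021738 0.04527908]
```

>>> servo_tool:
  deltas:
    - {"slide":[0,0,0.15],"spin":0}
    - {"slide":[0,0,0],"spin":0}
    - {"slide":[0,0,0],"spin":0}

```text
time_s: 30.15
tcp_pos: [0.6121, 0.0658, 0.0548]
ee_rot: [[-0.025, -0.999, 0.042], [-1.0, 0.025, -0.017], [0.016, -0.042, -0.999]]
wrist_force: [-0.0, -0.6, 1.9]
gripper_width: 0.179
```

```bash
python3 arc.py 0.5 0 12
```

```text
t 30.15 tcp [0.6121 0.0658 0.0548] yaw -91.44 F [-0.  -0.6  1.9] w 0.179 tilt [ 0.042 -0.017] j [ 22.  29. -15.   3. -43. -25.]
rail tcp mm [99.3 43.1]
[{"slide": [0.14, 0.27, 0], "spin": 0}, {"slide": [0.13, 0.27, 0], "spin": 0}, {"slide": [0.11, 0.28, 0], "spin": 0}, {"slide": [0.1, 0.28, 0], "spin": 0}, {"slide": [0.09, 0.29, 0], "spin": 0}, {"slide": [0.08, 0.29, 0], "spin": 0}, {"slide": [0.07, 0.29, 0], "spin": 0}, {"slide": [0.05, 0.29, 0], "spin": 0}, {"slide": [0.04, 0.3, 0], "spin": 0}, {"slide": [0.03, 0.3, 0], "spin": 0}, {"slide": [0.02, 0.3, 0], "spin": 0}, {"slide": [0.01, 0.3, 0], "spin": 0}]
target [0.52021738 0.04527908]
```

Gripped (16 mm). Swing 10 rows.

>>> servo_tool:
  deltas:
    - {"slide":[0.14,0.27,0],"spin":0}
    - {"slide":[0.13,0.27,0],"spin":0}
    - {"slide":[0.11,0.28,0],"spin":0}
    - {"slide":[0.1,0.28,0],"spin":0}
    - {"slide":[0.09,0.29,0],"spin":0}
    - {"slide":[0.08,0.29,0],"spin":0}

```text
time_s: 30.75
tcp_pos: [0.57, 0.0479, 0.0547]
ee_rot: [[-0.028, -0.998, 0.049], [-0.999, 0.027, -0.017], [0.015, -0.049, -0.999]]
wrist_force: [2.2, -2.1, 4.4]
gripper_width: 0.175
```

```bash
python3 arc.py 0.25 0 7
```

```text
t 30.75 tcp [0.57   0.0479 0.0547] yaw -91.61 F [ 2.2 -2.1  4.4] w 0.175 tilt [ 0.049 -0.017] j [ 22.  26. -22.   3. -40. -26.]
rail tcp mm [57.6 24.1]
[{"slide": [0.06, 0.25, 0], "spin": 0}, {"slide": [0.05, 0.25, 0], "spin": 0}, {"slide": [0.04, 0.25, 0], "spin": 0}, {"slide": [0.03, 0.26, 0], "spin": 0}, {"slide": [0.02, 0.26, 0], "spin": 0}, {"slide": [0.01, 0.26, 0], "spin": 0}, {"slide": [0.0, 0.26, 0], "spin": 0}]
target [0.52021738 0.04527908]
```

>>> servo_tool:
  deltas:
    - {"slide":[0.04,0.27,0],"spin":0}
    - {"slide":[0.03,0.27,0],"spin":0}
    - {"slide":[0.03,0.27,0],"spin":0}
    - {"slide":[0.02,0.27,0],"spin":0}
    - {"slide":[0.02,0.27,0],"spin":0}
    - {"slide":[0.01,0.27,0],"spin":0}
    - {"slide":[0,0.25,0],"spin":0}

```text
time_s: 31.45
tcp_pos: [0.5173, 0.0411, 0.0545]
ee_rot: [[-0.03, -0.998, 0.047], [-0.999, 0.029, -0.02], [0.019, -0.048, -0.999]]
wrist_force: [1.2, -3.1, 5.8]
gripper_width: 0.173
```

```bash
python3 - <<'E'
from h import *
st(); rl(); c=snap("top","t14"); save(c["frame"],"t14a",(120,130,250,220),6);c=snap("side","s14"); save(c["frame"],"s14a",(150,190,260,280),7)
E
```

```text
t 31.45 tcp [0.5173 0.0411 0.0545] yaw -91.71 F [ 1.2 -3.1  5.8] w 0.173 tilt [ 0.047 -0.02 ] j [ 24.  22. -30.   4. -36. -28.]
rail tcp mm [ 5.2 15.8]
```

View pics/t14a.png

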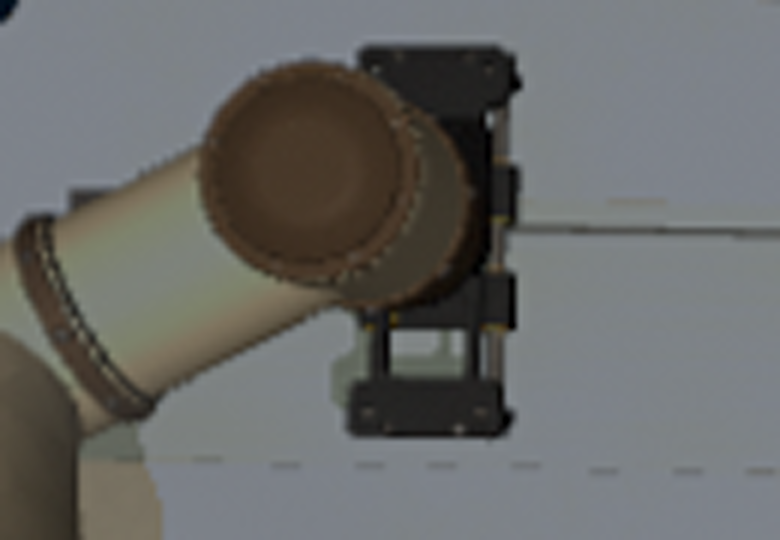

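View pics/s14a.png

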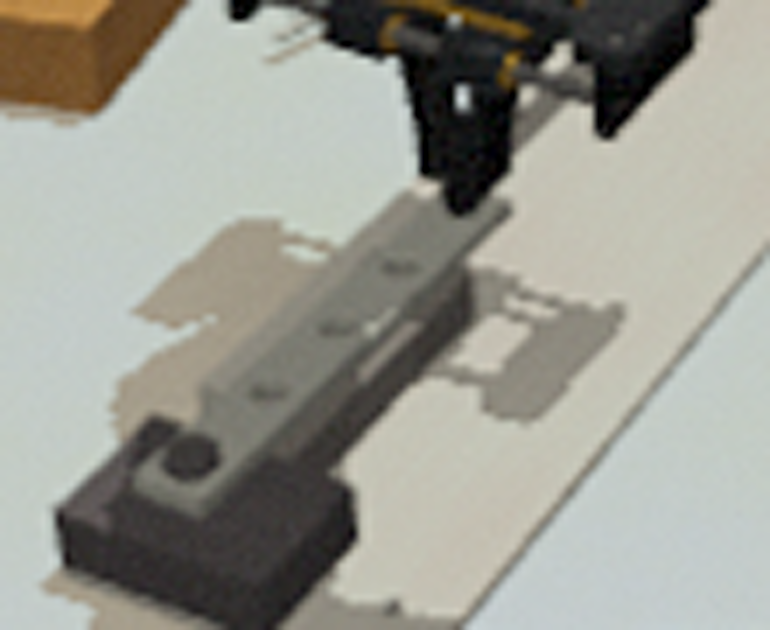

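```bash
python3 - <<'E'
from h import *
np.set_printoptions(precision=4,suppress=True)
c=load("s14"); A=lambda u,v,z:inv(pt(c,150+(u+.5)/7-.5,190+(v+.5)/7-.5,z))
for q in [(400,266),(337,327),(268,391),(190,456)]: print(A(*q,.041))
print("bar far right corner",A(511,207,.041),"b3 corner", A(470,262,.03))
for a in (-.05,0,.05):
    print(a,[ (px(c,[*T2(np.load("rail.npy"),.008+d*math.sin(a),.2-d*math.cos(a)),.041])-[149.5,189.5])*7-.5 for d in (.047,.091,.135)])
E
```

```text
[0.0074 0.0644]
[0.0082 0.1087]
[0.0099 0.1528]
[0.0142 0.196 ]
bar far right corner [-0.0121  0.0094] b3 corner [-0.0084  0.0372]
-0.05 [array([277.1073, 394.5589]), array([346.7052, 330.8191]), array([411.9206, 271.0929])]
0 [array([271.9799, 392.7209]), array([336.9884, 327.4885]), array([397.809 , 266.4586])]
0.05 [array([266.6821, 391.0662]), array([326.979 , 324.4943]), array([383.313 , 262.2979])]
```

>>> servo_tool:
  deltas:
    - {"slide":[0,-0.1,0],"spin":0}
    - {"slide":[0,-0.1,0],"spin":0}
    - {"slide":[0,0,0],"spin":0}

```text
time_s: 31.85
tcp_pos: [0.5186, 0.0409, 0.0545]
ee_rot: [[-0.028, -0.999, 0.042], [-0.999, 0.027, -0.022], [0.02, -0.043, -0.999]]
wrist_force: [0.4, -2.0, 4.4]
gripper_width: 0.174
```

```bash
python3 - <<'E'
from h import *
st(); rl()
E
```

```text
t 31.85 tcp [0.5186 0.0409 0.0545] yaw -91.58 F [ 0.4 -2.   4.4] w 0.174 tilt [ 0.042 -0.022] j [ 24.  22. -29.   3. -37. -28.]
rail tcp mm [ 6.5 15.6]
```

>>> servo_tool:
  deltas:
    - {"slide":[0,-0.12,0],"spin":0}
    - {"slide":[0,-0.1,0],"spin":0}

```text
time_s: 32.05
tcp_pos: [0.5231, 0.0407, 0.0545]
ee_rot: [[-0.026, -0.999, 0.04], [-0.999, 0.025, -0.022], [0.021, -0.04, -0.999]]
wrist_force: [-1.3, -0.2, 4.6]
gripper_width: 0.174
```

>>> servo_tool:
  deltas:
    - {"slide":[0,0,0],"spin":0}
    - {"slide":[0,0,0],"spin":0}
    - {"slide":[0,0,0],"spin":0}
    - {"slide":[0,0,0],"spin":0}
  gripper: 60

```text
time_s: 32.45
tcp_pos: [0.5221, 0.0413, 0.0523]
ee_rot: [[-0.027, -0.999, 0.037], [-0.999, 0.026, -0.021], [0.02, -0.038, -0.999]]
wrist_force: [-0.2, -0.0, 0.3]
gripper_width: 0.448
```

```bash
python3 - <<'E'
from h import *
st(); rl()
E
```

```text
t 32.45 tcp [0.5221 0.0413 0.0523] yaw -91.56 F [-0.2 -0.   0.3] w 0.448 tilt [ 0.037 -0.021] j [ 23.  23. -29.   3. -37. -28.]
rail tcp mm [10. 16.]
```

>>> servo_tool:
  deltas:
    - {"slide":[0,0,-1],"spin":0}
    - {"slide":[0,0,-1],"spin":0}
    - {"slide":[0,0,-1],"spin":0}
    - {"slide":[0,0,-1],"spin":0}
    - {"slide":[-0.8,0,0],"spin":0}
    - {"slide":[-0.8,0,0],"spin":0}
    - {"slide":[-0.8,0,0],"spin":0}
    - {"slide":[-0.8,0,0],"spin":0}
    - {"slide":[-0.8,0,0],"spin":0}
    - {"slide":[-0.8,0,0],"spin":0}
  gripper: 0

```text
time_s: 33.45
tcp_pos: [0.5194, 0.166, 0.1512]
ee_rot: [[-0.033, -0.999, 0.032], [-0.999, 0.032, -0.02], [0.019, -0.033, -0.999]]
wrist_force: [-0.3, 0.9, -0.6]
gripper_width: 0.998
```

```bash
python3 - <<'E'
from h import *
st(); rl(); c=snap("wrist","w15"); save(c["frame"],"w15a",(180,0,340,230),3.4)
E
```

```text
t 33.45 tcp [0.5194 0.166  0.1512] yaw -91.87 F [-0.3  0.9 -0.6] w 0.998 tilt [ 0.032 -0.02 ] j [ 36.  17. -19.   3. -53. -39.]
rail tcp mm [  3.7 140.7]
```

View pics/w15a.png

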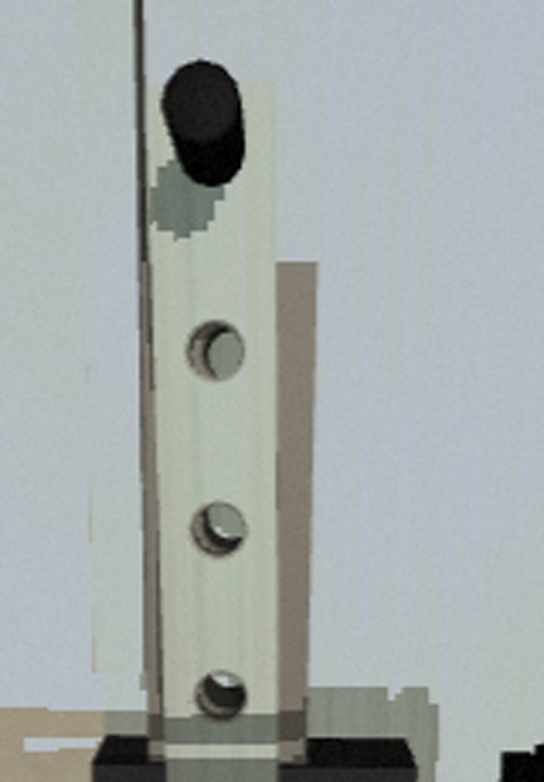

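```bash
python3 - <<'E'
from h import *
np.set_printoptions(precision=4,suppress=True)
c=load("w15"); A=lambda u,v,z:inv(pt(c,180+(u+.5)/3.4-.5,(v+.5)/3.4-.5,z))
for q in [(216,350),(218.5,529),(221,695)]: print("hole",A(*q,.041))
print("handle",A(201,102,.086))
print("bar edges far",A(276,300,.041),A(276,640,.041),A(150,300,.041),A(162,640,.041))
print("block right edge",A(317,268,.03),A(309,640,.03))
E
```

```text
hole [0.0097 0.0641]
hole [0.0093 0.1079]
hole [0.0089 0.1516]
handle [0.0104 0.0193]
bar edges far [-0.0049  0.0525] [-0.0055  0.1367] [0.0257 0.0523] [0.0242 0.1369]
block right edge [-0.0151  0.044 ] [-0.0145  0.1392]
```

```bash
python3 - <<'E'
from h import *
plan(.59,.39,.17,-173)
E
```

```text
from [0.5202 0.1685 0.1512] yaw -91.74 d [0.0698 0.2215 0.0188] dyaw -81.26 n 11
[{"slide": [-0.813, -0.229, -0.068], "spin": 0.923}, {"slide": [-0.835, -0.123, -0.068], "spin": 0.923}, {"slide": [-0.844, -0.015, -0.068], "spin": 0.923}, {"slide": [-0.839, 0.094, -0.068], "spin": 0.923}, {"slide": [-0.82, 0.201, -0.068], "spin": 0.923}, {"slide": [-0.788, 0.305, -0.068], "spin": 0.923}, {"slide": [-0.742, 0.404, -0.068], "spin": 0.923}, {"slide": [-0.684, 0.496, -0.068], "spin": 0.923}, {"slide": [-0.614, 0.58, -0.068], "spin": 0.923}, {"slide": [-0.535, 0.654, -0.068], "spin": 0.923}]
[{"slide": [-0.446, 0.717, -0.068], "spin": 0.923}]
```

>>> servo_tool:
  deltas:
    - {"slide":[-0.81,-0.23,-0.2],"spin":0.92}
    - {"slide":[-0.83,-0.12,-0.2],"spin":0.92}
    - {"slide":[-0.84,-0.02,-0.1],"spin":0.92}
    - {"slide":[-0.84,0.09,-0.1],"spin":0.92}
    - {"slide":[-0.82,0.2,-0.1],"spin":0.92}
    - {"slide":[-0.79,0.3,0],"spin":0.92}
    - {"slide":[-0.74,0.4,0],"spin":0.92}
    - {"slide":[-0.68,0.5,0],"spin":0.92}
    - {"slide":[-0.61,0.58,0],"spin":0.92}
    - {"slide":[-0.53,0.65,0],"spin":0.92}

```text
time_s: 34.5
tcp_pos: [0.5856, 0.3733, 0.1629]
ee_rot: [[-0.979, -0.201, 0.026], [-0.202, 0.979, -0.021], [-0.021, -0.026, -0.999]]
wrist_force: [0.8, -0.0, 0.1]
gripper_width: 0.999
```

```bash
python3 - <<'E'
from h import *
st(); plan(.59,.39,.17,-173)
E
```

```text
t 34.5 tcp [0.5856 0.3733 0.1629] yaw -168.37 F [ 0.8 -0.   0.1] w 0.999 tilt [ 0.026 -0.021] j [  47.   31.    5.    2.  -64. -126.]
from [0.5856 0.3733 0.1629] yaw -168.37 d [0.0044 0.0167 0.0071] dyaw -4.63 n 1
[{"slide": [-0.308, 0.62, -0.285], "spin": 0.579}]
```

>>> servo_tool:
  deltas:
    - {"slide":[-0.2,0.5,-0.3],"spin":0.58}
    - {"slide":[0,0.1,0],"spin":0}

```text
time_s: 34.7
tcp_pos: [0.5877, 0.3912, 0.168]
ee_rot: [[-0.993, -0.118, 0.024], [-0.118, 0.993, -0.022], [-0.021, -0.025, -0.999]]
wrist_force: [0.4, -1.5, 0.1]
gripper_width: 1.0
```

```bash
python3 - <<'E'
from h import *
st(); c=snap("wrist","w16"); save(c["frame"],"w16a",(170,50,350,240),3.4)
E
```

```text
t 34.7 tcp [0.5877 0.3912 0.168 ] yaw -173.19 F [ 0.4 -1.5  0.1] w 1.0 tilt [ 0.024 -0.022] j [  48.   32.    8.    2.  -66. -132.]
```

View pics/w16.png

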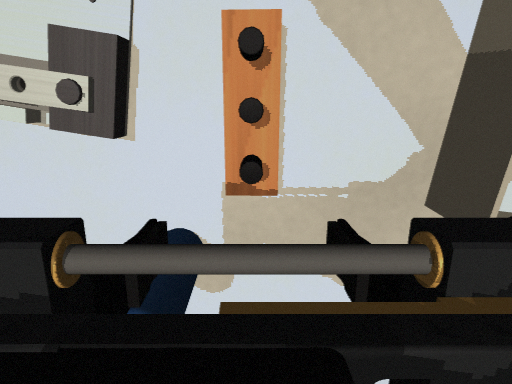

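View pics/w16a.png

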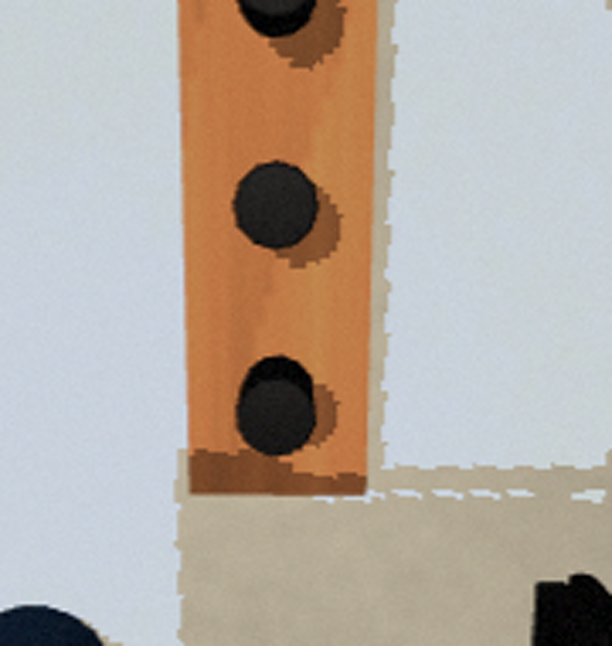

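```bash
python3 - <<'E'
from h import *
np.set_printoptions(precision=4,suppress=True)
c=load("w16"); A=lambda u,v,z:pt(c,170+(u+.5)/3.4-.5,50+(v+.5)/3.4-.5,z)[:2]
for q in [(276,416),(276,205)]: print(A(*q,.072))
print(pt(c,251,41,.072)[:2])
print("rack",A(190,494,.036),A(366,494,.036),A(181,100,.036),A(377,100,.036))
plan(.57,.39,.1,-173)
E
```

```text
[0.5713 0.3895]
[0.522  0.3835]
[0.4728 0.3776]
rack [0.6045 0.3686] [0.5983 0.4179] [0.4998 0.3557] [0.494  0.4056]
from [0.5869 0.3906 0.1669] yaw -173.13 d [-0.0169 -0.0006 -0.0669] dyaw 0.13 n 4
[{"slide": [0.169, 0.014, 0.669], "spin": -0.004}, {"slide": [0.169, 0.014, 0.669], "spin": -0.004}, {"slide": [0.169, 0.014, 0.669], "spin": -0.004}, {"slide": [0.169, 0.014, 0.669], "spin": -0.004}]
```

>>> servo_tool:
  deltas:
    - {"slide":[0.2,0,0.8],"spin":0}
    - {"slide":[0.2,0,0.8],"spin":0}
    - {"slide":[0.2,0,0.8],"spin":0}
    - {"slide":[0.1,0,0.4],"spin":0}

```text
time_s: 35.15
tcp_pos: [0.5701, 0.384, 0.0948]
ee_rot: [[-0.992, -0.125, 0.022], [-0.125, 0.992, -0.022], [-0.019, -0.025, -1.0]]
wrist_force: [0.1, -0.3, -0.0]
gripper_width: 1.001
```

```bash
cat >> h.py <<'E'
def gplan(gx,gy,tz,yaw,step=1.0,off=None):
    """place the GRASP point over gx,gy with TCP height tz; compensates tilt also along descent"""
    R=sense()["ee_rot"]; o=R[:,2]*r.grasp_offset; 
    t=np.array([gx+o[0],gy+o[1],tz]); s=sense(); p=np.array(s["tcp_pos"]); d=t-p
    y0=math.degrees(math.atan2(R[1,0],R[0,0])); dy=(yaw-y0+180)%360-180
    n=max(1,math.ceil(abs(dy)/8),math.ceil(np.abs(d).max()/.025/step*1.2))
    sl=R.T@d/n/.025
    print("d",d.round(4),"dyaw",round(dy,2),"n",n,"slide/row",sl.round(3),"spin/row",round(-dy/n/8,3))
E
python3 - <<'E'
from h import *
st(); gplan(.5713,.3895,.043,-173)
E
```

```text
t 35.15 tcp [0.5701 0.384  0.0948] yaw -172.81 F [ 0.1 -0.3 -0. ] w 1.001 tilt [ 0.022 -0.022] j [  48.   34.   -0.    2.  -56. -132.]
d [ 0.0016  0.0051 -0.0518] dyaw -0.19 n 3 slide/row [-0.017  0.082  0.689] spin/row 0.008
```

>>> servo_tool:
  deltas:
    - {"slide":[-0.02,0.09,0.65],"spin":0}
    - {"slide":[-0.02,0.09,0.65],"spin":0}
    - {"slide":[-0.02,0.09,0.55],"spin":0}

```text
time_s: 35.45
tcp_pos: [0.5716, 0.3878, 0.0479]
ee_rot: [[-0.992, -0.127, 0.023], [-0.128, 0.992, -0.022], [-0.02, -0.025, -0.999]]
wrist_force: [-0.2, 0.0, 0.0]
gripper_width: 1.0
```

```bash
python3 - <<'E'
from h import *
st(); gplan(.5713,.3895,.043,-173)
E
```

```text
t 35.45 tcp [0.5716 0.3878 0.0479] yaw -172.65 F [-0.2  0.   0. ] w 1.0 tilt [ 0.023 -0.022] j [  48.   37.   -2.    2.  -51. -132.]
d [ 0.0001  0.0013 -0.0049] dyaw -0.35 n 1 slide/row [-0.007  0.055  0.194] spin/row 0.043
```

>>> servo_tool:
  deltas:
    - {"slide":[0,0.05,0.1],"spin":0}
    - {"slide":[0,0,0.05],"spin":0}
    - {"slide":[0,0,0],"spin":0}
    - {"slide":[0,0,0],"spin":0}
    - {"slide":[0,0,0],"spin":0}
    - {"slide":[0,0,0],"spin":0}
    - {"slide":[0,0,0],"spin":0}
    - {"slide":[0,0,0],"spin":0}
    - {"slide":[0,0,0],"spin":0}
    - {"slide":[0,0,0],"spin":0}
  gripper: 255

```text
time_s: 36.45
tcp_pos: [0.5724, 0.389, 0.0457]
ee_rot: [[-0.991, -0.129, 0.025], [-0.129, 0.991, -0.02], [-0.022, -0.023, -0.999]]
wrist_force: [0.1, -0.3, -0.9]
gripper_width: 0.222
```

```bash
python3 - <<'E'
from h import *
st()
E
```

```text
t 36.45 tcp [0.5724 0.389  0.0457] yaw -172.57 F [ 0.1 -0.3 -0.9] w 0.222 tilt [ 0.025 -0.02 ] j [  48.   37.   -2.    2.  -51. -132.]
```

>>> servo_tool:
  deltas:
    - {"slide":[0,0,-0.5],"spin":0}
    - {"slide":[0,0,-1],"spin":0}
    - {"slide":[0,0,-1],"spin":0}
    - {"slide":[0,0,-1],"spin":0}

```text
time_s: 36.85
tcp_pos: [0.5685, 0.3896, 0.1324]
ee_rot: [[-0.992, -0.129, 0.019], [-0.129, 0.991, -0.026], [-0.015, -0.028, -0.999]]
wrist_force: [-0.1, 0.7, 0.1]
gripper_width: 0.22
```

```bash
python3 - <<'E'
from h import *
st(); plan(.5215,.09,.14,-91.6); c=snap("side","s17"); save(c["frame"],"s17a",(20,200,260,350),3)
E
```

```text
t 36.85 tcp [0.5685 0.3896 0.1324] yaw -172.58 F [-0.1  0.7  0.1] w 0.22 tilt [ 0.019 -0.026] j [  49.   32.    3.    2.  -61. -132.]
from [0.5685 0.3896 0.1324] yaw -172.58 d [-0.047  -0.2996  0.0076] dyaw 80.98 n 15
[{"slide": [0.227, -0.776, -0.02], "spin": -0.675}, {"slide": [0.299, -0.751, -0.02], "spin": -0.675}, {"slide": [0.369, -0.72, -0.02], "spin": -0.675}, {"slide": [0.435, -0.682, -0.02], "spin": -0.675}, {"slide": [0.497, -0.638, -0.02], "spin": -0.675}, {"slide": [0.555, -0.588, -0.02], "spin": -0.675}, {"slide": [0.608, -0.533, -0.02], "spin": -0.675}, {"slide": [0.655, -0.474, -0.02], "spin": -0.675}, {"slide": [0.697, -0.41, -0.02], "spin": -0.675}, {"slide": [0.732, -0.343, -0.02], "spin": -0.675}]
[{"slide": [0.761, -0.272, -0.02], "spin": -0.675}, {"slide": [0.784, -0.199, -0.02], "spin": -0.675}, {"slide": [0.799, -0.125, -0.02], "spin": -0.675}, {"slide": [0.807, -0.049, -0.02], "spin": -0.675}, {"slide": [0.808, 0.027, -0.02], "spin": -0.675}]
```

View pics/s17a.png

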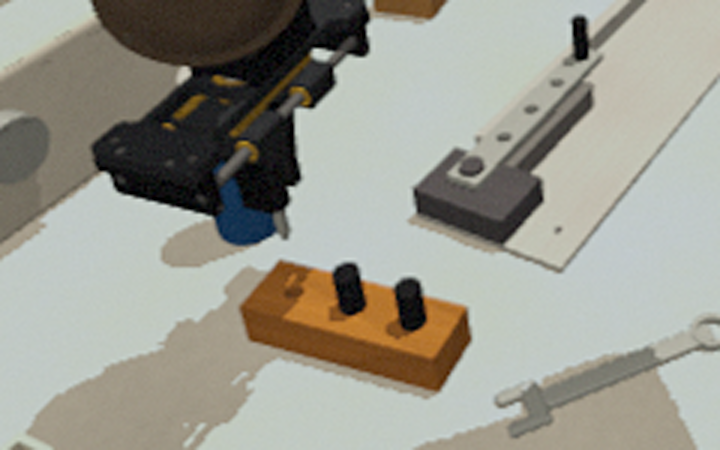

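>>> servo_tool:
  deltas:
    - {"slide":[0.23,-0.78,-0.03],"spin":-0.68}
    - {"slide":[0.3,-0.75,-0.03],"spin":-0.68}
    - {"slide":[0.37,-0.72,0],"spin":-0.68}
    - {"slide":[0.43,-0.68,0],"spin":-0.68}
    - {"slide":[0.5,-0.64,0],"spin":-0.68}
    - {"slide":[0.55,-0.59,0],"spin":-0.68}
    - {"slide":[0.61,-0.53,0],"spin":-0.68}
    - {"slide":[0.65,-0.47,0],"spin":-0.68}
    - {"slide":[0.7,-0.41,0],"spin":-0.68}
    - {"slide":[0.73,-0.34,0],"spin":-0.68}

```text
time_s: 37.9
tcp_pos: [0.5436, 0.1872, 0.1519]
ee_rot: [[-0.433, -0.901, 0.036], [-0.902, 0.432, -0.013], [-0.004, -0.038, -0.999]]
wrist_force: [0.0, 0.2, -0.5]
gripper_width: 0.216
```

```bash
python3 - <<'E'
from h import *
st(); plan(.5215,.09,.14,-91.6)
E
```

```text
t 37.9 tcp [0.5436 0.1872 0.1519] yaw -115.63 F [ 0.   0.2 -0.5] w 0.216 tilt [ 0.036 -0.013] j [ 36.  20. -15.   2. -54. -63.]
from [0.5436 0.1872 0.1519] yaw -115.63 d [-0.0221 -0.0972 -0.0119] dyaw 24.03 n 5
[{"slide": [0.778, -0.177, 0.095], "spin": -0.601}, {"slide": [0.79, -0.111, 0.095], "spin": -0.601}, {"slide": [0.796, -0.044, 0.095], "spin": -0.601}, {"slide": [0.797, 0.022, 0.095], "spin": -0.601}, {"slide": [0.792, 0.089, 0.095], "spin": -0.601}]
```

>>> servo_tool:
  deltas:
    - {"slide":[0.78,-0.18,0],"spin":-0.6}
    - {"slide":[0.79,-0.11,0],"spin":-0.6}
    - {"slide":[0.79,-0.04,0],"spin":-0.6}
    - {"slide":[0.79,0.02,0],"spin":-0.6}
    - {"slide":[0.7,0.09,0],"spin":-0.6}

```text
time_s: 38.4
tcp_pos: [0.5213, 0.0878, 0.1557]
ee_rot: [[-0.01, -0.999, 0.039], [-1.0, 0.01, -0.012], [0.011, -0.039, -0.999]]
wrist_force: [-0.0, 0.0, -1.0]
gripper_width: 0.221
```

```bash
python3 - <<'E'
from h import *
st(); rl(); c=snap("side","s18"); save(c["frame"],"s18a",(150,170,270,280),6); c=snap("wrist","w18"); save(c["frame"],"w18a",(180,0,340,230),3.4)
E
```

```text
t 38.4 tcp [0.5213 0.0878 0.1557] yaw -90.6 F [-0.  0. -1.] w 0.221 tilt [ 0.039 -0.012] j [ 28.  15. -21.   2. -52. -30.]
rail tcp mm [ 7.8 62.5]
```

View pics/s18a.png

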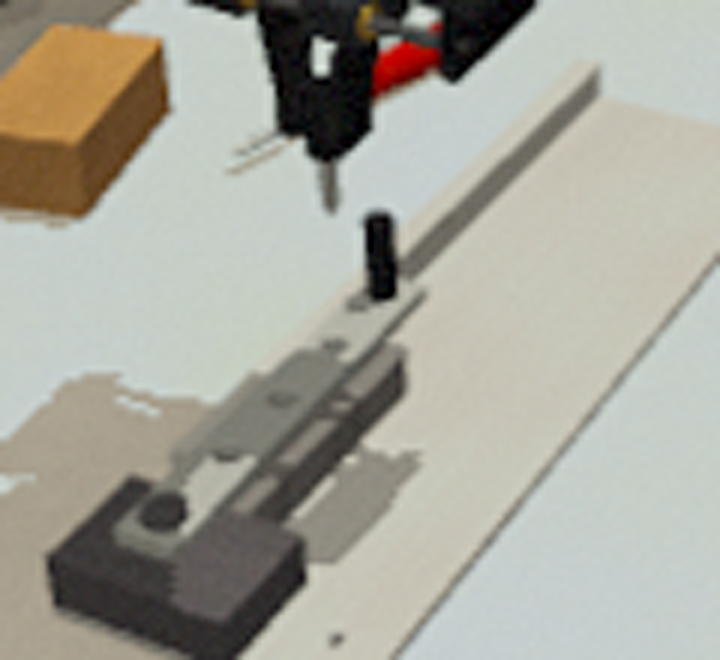

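View pics/w18a.png

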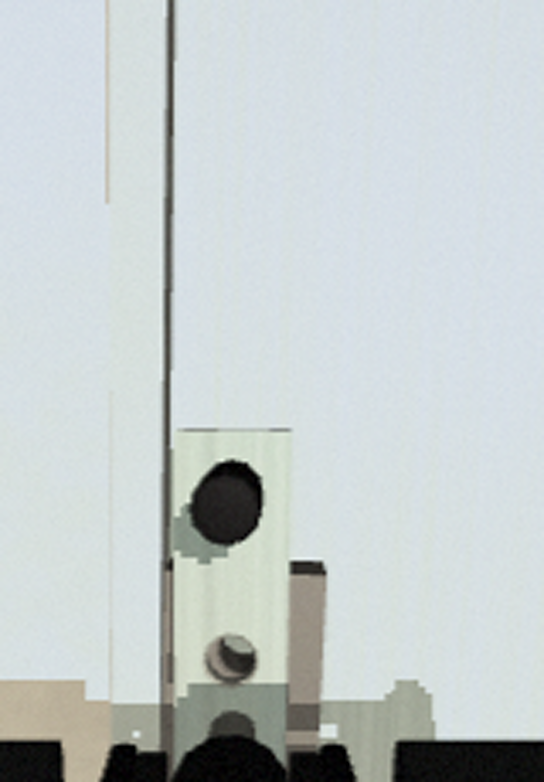

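```bash
python3 - <<'E'
from h import *
np.set_printoptions(precision=4,suppress=True)
c=load("w18"); W=lambda u,v,z:pt(c,180+(u+.5)/3.4-.5,(v+.5)/3.4-.5,z)
for n,u,v,z in [("bar h3",231,658,.041),("bar L",174,650,.041),("bar R",290,650,.041),("blk L",164,650,.03),("blk R",324,650,.03),("blk end",310,572,.03)]:
    print(n,W(u,v,z)[:2],inv(W(u,v,z)))
c=load("s18"); W=lambda u,v,z:pt(c,150+(u+.5)/6-.5,170+(v+.5)/6-.5,z)
s=sense(); 
t=np.array(s["tcp_pos"])+s["ee_rot"][:,2]*.0427
for q in [t]: print("pred tip px in crop",(px(c,q)-[149.5,169.5])*6-.5,"obs ~ (331,212)",q)
print(W(331,212,t[2]))
E
```

```text
bar h3 [0.5234 0.0887] [0.0099 0.0635]
bar L [0.5385 0.0865] [0.0251 0.0617]
bar R [0.5077 0.0865] [-0.0057  0.0608]
blk L [0.5423 0.0892] [0.0288 0.0645]
blk R [0.4982 0.0892] [-0.0153  0.0632]
blk end [0.5022 0.0675] [-0.0106  0.0417]
pred tip px in crop [333.0097 215.2056] obs ~ (331,212) [0.5225 0.0866 0.1131]
[0.5247 0.0847 0.1131]
```

```bash
cat >> h.py <<'E'
def tplan(rx,ry,tipz,yaw=-91.6,L=.0427,step=1.0,nmin=1):
    p=np.load("rail.npy"); q=T2(p,rx/1e3,ry/1e3); s=sense(); R=s["ee_rot"]; tip=np.array(s["tcp_pos"])+R[:,2]*L
    d=np.array([q[0],q[1],tipz])-tip; y0=math.degrees(math.atan2(R[1,0],R[0,0])); dy=(yaw-y0+180)%360-180
    n=max(nmin,math.ceil(abs(dy)/8),math.ceil(np.abs(d).max()/.025/step*1.2)); sl=R.T@d/n/.025
    print("tip",tip.round(4),"rail",(inv(tip)*1e3).round(1),"d",d.round(4),"dyaw",round(dy,2),"n",n,"slide/row",sl.round(3),"spin/row",round(-dy/n/8,3))
E
python3 - <<'E'
from h import *
tplan(7.6,64.2,.055)
E
```

```text
tip [0.5225 0.0866 0.1131] rail [ 9.1 61.4] d [-0.0014  0.0029 -0.0581] dyaw -0.71 n 3 slide/row [-0.047  0.049  0.772] spin/row 0.03
```

>>> servo_tool:
  deltas:
    - {"slide":[-0.05,0.05,0.6],"spin":0.03}
    - {"slide":[-0.05,0.05,0.8],"spin":0.03}
    - {"slide":[-0.05,0.05,0.7],"spin":0.03}

```text
time_s: 38.8
tcp_pos: [0.5227, 0.092, 0.1066]
ee_rot: [[-0.033, -0.998, 0.049], [-0.999, 0.032, -0.007], [0.006, -0.049, -0.999]]
wrist_force: [-0.2, 0.6, -0.8]
gripper_width: 0.22
```

```bash
python3 - <<'E'
from h import *
st(); tplan(7.6,64.2,.046)
c=snap("side","s19"); save(c["frame"],"s19a",(170,190,250,250),9)
E
```

```text
t 38.8 tcp [0.5227 0.092  0.1066] yaw -91.88 F [-0.2  0.6 -0.8] w 0.22 tilt [ 0.049 -0.007] j [ 29.  18. -25.   2. -45. -32.]
tip [0.5248 0.0917 0.064 ] rail [11.3 66.5] d [-0.0037 -0.0022 -0.018 ] dyaw 0.28 n 1 slide/row [0.089 0.182 0.711] spin/row -0.034
```

View pics/s19a.png

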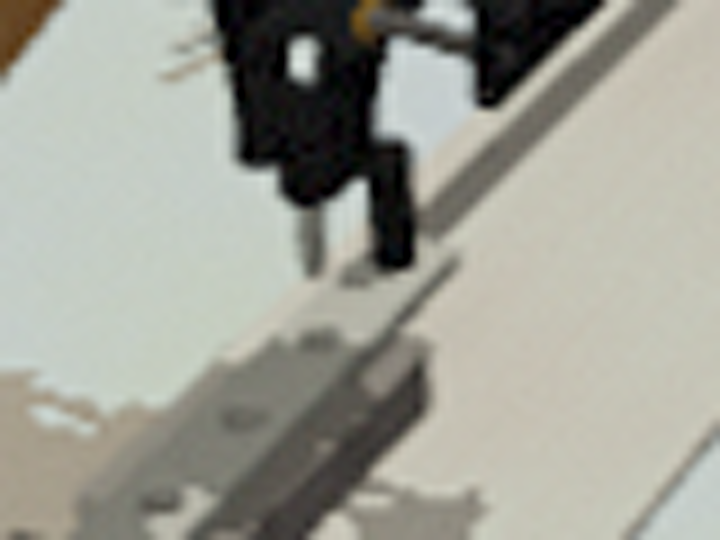

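```bash
python3 - <<'E'
from h import *
c=load("s19"); s=sense()
for L in (.0427,.0457): 
    q=np.array(s["tcp_pos"])+s["ee_rot"][:,2]*L; print(L,(px(c,q)-[169.5,189.5])*9-.5)
q=np.array(s["tcp_pos"])+np.array([0,0,-.0427]);print((px(c,q)-[169.5,189.5])*9-.5)
tplan(7.6,64.2,.046)
E
```

```text
0.0427 [323.00694809 291.02997995]
0.0457 [323.3194086  298.76560676]
[327.59191608 293.2844352 ]
tip [0.5226 0.0911 0.061 ] rail [ 9.1 65.8] d [-0.0015 -0.0016 -0.015 ] dyaw 0.31 n 1 slide/row [0.061 0.086 0.598] spin/row -0.039
```

>>> servo_tool:
  deltas:
    - {"slide":[0.06,0.09,0.3],"spin":-0.03}
    - {"slide":[0,0.02,0.25],"spin":0}

```text
time_s: 39.05
tcp_pos: [0.5193, 0.0908, 0.0901]
ee_rot: [[-0.029, -0.999, 0.045], [-1.0, 0.028, -0.009], [0.008, -0.045, -0.999]]
wrist_force: [0.3, -0.1, 0.3]
gripper_width: 0.22
```

```bash
python3 - <<'E'
from h import *
c=snap("side","s20"); save(c["frame"],"s20a",(170,190,250,250),9)
st(); tplan(7.6,64.2,.046)
s=sense();q=np.array(s["tcp_pos"])+s["ee_rot"][:,2]*.0427; print("tip px",(px(c,q)-[169.5,189.5])*9-.5)
p=np.load("rail.npy")
for x,y in((8,65),(7.6,64.2),(9.7,64)): print(x,y,(px(c,[*T2(p,x/1e3,y/1e3),.041])-[169.5,189.5])*9-.5)
E
```

```text
t 39.1 tcp [0.5191 0.0908 0.0894] yaw -91.65 F [ 0.1 -0.5 -0.8] w 0.221 tilt [ 0.044 -0.009] j [ 29.  20. -26.   3. -42. -32.]
tip [0.521  0.0904 0.0467] rail [ 7.5 65.1] d [ 0.0001 -0.0009 -0.0007] dyaw 0.05 n 1 slide/row [ 0.036 -0.002  0.03 ] spin/row -0.007
tip px [331.59749792 328.42623812]
8 65 [331.61152918 342.7324725 ]
7.6 64.2 [334.07657907 341.68732593]
9.7 64 [328.7021379  339.58653373]
```

View pics/s20a.png

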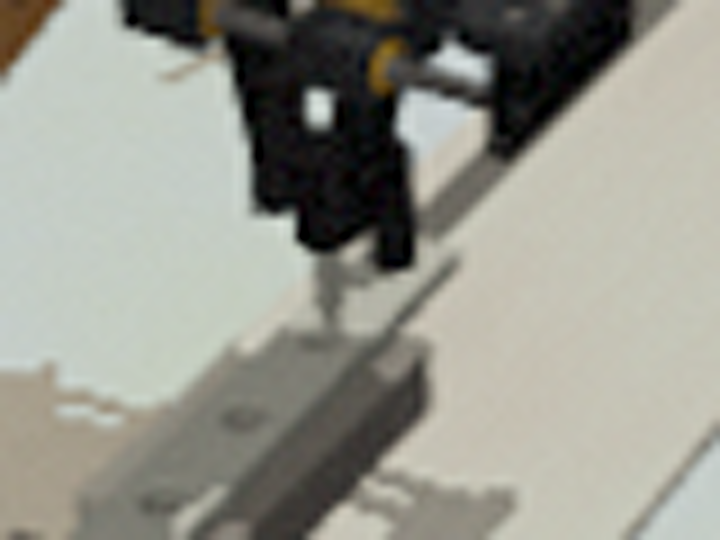

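>>> servo_tool:
  deltas:
    - {"slide":[0.03,0.02,0.2],"spin":0}
    - {"slide":[0,0.01,0.2],"spin":0}

```text
time_s: 39.3
tcp_pos: [0.5199, 0.0905, 0.0801]
ee_rot: [[-0.028, -0.998, 0.047], [-1.0, 0.028, -0.008], [0.007, -0.048, -0.999]]
wrist_force: [0.2, -0.1, -0.6]
gripper_width: 0.224
```

```bash
python3 - <<'E'
from h import *
st(); tplan(7.6,64.2,.030)
E
```

```text
t 39.3 tcp [0.5199 0.0905 0.0801] yaw -91.63 F [ 0.2 -0.1 -0.6] w 0.224 tilt [ 0.047 -0.008] j [ 29.  20. -27.   3. -41. -32.]
tip [0.5219 0.0902 0.0375] rail [ 8.4 64.9] d [-0.0008 -0.0007 -0.0075] dyaw 0.03 n 1 slide/row [0.028 0.047 0.297] spin/row -0.004
```

Tip inside the bar hole with no force. Continue.

>>> servo_tool:
  deltas:
    - {"slide":[0.02,0.04,0.2],"spin":0}
    - {"slide":[0,0.02,0.15],"spin":0}
    - {"slide":[0,0.01,0.15],"spin":0}

```text
time_s: 39.6
tcp_pos: [0.5201, 0.0905, 0.0675]
ee_rot: [[-0.028, -0.998, 0.051], [-1.0, 0.028, -0.007], [0.005, -0.051, -0.999]]
wrist_force: [0.8, -0.1, 0.6]
gripper_width: 0.216
```

```bash
python3 - <<'E'
from h import *
st(); tplan(7.6,64.2,.020)
E
```

```text
t 39.6 tcp [0.5201 0.0905 0.0675] yaw -91.62 F [ 0.8 -0.1  0.6] w 0.216 tilt [ 0.051 -0.007] j [ 29.  21. -28.   3. -39. -32.]
tip [0.5223 0.0902 0.0249] rail [ 8.7 65. ] d [-0.0012 -0.0008 -0.0049] dyaw 0.02 n 1 slide/row [0.031 0.056 0.193] spin/row -0.003
```

>>> servo_tool:
  deltas:
    - {"slide":[0.02,0.04,0.2],"spin":0}
    - {"slide":[0,0.02,0.2],"spin":0}
    - {"slide":[0,0.02,0.15],"spin":0}

```text
time_s: 39.9
tcp_pos: [0.5194, 0.0902, 0.0529]
ee_rot: [[-0.028, -0.998, 0.052], [-1.0, 0.028, -0.006], [0.005, -0.052, -0.999]]
wrist_force: [1.2, -0.3, -0.1]
gripper_width: 0.219
```

```bash
python3 - <<'E'
from h import *
st(); tplan(7.6,64.2,.008)
E
```

```text
t 39.9 tcp [0.5194 0.0902 0.0529] yaw -91.61 F [ 1.2 -0.3 -0.1] w 0.219 tilt [ 0.052 -0.006] j [ 29.  22. -29.   3. -36. -32.]
tip [0.5216 0.09   0.0102] rail [ 8.1 64.7] d [-0.0005 -0.0005 -0.0022] dyaw 0.01 n 1 slide/row [0.02  0.025 0.088] spin/row -0.001
```

>>> servo_tool:
  deltas:
    - {"slide":[0,0.02,0.12],"spin":0}
    - {"slide":[0,0,0.1],"spin":0}

```text
time_s: 40.1
tcp_pos: [0.5219, 0.0902, 0.0504]
ee_rot: [[-0.024, -0.998, 0.057], [-1.0, 0.024, -0.007], [0.006, -0.057, -0.998]]
wrist_force: [-2.6, -4.3, 23.0]
gripper_width: 0.222
```

```bash
python3 - <<'E'
from h import *
st(); tplan(7.6,64.2,.008)
E
```

```text
t 40.1 tcp [0.5219 0.0902 0.0504] yaw -91.4 F [-2.6 -4.3 23. ] w 0.222 tilt [ 0.057 -0.007] j [ 29.  23. -29.   3. -36. -33.]
tip [0.5244 0.0899 0.0077] rail [10.9 64.7] d [-0.0033 -0.0004  0.0003] dyaw -0.2 n 1 slide/row [ 0.019  0.13  -0.018] spin/row 0.025
```

Head seated (23 N at tip 7.7 mm). Release straight.

>>> servo_tool:
  deltas:
    - {"slide":[0,0.08,-0.05],"spin":0}
    - {"slide":[0,0,0],"spin":0}
    - {"slide":[0,0,0],"spin":0}
    - {"slide":[0,0,0],"spin":0}
  gripper: 100

```text
time_s: 40.5
tcp_pos: [0.5197, 0.0899, 0.0519]
ee_rot: [[-0.025, -0.998, 0.057], [-1.0, 0.024, -0.008], [0.006, -0.058, -0.998]]
wrist_force: [-0.4, -0.3, 0.5]
gripper_width: 0.498
```

```bash
python3 - <<'E'
from h import *
st()
E
```

```text
t 40.5 tcp [0.5197 0.0899 0.0519] yaw -91.42 F [-0.4 -0.3  0.5] w 0.498 tilt [ 0.057 -0.008] j [ 29.  22. -29.   3. -36. -33.]
```

>>> servo_tool:
  deltas:
    - {"slide":[0,0,-0.7],"spin":0}
    - {"slide":[0,0,-1],"spin":0}
    - {"slide":[0,0,-1],"spin":0}
    - {"slide":[0,0,-1],"spin":0}
    - {"slide":[0,0,-1],"spin":0}
  gripper: 0

```text
time_s: 41.0
tcp_pos: [0.5087, 0.0892, 0.1662]
ee_rot: [[-0.026, -0.999, 0.042], [-1.0, 0.025, -0.014], [0.013, -0.042, -0.999]]
wrist_force: [-0.2, -0.4, -0.6]
gripper_width: 0.947
```

```bash
python3 - <<'E'
from h import *
st(); plan(.53,.384,.17,-173)
c=snap("side","s21"); save(c["frame"],"s21a",(130,180,270,280),5.5)
E
```

```text
t 41.0 tcp [0.5087 0.0892 0.1662] yaw -91.49 F [-0.2 -0.4 -0.6] w 0.947 tilt [ 0.042 -0.014] j [ 29.  13. -22.   2. -53. -32.]
from [0.5087 0.0892 0.1662] yaw -91.49 d [0.0213 0.2948 0.0038] dyaw -81.51 n 15
[{"slide": [-0.787, -0.036, -0.01], "spin": 0.679}, {"slide": [-0.787, 0.038, -0.01], "spin": 0.679}, {"slide": [-0.78, 0.113, -0.01], "spin": 0.679}, {"slide": [-0.766, 0.186, -0.01], "spin": 0.679}, {"slide": [-0.745, 0.258, -0.01], "spin": 0.679}, {"slide": [-0.717, 0.327, -0.01], "spin": 0.679}, {"slide": [-0.683, 0.394, -0.01], "spin": 0.679}, {"slide": [-0.643, 0.456, -0.01], "spin": 0.679}, {"slide": [-0.596, 0.515, -0.01], "spin": 0.679}, {"slide": [-0.545, 0.569, -0.01], "spin": 0.679}]
[{"slide": [-0.489, 0.618, -0.01], "spin": 0.679}, {"slide": [-0.428, 0.662, -0.01], "spin": 0.679}, {"slide": [-0.363, 0.7, -0.01], "spin": 0.679}, {"slide": [-0.295, 0.731, -0.01], "spin": 0.679}, {"slide": [-0.225, 0.755, -0.01], "spin": 0.679}]
```

View pics/s21a.png

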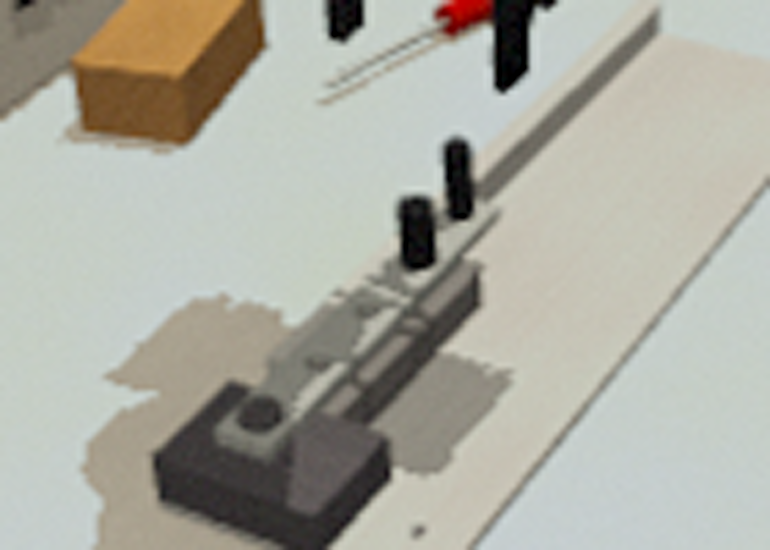

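>>> servo_tool:
  deltas:
    - {"slide":[-0.79,-0.04,-0.05],"spin":0.68}
    - {"slide":[-0.79,0.04,0],"spin":0.68}
    - {"slide":[-0.78,0.11,0],"spin":0.68}
    - {"slide":[-0.77,0.19,0],"spin":0.68}
    - {"slide":[-0.75,0.26,0],"spin":0.68}
    - {"slide":[-0.72,0.33,0],"spin":0.68}
    - {"slide":[-0.68,0.39,0],"spin":0.68}
    - {"slide":[-0.64,0.46,0],"spin":0.68}
    - {"slide":[-0.6,0.51,0],"spin":0.68}
    - {"slide":[-0.54,0.57,0],"spin":0.68}

```text
time_s: 42.05
tcp_pos: [0.527, 0.2916, 0.1675]
ee_rot: [[-0.85, -0.525, 0.045], [-0.526, 0.85, -0.014], [-0.031, -0.036, -0.999]]
wrist_force: [-0.1, -0.5, 0.4]
gripper_width: 1.003
```

```bash
python3 - <<'E'
from h import *
st(); plan(.525,.384,.14,-173)
E
```

```text
t 42.05 tcp [0.527  0.2916 0.1675] yaw -148.24 F [-0.1 -0.5  0.4] w 1.003 tilt [ 0.045 -0.014] j [  46.   21.  -10.    3.  -57. -105.]
from [0.527  0.2916 0.1675] yaw -148.24 d [-0.002   0.0924 -0.0275] dyaw -24.76 n 5
[{"slide": [-0.375, 0.637, 0.22], "spin": 0.619}, {"slide": [-0.319, 0.667, 0.22], "spin": 0.619}, {"slide": [-0.26, 0.692, 0.22], "spin": 0.619}, {"slide": [-0.199, 0.712, 0.22], "spin": 0.619}, {"slide": [-0.137, 0.727, 0.22], "spin": 0.619}]
```

>>> servo_tool:
  deltas:
    - {"slide":[-0.37,0.64,0.1],"spin":0.62}
    - {"slide":[-0.32,0.67,0.2],"spin":0.62}
    - {"slide":[-0.26,0.69,0.2],"spin":0.62}
    - {"slide":[-0.2,0.71,0.2],"spin":0.62}
    - {"slide":[-0.14,0.6,0.2],"spin":0.62}
    - {"slide":[0,0,0.2],"spin":0}

```text
time_s: 42.65
tcp_pos: [0.5261, 0.386, 0.1328]
ee_rot: [[-0.994, -0.103, 0.041], [-0.104, 0.994, -0.017], [-0.039, -0.021, -0.999]]
wrist_force: [0.1, -0.1, -0.8]
gripper_width: 0.998
```

```bash
python3 - <<'E'
from h import *
st(); gplan(.522,.3835,.043,-173)
c=snap("wrist","w22"); save(c["frame"],"w22a",(170,50,350,240),3.4)
E
```

```text
t 42.65 tcp [0.5261 0.386  0.1328] yaw -174.01 F [ 0.1 -0.1 -0.8] w 0.998 tilt [ 0.041 -0.017] j [  52.   28.   -5.    3.  -57. -137.]
d [-0.0033 -0.0028 -0.0898] dyaw 1.01 n 5 slide/row [ 0.057 -0.004  0.717] spin/row -0.025
```

View pics/w22a.png

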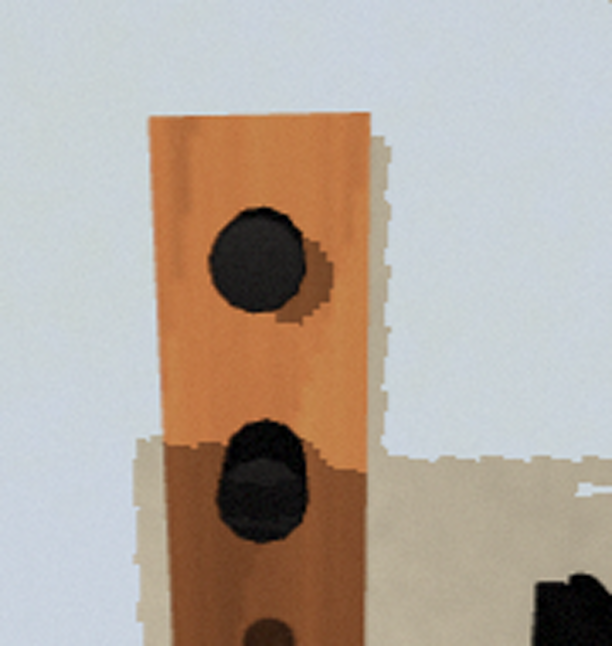

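>>> servo_tool:
  deltas:
    - {"slide":[0.05,0,0.6],"spin":-0.02}
    - {"slide":[0.06,0,0.7],"spin":-0.03}
    - {"slide":[0.06,0,0.7],"spin":-0.03}
    - {"slide":[0.06,0,0.7],"spin":-0.02}
    - {"slide":[0.05,0,0.5],"spin":0}

```text
time_s: 43.2
tcp_pos: [0.5217, 0.3783, 0.0495]
ee_rot: [[-0.991, -0.125, 0.039], [-0.125, 0.992, -0.019], [-0.036, -0.024, -0.999]]
wrist_force: [0.4, -0.2, -0.4]
gripper_width: 1.003
```

```bash
python3 - <<'E'
from h import *
c=load("w22"); print(pt(c,170+262.5/3.4-.5,50+499/3.4-.5,.072), pt(c,170+257.5/3.4-.5,50+263/3.4-.5,.072))
st(); gplan(.522,.3835,.043,-173)
E
```

```text
[0.52147356 0.38336664 0.072     ] [0.47208577 0.37721396 0.072     ]
t 43.2 tcp [0.5217 0.3783 0.0495] yaw -172.79 F [ 0.4 -0.2 -0.4] w 1.003 tilt [ 0.039 -0.019] j [  51.   33.  -11.    3.  -46. -137.]
d [ 0.0011  0.0048 -0.0065] dyaw -0.21 n 1 slide/row [-0.057  0.192  0.259] spin/row 0.026
```

>>> servo_tool:
  deltas:
    - {"slide":[-0.04,0.19,0.15],"spin":0}
    - {"slide":[0,0,0.05],"spin":0}
    - {"slide":[0,0,0],"spin":0}
    - {"slide":[0,0,0],"spin":0}
    - {"slide":[0,0,0],"spin":0}
    - {"slide":[0,0,0],"spin":0}
    - {"slide":[0,0,0],"spin":0}
    - {"slide":[0,0,0],"spin":0}
    - {"slide":[0,0,0],"spin":0}
    - {"slide":[0,0,0],"spin":0}
  gripper: 255

```text
time_s: 44.2
tcp_pos: [0.5232, 0.383, 0.0461]
ee_rot: [[-0.991, -0.126, 0.041], [-0.127, 0.992, -0.017], [-0.038, -0.022, -0.999]]
wrist_force: [-0.2, 1.1, -0.2]
gripper_width: 0.218
```

```bash
python3 - <<'E'
from h import *
st()
E
```

```text
t 44.2 tcp [0.5232 0.383  0.0461] yaw -172.7 F [-0.2  1.1 -0.2] w 0.218 tilt [ 0.041 -0.017] j [  52.   33.  -10.    3.  -46. -137.]
```

>>> servo_tool:
  deltas:
    - {"slide":[0,0,-0.6],"spin":0}
    - {"slide":[0,0,-1],"spin":0}
    - {"slide":[0,0,-1],"spin":0}
    - {"slide":[0,0,-1],"spin":0}
    - {"slide":[0,0,-1],"spin":0}

```text
time_s: 44.7
tcp_pos: [0.5164, 0.3835, 0.1583]
ee_rot: [[-0.992, -0.125, 0.033], [-0.126, 0.992, -0.025], [-0.03, -0.029, -0.999]]
wrist_force: [1.1, 0.3, -1.0]
gripper_width: 0.22
```

```bash
python3 - <<'E'
from h import *
st(); q=T2(np.load("rail.npy"),.008,.109); plan(q[0],q[1],.15,-91.6)
E
```

```text
t 44.7 tcp [0.5164 0.3835 0.1583] yaw -172.75 F [ 1.1  0.3 -1. ] w 0.22 tilt [ 0.033 -0.025] j [  52.   26.   -4.    3.  -60. -136.]
from [0.5164 0.3835 0.1583] yaw -172.75 d [ 0.0064 -0.2492 -0.0083] dyaw 81.15 n 12
[{"slide": [0.084, -0.827, 0.028], "spin": -0.845}, {"slide": [0.181, -0.811, 0.028], "spin": -0.845}, {"slide": [0.275, -0.784, 0.028], "spin": -0.845}, {"slide": [0.365, -0.746, 0.028], "spin": -0.845}, {"slide": [0.451, -0.698, 0.028], "spin": -0.845}, {"slide": [0.53, -0.64, 0.028], "spin": -0.845}, {"slide": [0.601, -0.574, 0.028], "spin": -0.845}, {"slide": [0.665, -0.499, 0.028], "spin": -0.845}, {"slide": [0.719, -0.417, 0.028], "spin": -0.845}, {"slide": [0.763, -0.329, 0.028], "spin": -0.845}]
[{"slide": [0.797, -0.237, 0.028], "spin": -0.845}, {"slide": [0.819, -0.142, 0.028], "spin": -0.845}]
```

>>> servo_tool:
  deltas:
    - {"slide":[0.08,-0.83,0],"spin":-0.85}
    - {"slide":[0.18,-0.81,0],"spin":-0.85}
    - {"slide":[0.27,-0.78,0],"spin":-0.85}
    - {"slide":[0.36,-0.75,0],"spin":-0.85}
    - {"slide":[0.45,-0.7,0],"spin":-0.85}
    - {"slide":[0.53,-0.64,0],"spin":-0.85}
    - {"slide":[0.6,-0.57,0],"spin":-0.85}
    - {"slide":[0.66,-0.5,0],"spin":-0.85}
    - {"slide":[0.72,-0.42,0],"spin":-0.85}
    - {"slide":[0.76,-0.33,0],"spin":-0.85}

```text
time_s: 45.7
tcp_pos: [0.527, 0.1721, 0.1663]
ee_rot: [[-0.203, -0.978, 0.037], [-0.979, 0.203, -0.018], [0.011, -0.04, -0.999]]
wrist_force: [-0.1, -0.1, -0.4]
gripper_width: 0.217
```

```bash
python3 - <<'E'
from h import *
st(); q=T2(np.load("rail.npy"),.007,.105); plan(q[0],q[1],.145,-91.6)
E
```

```text
t 45.7 tcp [0.527  0.1721 0.1663] yaw -101.74 F [-0.1 -0.1 -0.4] w 0.217 tilt [ 0.037 -0.018] j [ 36.  17. -16.   3. -55. -49.]
from [0.527  0.1721 0.1663] yaw -101.74 d [-0.0053 -0.0418 -0.0213] dyaw 10.14 n 3
[{"slide": [0.561, -0.044, 0.284], "spin": -0.423}, {"slide": [0.562, -0.011, 0.284], "spin": -0.423}, {"slide": [0.562, 0.022, 0.284], "spin": -0.423}]
```

>>> servo_tool:
  deltas:
    - {"slide":[0.5,-0.04,0.2],"spin":-0.42}
    - {"slide":[0.5,-0.01,0.2],"spin":-0.42}
    - {"slide":[0.4,0.02,0.2],"spin":-0.42}
    - {"slide":[0,0,0],"spin":0}

```text
time_s: 46.1
tcp_pos: [0.5218, 0.1327, 0.1511]
ee_rot: [[-0.024, -0.999, 0.035], [-1.0, 0.024, -0.019], [0.018, -0.035, -0.999]]
wrist_force: [0.1, 0.1, -0.8]
gripper_width: 0.22
```

```bash
python3 - <<'E'
from h import *
c=snap("wrist","w23"); save(c["frame"],"w23a",(180,0,340,230),3.4)
st(); tplan(7.6,108.5,.055,L=.0431)
E
```

```text
t 46.15 tcp [0.5223 0.1333 0.1515] yaw -91.42 F [-0.5  0.5 -1.5] w 0.222 tilt [ 0.036 -0.018] j [ 33.  17. -20.   3. -53. -36.]
tip [0.5239 0.1325 0.1085] rail [  9.1 107.3] d [-0.0015  0.0012 -0.0535] dyaw -0.18 n 3 slide/row [-0.028  0.046  0.711] spin/row 0.008
```

View pics/w23a.png

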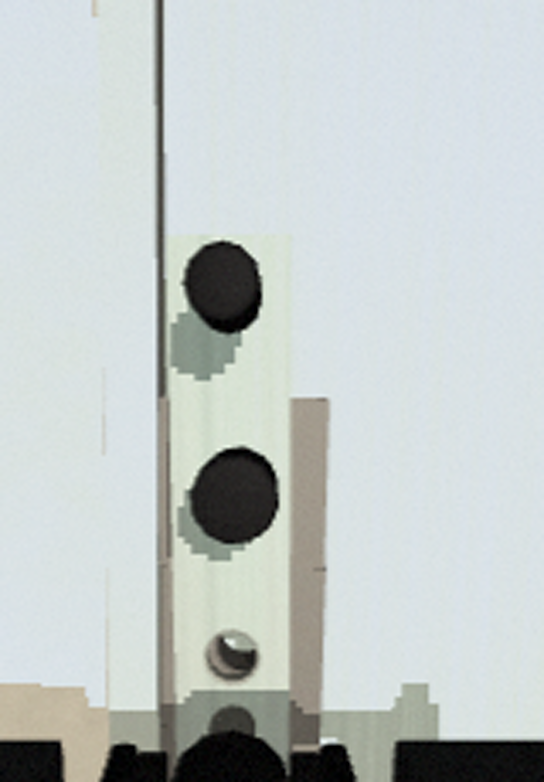

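>>> servo_tool:
  deltas:
    - {"slide":[-0.02,0.05,0.6],"spin":0}
    - {"slide":[-0.02,0.05,0.7],"spin":0}
    - {"slide":[-0.02,0.05,0.7],"spin":0}

```text
time_s: 46.45
tcp_pos: [0.5239, 0.137, 0.1041]
ee_rot: [[-0.027, -0.999, 0.045], [-1.0, 0.027, -0.014], [0.012, -0.046, -0.999]]
wrist_force: [0.1, -0.0, -0.2]
gripper_width: 0.224
```

```bash
python3 - <<'E'
from h import *
c=load("w23"); print(inv(pt(c,180+233.5/3.4-.5,655.5/3.4-.5,.041)))
st(); tplan(7.9,108.5,.046,L=.0431)
E
```

```text
[0.00932163 0.10761292]
t 46.45 tcp [0.5239 0.137  0.1041] yaw -91.56 F [ 0.1 -0.  -0.2] w 0.224 tilt [ 0.045 -0.014] j [ 33.  20. -23.   3. -45. -37.]
tip [0.5258 0.1364 0.0611] rail [ 11.  111.3] d [-0.0032 -0.0027 -0.0151] dyaw -0.04 n 1 slide/row [0.103 0.151 0.597] spin/row 0.005
```

>>> servo_tool:
  deltas:
    - {"slide":[0.09,0.13,0.2],"spin":0}
    - {"slide":[0.02,0.02,0.2],"spin":0}
    - {"slide":[0,0.01,0.05],"spin":0}

```text
time_s: 46.75
tcp_pos: [0.5197, 0.1351, 0.0912]
ee_rot: [[-0.028, -0.999, 0.043], [-1.0, 0.027, -0.015], [0.014, -0.044, -0.999]]
wrist_force: [-0.0, -0.5, -1.0]
gripper_width: 0.225
```

```bash
python3 - <<'E'
from h import *
st(); tplan(7.9,108.3,.038,L=.0431)
E
```

```text
t 46.75 tcp [0.5197 0.1351 0.0912] yaw -91.6 F [-0.  -0.5 -1. ] w 0.225 tilt [ 0.043 -0.015] j [ 33.  20. -25.   3. -43. -37.]
tip [0.5215 0.1344 0.0482] rail [  6.7 109.2] d [ 0.0011 -0.0009 -0.0102] dyaw -0.0 n 1 slide/row [ 0.029 -0.029  0.409] spin/row 0.0
```

>>> servo_tool:
  deltas:
    - {"slide":[0.03,-0.02,0.2],"spin":0}
    - {"slide":[0,0,0.2],"spin":0}

```text
time_s: 46.95
tcp_pos: [0.5219, 0.135, 0.0824]
ee_rot: [[-0.028, -0.999, 0.047], [-1.0, 0.027, -0.013], [0.012, -0.047, -0.999]]
wrist_force: [0.5, -0.2, -0.2]
gripper_width: 0.217
```

```bash
python3 - <<'E'
from h import *
st(); tplan(7.9,108.5,.026,L=.0431)
E
```

```text
t 46.95 tcp [0.5219 0.135  0.0824] yaw -91.58 F [ 0.5 -0.2 -0.2] w 0.217 tilt [ 0.047 -0.013] j [ 33.  21. -25.   3. -42. -37.]
tip [0.5239 0.1344 0.0394] rail [  9.1 109.2] d [-0.0012 -0.0007 -0.0134] dyaw -0.02 n 1 slide/row [0.022 0.073 0.533] spin/row 0.003
```

>>> servo_tool:
  deltas:
    - {"slide":[0.02,0.05,0.2],"spin":0}
    - {"slide":[0,0.02,0.15],"spin":0}
    - {"slide":[0,0.01,0.15],"spin":0}

```text
time_s: 47.25
tcp_pos: [0.522, 0.1352, 0.07]
ee_rot: [[-0.027, -0.998, 0.051], [-1.0, 0.027, -0.011], [0.01, -0.051, -0.999]]
wrist_force: [0.5, 0.0, -0.6]
gripper_width: 0.221
```

```bash
python3 - <<'E'
from h import *
st(); tplan(7.9,108.5,.012,L=.0431)
E
```

```text
t 47.25 tcp [0.522  0.1352 0.07  ] yaw -91.57 F [ 0.5  0.  -0.6] w 0.221 tilt [ 0.051 -0.011] j [ 33.  22. -26.   3. -40. -37.]
tip [0.5242 0.1348 0.0269] rail [  9.4 109.6] d [-0.0015 -0.001  -0.0149] dyaw -0.03 n 1 slide/row [0.036 0.09  0.594] spin/row 0.004
```

In the block. Continue.

>>> servo_tool:
  deltas:
    - {"slide":[0.02,0.06,0.2],"spin":0}
    - {"slide":[0.01,0.02,0.2],"spin":0}
    - {"slide":[0,0.02,0.2],"spin":0}

```text
time_s: 47.55
tcp_pos: [0.5211, 0.1349, 0.0542]
ee_rot: [[-0.027, -0.998, 0.053], [-1.0, 0.027, -0.01], [0.008, -0.053, -0.999]]
wrist_force: [0.9, 0.5, -0.4]
gripper_width: 0.222
```

```bash
python3 - <<'E'
from h import *
st(); tplan(7.9,108.5,.008,L=.0431)
E
```

```text
t 47.55 tcp [0.5211 0.1349 0.0542] yaw -91.55 F [ 0.9  0.5 -0.4] w 0.222 tilt [ 0.053 -0.01 ] j [ 33.  23. -27.   4. -37. -37.]
tip [0.5234 0.1344 0.0111] rail [  8.6 109.2] d [-0.0007 -0.0007 -0.0031] dyaw -0.05 n 1 slide/row [0.028 0.036 0.124] spin/row 0.006
```

>>> servo_tool:
  deltas:
    - {"slide":[0,0.03,0.13],"spin":0}
    - {"slide":[0,0.01,0.1],"spin":0}

```text
time_s: 47.75
tcp_pos: [0.5226, 0.1348, 0.0508]
ee_rot: [[-0.024, -0.998, 0.057], [-1.0, 0.023, -0.011], [0.01, -0.057, -0.998]]
wrist_force: [-2.3, -4.3, 24.2]
gripper_width: 0.222
```

```bash
python3 - <<'E'
from h import *
st(); tplan(7.9,108.5,.008,L=.0431)
E
```

```text
t 47.75 tcp [0.5226 0.1348 0.0508] yaw -91.37 F [-2.3 -4.3 24.2] w 0.222 tilt [ 0.057 -0.011] j [ 33.  24. -28.   4. -37. -37.]
tip [0.525  0.1343 0.0078] rail [ 10.2 109.1] d [-0.0023 -0.0006  0.0002] dyaw -0.23 n 1 slide/row [ 0.025  0.093 -0.012] spin/row 0.028
```

Seated. Release and lift.

>>> servo_tool:
  deltas:
    - {"slide":[0,0.06,-0.05],"spin":0}
    - {"slide":[0,0,0],"spin":0}
    - {"slide":[0,0,0],"spin":0}
    - {"slide":[0,0,0],"spin":0}
  gripper: 100

```text
time_s: 48.15
tcp_pos: [0.52, 0.134, 0.0519]
ee_rot: [[-0.025, -0.998, 0.055], [-1.0, 0.024, -0.012], [0.011, -0.055, -0.998]]
wrist_force: [-0.4, -0.7, 0.5]
gripper_width: 0.496
```

>>> servo_tool:
  deltas:
    - {"slide":[0,0,-0.7],"spin":0}
    - {"slide":[0,0,-1],"spin":0}
    - {"slide":[0,0,-1],"spin":0}
    - {"slide":[0,0,-1],"spin":0}
    - {"slide":[0,0,-1],"spin":0}
  gripper: 0

```text
time_s: 48.65
tcp_pos: [0.5091, 0.1333, 0.1659]
ee_rot: [[-0.026, -0.999, 0.039], [-0.999, 0.025, -0.021], [0.02, -0.039, -0.999]]
wrist_force: [1.6, 0.2, 0.2]
gripper_width: 0.944
```

```bash
python3 - <<'E'
from h import *
st(); plan(.474,.378,.14,-173)
c=snap("side","s24"); save(c["frame"],"s24a",(130,180,270,280),5.5)
E
```

```text
t 48.65 tcp [0.5091 0.1333 0.1659] yaw -91.49 F [1.6 0.2 0.2] w 0.944 tilt [ 0.039 -0.021] j [ 34.  14. -21.   3. -54. -37.]
from [0.5091 0.1333 0.1659] yaw -91.49 d [-0.0351  0.2447 -0.0259] dyaw -81.51 n 12
[{"slide": [-0.812, 0.138, 0.086], "spin": 0.849}, {"slide": [-0.79, 0.233, 0.086], "spin": 0.849}, {"slide": [-0.757, 0.325, 0.086], "spin": 0.849}, {"slide": [-0.713, 0.412, 0.086], "spin": 0.849}, {"slide": [-0.66, 0.494, 0.086], "spin": 0.849}, {"slide": [-0.597, 0.568, 0.086], "spin": 0.849}, {"slide": [-0.525, 0.635, 0.086], "spin": 0.849}, {"slide": [-0.446, 0.693, 0.086], "spin": 0.849}, {"slide": [-0.361, 0.741, 0.086], "spin": 0.849}, {"slide": [-0.271, 0.778, 0.086], "spin": 0.849}]
[{"slide": [-0.177, 0.805, 0.086], "spin": 0.849}, {"slide": [-0.081, 0.82, 0.086], "spin": 0.849}]
```

View pics/s24a.png

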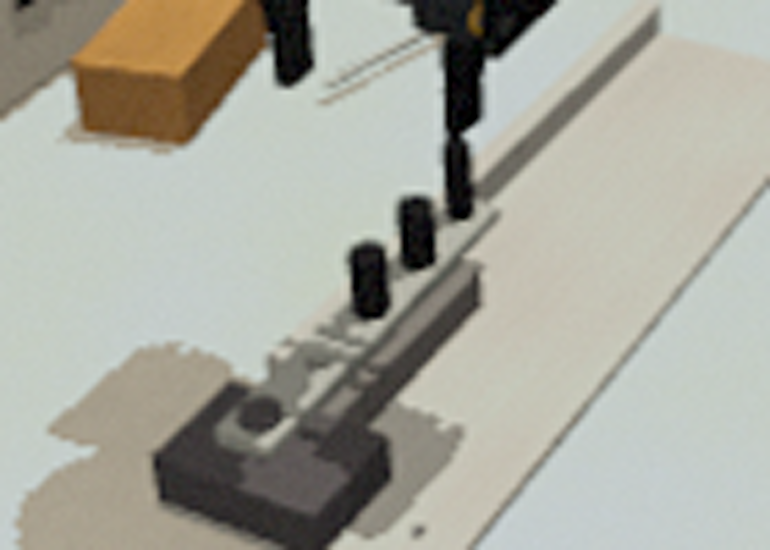

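Two pins seated upright. Third pin.

>>> servo_tool:
  deltas:
    - {"slide":[-0.81,0.14,0],"spin":0.85}
    - {"slide":[-0.79,0.23,0],"spin":0.85}
    - {"slide":[-0.76,0.33,0],"spin":0.85}
    - {"slide":[-0.71,0.41,0],"spin":0.85}
    - {"slide":[-0.66,0.49,0],"spin":0.85}
    - {"slide":[-0.6,0.57,0],"spin":0.85}
    - {"slide":[-0.53,0.64,0],"spin":0.85}
    - {"slide":[-0.45,0.69,0],"spin":0.85}
    - {"slide":[-0.36,0.74,0],"spin":0.85}
    - {"slide":[-0.27,0.78,0],"spin":0.85}

```text
time_s: 49.7
tcp_pos: [0.4837, 0.3434, 0.162]
ee_rot: [[-0.953, -0.301, 0.041], [-0.302, 0.953, -0.021], [-0.033, -0.033, -0.999]]
wrist_force: [0.6, 0.5, -0.8]
gripper_width: 0.999
```

```bash
python3 - <<'E'
from h import *
st(); gplan(.4725,.3774,.14,-173)
E
```

```text
t 49.7 tcp [0.4837 0.3434 0.162 ] yaw -162.44 F [ 0.6  0.5 -0.8] w 0.999 tilt [ 0.041 -0.021] j [  52.   21.  -11.    3.  -57. -127.]
d [-0.0104  0.0336 -0.022 ] dyaw -10.56 n 2 slide/row [0.01  0.718 0.417] spin/row 0.66
```

>>> servo_tool:
  deltas:
    - {"slide":[0.0,0.6,0.3],"spin":0.6}
    - {"slide":[0.05,0.7,0.4],"spin":0.66}
    - {"slide":[0,0,0.3],"spin":0.05}

```text
time_s: 50.0
tcp_pos: [0.4744, 0.3777, 0.1338]
ee_rot: [[-0.992, -0.116, 0.041], [-0.116, 0.993, -0.021], [-0.039, -0.025, -0.999]]
wrist_force: [0.3, -0.7, -0.1]
gripper_width: 1.003
```

```bash
python3 - <<'E'
from h import *
st(); gplan(.4725,.3774,.043,-173)
E
```

```text
t 50.0 tcp [0.4744 0.3777 0.1338] yaw -173.31 F [ 0.3 -0.7 -0.1] w 1.003 tilt [ 0.041 -0.021] j [  55.   24.  -11.    3.  -54. -140.]
d [-0.0011 -0.0007 -0.0908] dyaw 0.31 n 5 slide/row [0.037 0.014 0.726] spin/row -0.008
```

>>> servo_tool:
  deltas:
    - {"slide":[0.02,0.02,0.6],"spin":0}
    - {"slide":[0.03,0.03,0.7],"spin":0}
    - {"slide":[0.03,0.03,0.7],"spin":0}
    - {"slide":[0.03,0.03,0.7],"spin":0}
    - {"slide":[0.03,0.03,0.5],"spin":0}

```text
time_s: 50.5
tcp_pos: [0.473, 0.3767, 0.0486]
ee_rot: [[-0.992, -0.121, 0.039], [-0.122, 0.992, -0.024], [-0.036, -0.028, -0.999]]
wrist_force: [-0.8, -0.3, -0.1]
gripper_width: 0.999
```

```bash
python3 - <<'E'
from h import *
st(); gplan(.4725,.3774,.043,-173)
E
```

```text
t 50.5 tcp [0.473  0.3767 0.0486] yaw -173.0 F [-0.8 -0.3 -0.1] w 0.999 tilt [ 0.039 -0.024] j [  55.   30.  -17.    4.  -44. -141.]
d [ 0.0002  0.0003 -0.0056] dyaw -0.0 n 1 slide/row [-0.001  0.017  0.223] spin/row 0.0
```

>>> servo_tool:
  deltas:
    - {"slide":[0,0.02,0.12],"spin":0}
    - {"slide":[0,0,0.05],"spin":0}
    - {"slide":[0,0,0],"spin":0}
    - {"slide":[0,0,0],"spin":0}
    - {"slide":[0,0,0],"spin":0}
    - {"slide":[0,0,0],"spin":0}
    - {"slide":[0,0,0],"spin":0}
    - {"slide":[0,0,0],"spin":0}
    - {"slide":[0,0,0],"spin":0}
    - {"slide":[0,0,0],"spin":0}
  gripper: 255

```text
time_s: 51.5
tcp_pos: [0.4739, 0.3769, 0.0454]
ee_rot: [[-0.992, -0.122, 0.04], [-0.123, 0.992, -0.022], [-0.037, -0.027, -0.999]]
wrist_force: [0.3, 0.7, -0.1]
gripper_width: 0.223
```

```bash
python3 - <<'E'
from h import *
st()
E
```

```text
t 51.5 tcp [0.4739 0.3769 0.0454] yaw -172.93 F [ 0.3  0.7 -0.1] w 0.223 tilt [ 0.04  -0.022] j [  55.   30.  -17.    4.  -43. -141.]
```

>>> servo_tool:
  deltas:
    - {"slide":[0,0,-0.6],"spin":0}
    - {"slide":[0,0,-1],"spin":0}
    - {"slide":[0,0,-1],"spin":0}
    - {"slide":[0,0,-1],"spin":0}
    - {"slide":[0,0,-1],"spin":0}

```text
time_s: 52.0
tcp_pos: [0.4674, 0.3778, 0.1582]
ee_rot: [[-0.992, -0.121, 0.033], [-0.122, 0.992, -0.03], [-0.029, -0.034, -0.999]]
wrist_force: [0.9, 0.1, -0.2]
gripper_width: 0.22
```

```bash
python3 - <<'E'
from h import *
st(); q=T2(np.load("rail.npy"),.006,.151); plan(q[0],q[1],.15,-91.6)
E
```

```text
t 52.0 tcp [0.4674 0.3778 0.1582] yaw -172.97 F [ 0.9  0.1 -0.2] w 0.22 tilt [ 0.033 -0.03 ] j [  56.   23.  -10.    3.  -58. -140.]
from [0.4674 0.3778 0.1582] yaw -172.97 d [ 0.0546 -0.2015 -0.0082] dyaw 81.37 n 11
[{"slide": [-0.108, -0.752, 0.03], "spin": -0.925}, {"slide": [-0.01, -0.759, 0.03], "spin": -0.925}, {"slide": [0.088, -0.754, 0.03], "spin": -0.925}, {"slide": [0.184, -0.736, 0.03], "spin": -0.925}, {"slide": [0.278, -0.707, 0.03], "spin": -0.925}, {"slide": [0.366, -0.665, 0.03], "spin": -0.925}, {"slide": [0.449, -0.612, 0.03], "spin": -0.925}, {"slide": [0.524, -0.549, 0.03], "spin": -0.925}, {"slide": [0.59, -0.477, 0.03], "spin": -0.925}, {"slide": [0.647, -0.397, 0.03], "spin": -0.925}]
[{"slide": [0.693, -0.311, 0.03], "spin": -0.925}]
```

>>> servo_tool:
  deltas:
    - {"slide":[-0.11,-0.75,0],"spin":-0.92}
    - {"slide":[-0.01,-0.76,0],"spin":-0.92}
    - {"slide":[0.09,-0.75,0],"spin":-0.92}
    - {"slide":[0.18,-0.74,0],"spin":-0.92}
    - {"slide":[0.28,-0.71,0],"spin":-0.92}
    - {"slide":[0.37,-0.67,0],"spin":-0.92}
    - {"slide":[0.45,-0.61,0],"spin":-0.92}
    - {"slide":[0.52,-0.55,0],"spin":-0.92}
    - {"slide":[0.59,-0.48,0],"spin":-0.92}
    - {"slide":[0.6,-0.4,0],"spin":-0.92}

```text
time_s: 53.0
tcp_pos: [0.5218, 0.1931, 0.168]
ee_rot: [[-0.107, -0.994, 0.035], [-0.994, 0.106, -0.024], [0.02, -0.038, -0.999]]
wrist_force: [0.3, 0.2, 0.2]
gripper_width: 0.222
```

```bash
python3 - <<'E'
from h import *
st(); q=T2(np.load("rail.npy"),.006,.152); plan(q[0],q[1],.145,-91.6); tplan(7,151,.1,L=.0424)
E
```

```text
t 53.0 tcp [0.5218 0.1931 0.168 ] yaw -96.16 F [0.3 0.2 0.2] w 0.222 tilt [ 0.035 -0.024] j [ 38.  17. -16.   3. -56. -46.]
from [0.5218 0.1931 0.168 ] yaw -96.16 d [ 0.0002 -0.0158 -0.023 ] dyaw 4.56 n 2
[{"slide": [0.313, -0.038, 0.46], "spin": -0.285}, {"slide": [0.314, -0.025, 0.46], "spin": -0.285}]
tip [0.5233 0.192  0.1256] rail [  6.9 166.8] d [-0.0003 -0.0158 -0.0256] dyaw 4.56 n 2 slide/row [ 0.304 -0.008  0.519] spin/row -0.285
```

>>> servo_tool:
  deltas:
    - {"slide":[0.3,0,0.3],"spin":-0.28}
    - {"slide":[0.25,0,0.3],"spin":-0.28}
    - {"slide":[0,0,0.3],"spin":0}

```text
time_s: 53.3
tcp_pos: [0.522, 0.1762, 0.1459]
ee_rot: [[-0.028, -0.999, 0.036], [-0.999, 0.027, -0.023], [0.022, -0.037, -0.999]]
wrist_force: [0.4, 0.2, -0.6]
gripper_width: 0.224
```

```bash
python3 - <<'E'
from h import *
c=snap("wrist","w25"); save(c["frame"],"w25a",(180,0,340,230),3.4)
st(); tplan(7.8,152.3,.055,L=.0424)
E
```

```text
t 53.35 tcp [0.5212 0.176  0.1443] yaw -91.63 F [-2.  -0.2 -2. ] w 0.219 tilt [ 0.034 -0.024] j [ 37.  18. -19.   3. -52. -40.]
tip [0.5226 0.175  0.102 ] rail [  6.7 149.8] d [ 0.0012  0.0025 -0.047 ] dyaw 0.03 n 3 slide/row [-0.048  0.006  0.626] spin/row -0.001
```

View pics/w25a.png

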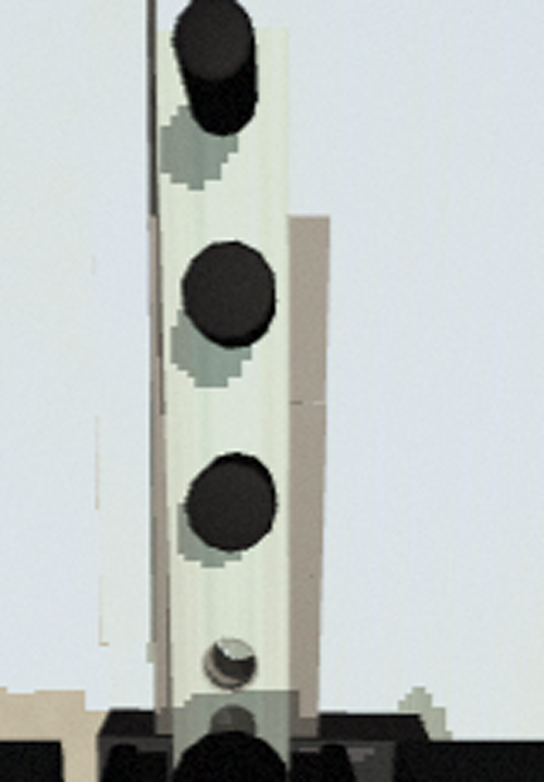

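>>> servo_tool:
  deltas:
    - {"slide":[-0.04,0.03,0.5],"spin":0}
    - {"slide":[-0.04,0.03,0.6],"spin":0}
    - {"slide":[-0.03,0.03,0.6],"spin":0}

```text
time_s: 53.65
tcp_pos: [0.5219, 0.1797, 0.1021]
ee_rot: [[-0.03, -0.999, 0.038], [-0.999, 0.03, -0.022], [0.021, -0.039, -0.999]]
wrist_force: [-1.0, -0.1, -0.3]
gripper_width: 0.219
```

```bash
python3 - <<'E'
from h import *
c=load("w25"); print(inv(pt(c,180+231/3.4-.5,664/3.4-.5,.041)))
st(); tplan(7.8,152.3,.046,L=.0424)
E
```

```text
[0.00893967 0.15160035]
t 53.65 tcp [0.5219 0.1797 0.1021] yaw -91.74 F [-1.  -0.1 -0.3] w 0.219 tilt [ 0.038 -0.022] j [ 37.  21. -22.   3. -46. -41.]
tip [0.5235 0.1787 0.0597] rail [  7.4 153.5] d [ 0.0004 -0.0012 -0.0137] dyaw 0.14 n 1 slide/row [0.036 0.005 0.551] spin/row -0.017
```

>>> servo_tool:
  deltas:
    - {"slide":[0.03,0.01,0.2],"spin":-0.01}
    - {"slide":[0,0.01,0.2],"spin":0}
    - {"slide":[0,0,0.1],"spin":0}

```text
time_s: 53.95
tcp_pos: [0.521, 0.1791, 0.0875]
ee_rot: [[-0.029, -0.999, 0.035], [-0.999, 0.028, -0.024], [0.023, -0.036, -0.999]]
wrist_force: [-0.5, -1.1, -0.5]
gripper_width: 0.215
```

```bash
python3 - <<'E'
from h import *
st(); tplan(7.8,152.3,.036,L=.0424)
E
```

```text
t 53.95 tcp [0.521  0.1791 0.0875] yaw -91.66 F [-0.5 -1.1 -0.5] w 0.215 tilt [ 0.035 -0.024] j [ 37.  22. -23.   3. -45. -41.]
tip [0.5224 0.1781 0.0451] rail [  6.4 152.9] d [ 0.0014 -0.0006 -0.0091] dyaw 0.06 n 1 slide/row [ 0.014 -0.044  0.367] spin/row -0.007
```

>>> servo_tool:
  deltas:
    - {"slide":[0.02,-0.03,0.2],"spin":0}
    - {"slide":[0.01,-0.01,0.2],"spin":0}

```text
time_s: 54.15
tcp_pos: [0.5233, 0.1789, 0.0781]
ee_rot: [[-0.029, -0.999, 0.038], [-0.999, 0.028, -0.022], [0.021, -0.038, -0.999]]
wrist_force: [0.3, -0.1, -0.9]
gripper_width: 0.223
```

```bash
python3 - <<'E'
from h import *
st(); tplan(7.8,152.3,.026,L=.0424)
E
```

```text
t 54.15 tcp [0.5233 0.1789 0.0781] yaw -91.64 F [ 0.3 -0.1 -0.9] w 0.223 tilt [ 0.038 -0.022] j [ 37.  23. -23.   3. -43. -41.]
tip [0.5248 0.1779 0.0358] rail [  8.8 152.7] d [-0.001  -0.0004 -0.0098] dyaw 0.04 n 1 slide/row [0.008 0.054 0.389] spin/row -0.005
```

>>> servo_tool:
  deltas:
    - {"slide":[0.01,0.04,0.2],"spin":0}
    - {"slide":[0,0.02,0.15],"spin":0}
    - {"slide":[0,0.01,0.15],"spin":0}

```text
time_s: 54.45
tcp_pos: [0.5236, 0.1794, 0.0658]
ee_rot: [[-0.028, -0.999, 0.041], [-0.999, 0.028, -0.02], [0.019, -0.042, -0.999]]
wrist_force: [0.6, -0.6, -0.5]
gripper_width: 0.219
```

```bash
python3 - <<'E'
from h import *
st(); tplan(7.8,152.3,.012,L=.0424)
E
```

```text
t 54.45 tcp [0.5236 0.1794 0.0658] yaw -91.63 F [ 0.6 -0.6 -0.5] w 0.219 tilt [ 0.041 -0.02 ] j [ 37.  24. -24.   4. -41. -41.]
tip [0.5253 0.1785 0.0234] rail [  9.2 153.3] d [-0.0015 -0.001  -0.0114] dyaw 0.03 n 1 slide/row [0.033 0.077 0.454] spin/row -0.003
```

>>> servo_tool:
  deltas:
    - {"slide":[0.02,0.05,0.2],"spin":0}
    - {"slide":[0,0.02,0.2],"spin":0}
    - {"slide":[0,0.01,0.1],"spin":0}

```text
time_s: 54.75
tcp_pos: [0.5233, 0.1794, 0.0527]
ee_rot: [[-0.028, -0.999, 0.045], [-0.999, 0.027, -0.018], [0.017, -0.045, -0.999]]
wrist_force: [-0.0, -0.2, 0.0]
gripper_width: 0.219
```

```bash
python3 - <<'E'
from h import *
st(); tplan(7.8,152.3,.008,L=.0424)
E
```

```text
t 54.75 tcp [0.5233 0.1794 0.0527] yaw -91.59 F [-0.  -0.2  0. ] w 0.219 tilt [ 0.045 -0.018] j [ 37.  25. -25.   4. -39. -42.]
tip [0.5252 0.1786 0.0103] rail [  9.1 153.4] d [-0.0013 -0.0011 -0.0023] dyaw -0.01 n 1 slide/row [0.044 0.056 0.092] spin/row 0.001
```

>>> servo_tool:
  deltas:
    - {"slide":[0,0.04,0.13],"spin":0}
    - {"slide":[0,0.01,0.1],"spin":0}

```text
time_s: 54.95
tcp_pos: [0.5241, 0.1793, 0.0501]
ee_rot: [[-0.025, -0.999, 0.048], [-1.0, 0.024, -0.02], [0.018, -0.048, -0.999]]
wrist_force: [-5.3, -2.6, 24.6]
gripper_width: 0.218
```

>>> servo_tool:
  deltas:
    - {"slide":[0,0.04,-0.04],"spin":0}
    - {"slide":[0,0,0],"spin":0}
    - {"slide":[0,0,0],"spin":0}
    - {"slide":[0,0,0],"spin":0}
  gripper: 100

```text
time_s: 55.35
tcp_pos: [0.5213, 0.1781, 0.0509]
ee_rot: [[-0.026, -0.999, 0.045], [-0.999, 0.025, -0.021], [0.02, -0.045, -0.999]]
wrist_force: [0.3, -0.2, 1.2]
gripper_width: 0.5
```

Seated. Lift, move clear to the side and check everything.

>>> servo_tool:
  deltas:
    - {"slide":[0,0,-0.7],"spin":0}
    - {"slide":[0,0,-1],"spin":0}
    - {"slide":[0,0,-1],"spin":0}
    - {"slide":[0,0,-1],"spin":0}
    - {"slide":[0,0,-1],"spin":0}
    - {"slide":[-0.4,0.8,0],"spin":0}
    - {"slide":[-0.4,0.8,0],"spin":0}
    - {"slide":[-0.4,0.8,0],"spin":0}
  gripper: 0

```text
time_s: 56.15
tcp_pos: [0.4543, 0.2108, 0.1649]
ee_rot: [[-0.031, -0.999, 0.035], [-0.999, 0.031, -0.027], [0.026, -0.036, -0.999]]
wrist_force: [0.2, 1.0, -0.2]
gripper_width: 1.0
```

```bash
python3 - <<'E'
from h import *
st()
c=snap("top","t30"); save(c["frame"],"t30a",(60,60,440,240),2.1); c=snap("side","s30"); save(c["frame"],"s30a",(80,120,340,330),3); save(c["frame"],"s30b",(150,190,250,280),7)
E
```

```text
t 56.15 tcp [0.4543 0.2108 0.1649] yaw -91.81 F [ 0.2  1.  -0.2] w 1.0 tilt [ 0.035 -0.027] j [ 45.  12. -24.   3. -54. -49.]
```

View pics/t30a.png

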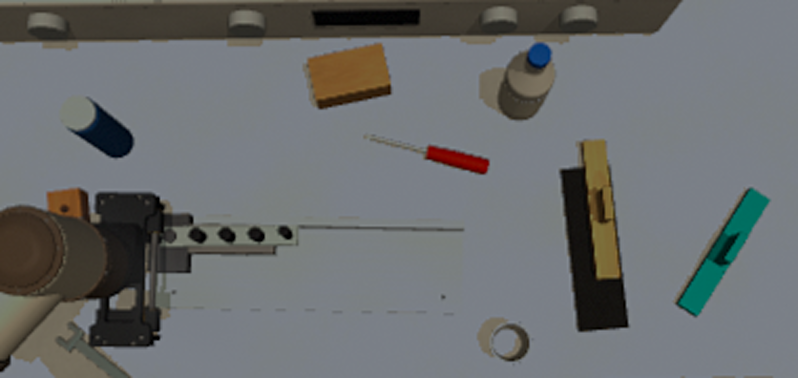

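View pics/s30a.png

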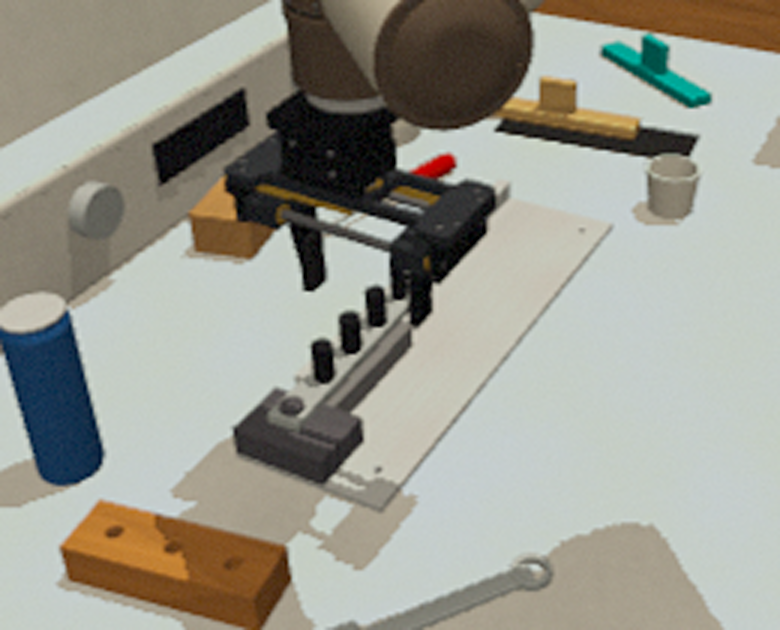

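View pics/s30b.png

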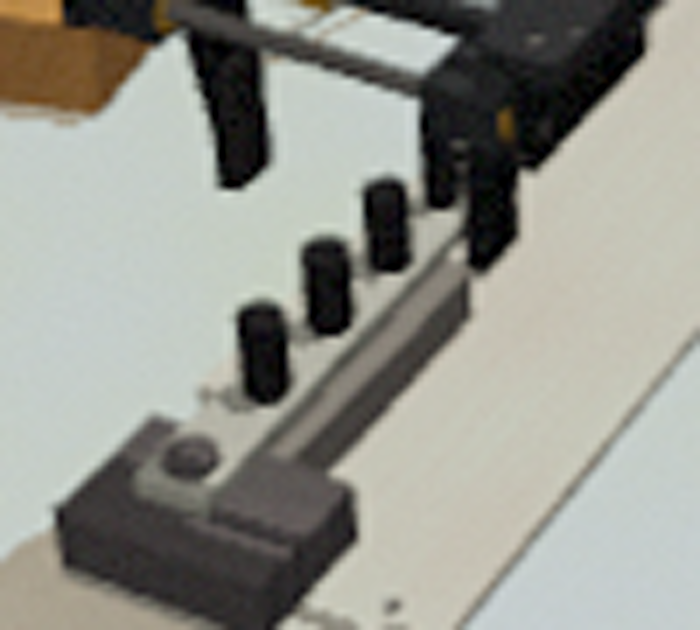

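```bash
python3 - <<'E'
from h import *
np.set_printoptions(precision=4,suppress=True)
c=load("t30"); save(c["frame"],"t30b",(310,110,440,230),5)
A=lambda u,v,z:pt(c,60+(u+.5)/2.1-.5,60+(v+.5)/2.1-.5,z)[:2]
w=np.array([A(*q,.018) for q in [(582,142),(605,141),(620,277),(598,278)]]); print(w,w.mean(0))
d=(w[0]+w[1]-w[2]-w[3])/2; print(np.degrees(np.arctan2(d[1],d[0])),np.linalg.norm(d))
plan(w.mean(0)[0],w.mean(0)[1],.17,-176)
E
```

```text
[[ 0.6709 -0.4153]
 [ 0.6721 -0.4517]
 [ 0.456  -0.4662]
 [ 0.4549 -0.432 ]] [ 0.5635 -0.4413]
4.124567256245386 0.21666471679189536
from [0.4529 0.2108 0.1645] yaw -91.64 d [ 0.1106 -0.6521  0.0055] dyaw -84.36 n 32
[{"slide": [0.811, -0.162, -0.007], "spin": 0.33}, {"slide": [0.803, -0.199, -0.007], "spin": 0.33}, {"slide": [0.793, -0.235, -0.007], "spin": 0.33}, {"slide": [0.781, -0.272, -0.007], "spin": 0.33}, {"slide": [0.768, -0.307, -0.007], "spin": 0.33}, {"slide": [0.753, -0.342, -0.007], "spin": 0.33}, {"slide": [0.736, -0.376, -0.007], "spin": 0.33}, {"slide": [0.718, -0.41, -0.007], "spin": 0.33}, {"slide": [0.698, -0.442, -0.007], "spin": 0.33}, {"slide": [0.677, -0.474, -0.007], "spin": 0.33}]
[{"slide": [0.655, -0.505, -0.007], "spin": 0.33}, {"slide": [0.631, -0.534, -0.007], "spin": 0.33}, {"slide": [0.606, -0.563, -0.007], "spin": 0.33}, {"slide": [0.579, -0.59, -0.007], "spin": 0.33}, {"slide": [0.551, -0.616, -0.007], "spin": 0.33}, {"slide": [0.522, -0.641, -0.007], "spin": 0.33}, {"slide": [0.492, -0.664, -0.007], "spin": 0.33}, {"slide": [0.461, -0.686, -0.007], "spin": 0.33}, {"slide": [0.429, -0.707, -0.007], "spin": 0.33}, {"slide": [0.396, -0.726, -0.007], "spin": 0.33}]
[{"slide": [0.363, -0.743, -0.007], "spin": 0.33}, {"slide": [0.328, -0.759, -0.007], "spin": 0.33}, {"slide": [0.293, -0.773, -0.007], "spin": 0.33}, {"slide": [0.257, -0.786, -0.007], "spin": 0.33}, {"slide": [0.22, -0.797, -0.007], "spin": 0.33}, {"slide": [0.184, -0.806, -0.007], "spin": 0.33}, {"slide": [0.146, -0.814, -0.007], "spin": 0.33}, {"slide": [0.109, -0.82, -0.007], "spin": 0.33}, {"slide": [0.071, -0.824, -0.007], "spin": 0.33}, {"slide": [0.033, -0.826, -0.007], "spin": 0.33}]
[{"slide": [-0.005, -0.827, -0.007], "spin": 0.33}, {"slide": [-0.043, -0.826, -0.007], "spin": 0.33}]
```

View pics/t30b.png

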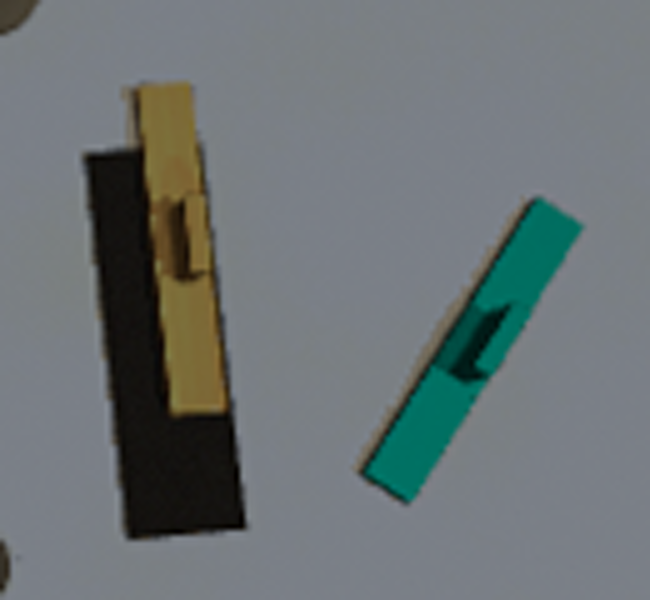

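>>> servo_tool:
  deltas:
    - {"slide":[0.81,-0.16,0],"spin":0.33}
    - {"slide":[0.8,-0.2,0],"spin":0.33}
    - {"slide":[0.79,-0.24,0],"spin":0.33}
    - {"slide":[0.78,-0.27,0],"spin":0.33}
    - {"slide":[0.77,-0.31,0],"spin":0.33}
    - {"slide":[0.75,-0.34,0],"spin":0.33}
    - {"slide":[0.74,-0.38,0],"spin":0.33}
    - {"slide":[0.72,-0.41,0],"spin":0.33}
    - {"slide":[0.7,-0.44,0],"spin":0.33}
    - {"slide":[0.68,-0.47,0],"spin":0.33}

```text
time_s: 57.25
tcp_pos: [0.4894, -0.0016, 0.1684]
ee_rot: [[-0.482, -0.876, 0.028], [-0.876, 0.481, -0.032], [0.015, -0.04, -0.999]]
wrist_force: [0.3, 0.4, -0.0]
gripper_width: 1.001
```

>>> servo_tool:
  deltas:
    - {"slide":[0.66,-0.51,0],"spin":0.33}
    - {"slide":[0.63,-0.53,0],"spin":0.33}
    - {"slide":[0.61,-0.56,0],"spin":0.33}
    - {"slide":[0.58,-0.59,0],"spin":0.33}
    - {"slide":[0.55,-0.62,0],"spin":0.33}
    - {"slide":[0.52,-0.64,0],"spin":0.33}
    - {"slide":[0.49,-0.66,0],"spin":0.33}
    - {"slide":[0.46,-0.69,0],"spin":0.33}
    - {"slide":[0.43,-0.71,0],"spin":0.33}
    - {"slide":[0.4,-0.73,0],"spin":0.33}

```text
time_s: 58.25
tcp_pos: [0.5201, -0.221, 0.1713]
ee_rot: [[-0.834, -0.551, 0.018], [-0.552, 0.833, -0.034], [0.004, -0.038, -0.999]]
wrist_force: [0.3, -0.2, -0.5]
gripper_width: 1.0
```

```bash
python3 - <<'E'
from h import *
st(); plan(.57,-.441,.165,-176)
E
```

```text
t 58.25 tcp [ 0.5201 -0.221   0.1713] yaw -146.52 F [ 0.3 -0.2 -0.5] w 1.0 tilt [ 0.018 -0.034] j [ -6.  18. -15.   2. -56. -52.]
from [ 0.5201 -0.221   0.1713] yaw -146.52 d [ 0.0499 -0.22   -0.0063] dyaw -29.48 n 11
[{"slide": [0.29, -0.767, 0.023], "spin": 0.335}, {"slide": [0.254, -0.78, 0.023], "spin": 0.335}, {"slide": [0.217, -0.791, 0.023], "spin": 0.335}, {"slide": [0.18, -0.8, 0.023], "spin": 0.335}, {"slide": [0.142, -0.808, 0.023], "spin": 0.335}, {"slide": [0.104, -0.813, 0.023], "spin": 0.335}, {"slide": [0.066, -0.817, 0.023], "spin": 0.335}, {"slide": [0.028, -0.82, 0.023], "spin": 0.335}, {"slide": [-0.01, -0.82, 0.023], "spin": 0.335}, {"slide": [-0.049, -0.819, 0.023], "spin": 0.335}]
[{"slide": [-0.087, -0.815, 0.023], "spin": 0.335}]
```

>>> servo_tool:
  deltas:
    - {"slide":[0.29,-0.77,0],"spin":0.34}
    - {"slide":[0.25,-0.78,0],"spin":0.34}
    - {"slide":[0.22,-0.79,0],"spin":0.34}
    - {"slide":[0.18,-0.8,0],"spin":0.34}
    - {"slide":[0.14,-0.81,0],"spin":0.34}
    - {"slide":[0.1,-0.81,0],"spin":0.34}
    - {"slide":[0.07,-0.82,0],"spin":0.34}
    - {"slide":[0.03,-0.82,0],"spin":0.34}
    - {"slide":[-0.01,-0.82,0],"spin":0.34}
    - {"slide":[-0.05,-0.82,0],"spin":0.34}

```text
time_s: 59.25
tcp_pos: [0.5611, -0.4373, 0.1701]
ee_rot: [[-0.996, -0.085, 0.005], [-0.085, 0.996, -0.03], [-0.002, -0.03, -1.0]]
wrist_force: [0.8, -0.4, 0.9]
gripper_width: 1.001
```

```bash
python3 - <<'E'
from h import *
st(); c=snap("wrist","w31"); plan(.57,-.441,.165,-176)
c=snap("side","s31"); save(c["frame"],"s31a",(150,180,290,290),5.5)
E
```

```text
t 59.25 tcp [ 0.5611 -0.4373  0.1701] yaw -175.12 F [ 0.8 -0.4  0.9] w 1.001 tilt [ 0.005 -0.03 ] j [-24.  32.   8.   2. -66. -61.]
from [ 0.5612 -0.4404  0.1695] yaw -175.32 d [ 0.0088 -0.0006 -0.0045] dyaw -0.68 n 1
[{"slide": [-0.348, -0.054, 0.18], "spin": 0.085}]
```

View pics/w31.png

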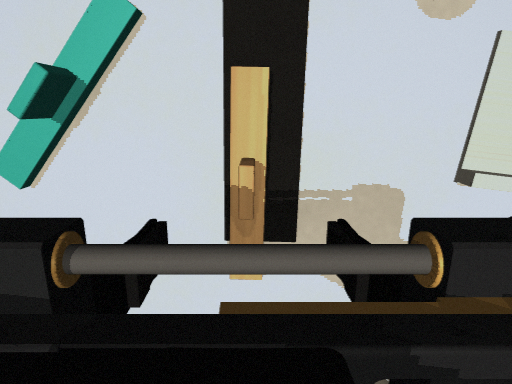

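View pics/s31a.png

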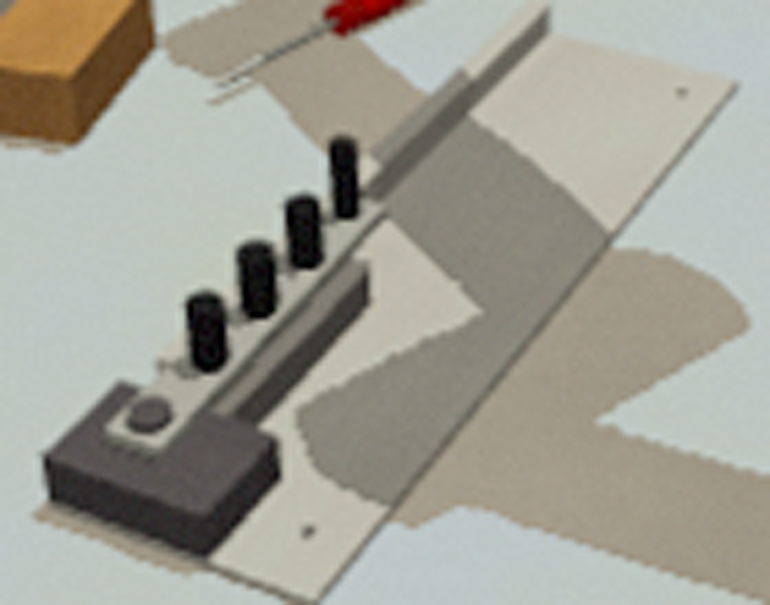

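```bash
python3 - <<'E'
from h import *
np.set_printoptions(precision=4,suppress=True)
c=load("w31")
w=np.array([pt(c,u,v,.063)[:2] for u,v in [(239,166),(254,166),(254,219),(238,219)]]);print(w,w.mean(0))
b=np.array([pt(c,u,v,.019)[:2] for u,v in [(231,67),(270,67),(263,279),(229,279)]]);print(b,b.mean(0))
print("mat end",[pt(c,u,v,.003)[:2] for u,v in [(226,240),(297,240)]])
st(); gplan(b.mean(0)[0],b.mean(0)[1],.036,-176)
E
```

```text
[[ 0.5408 -0.4498]
 [ 0.5397 -0.4369]
 [ 0.5876 -0.4326]
 [ 0.589  -0.4469]] [ 0.5643 -0.4415]
[[ 0.4569 -0.4663]
 [ 0.4539 -0.4303]
 [ 0.6716 -0.4154]
 [ 0.6754 -0.4526]] [ 0.5644 -0.4411]
mat end [array([ 0.6366, -0.4601]), array([ 0.6288, -0.3814])]
t 59.35 tcp [ 0.5608 -0.4386  0.1693] yaw -175.18 F [-1.1  0.1 -0.4] w 1.001 tilt [ 0.004 -0.03 ] j [-24.  32.   8.   2. -65. -61.]
d [ 0.0037 -0.0031 -0.1333] dyaw -0.82 n 7 slide/row [-0.018  0.004  0.762] spin/row 0.015
```

>>> servo_tool:
  deltas:
    - {"slide":[-0.02,0,0.6],"spin":0.02}
    - {"slide":[-0.02,0,0.8],"spin":0.02}
    - {"slide":[-0.02,0,0.8],"spin":0.02}
    - {"slide":[-0.02,0,0.8],"spin":0.02}
    - {"slide":[-0.02,0,0.8],"spin":0.02}
    - {"slide":[-0.02,0,0.8],"spin":0}
    - {"slide":[-0.02,0,0.5],"spin":0}

```text
time_s: 60.05
tcp_pos: [0.5619, -0.4387, 0.0303]
ee_rot: [[-0.997, -0.073, -0.0], [-0.073, 0.997, -0.026], [0.002, -0.026, -1.0]]
wrist_force: [0.4, -0.1, -0.5]
gripper_width: 1.001
```

```bash
python3 - <<'E'
from h import *
st(); gplan(.5644,-.4411,.036,-176)
E
```

```text
t 60.05 tcp [ 0.5619 -0.4387  0.0303] yaw -175.79 F [ 0.4 -0.1 -0.5] w 1.001 tilt [-0.    -0.026] j [-24.  39.   1.   2. -51. -62.]
d [ 0.0025 -0.0029  0.0057] dyaw -0.21 n 1 slide/row [-0.089 -0.128 -0.224] spin/row 0.026
```

>>> servo_tool:
  deltas:
    - {"slide":[-0.08,-0.1,-0.15],"spin":0.02}
    - {"slide":[0,0,0],"spin":0}
    - {"slide":[0,0,0],"spin":0}
    - {"slide":[0,0,0],"spin":0}
    - {"slide":[0,0,0],"spin":0}
    - {"slide":[0,0,0],"spin":0}
    - {"slide":[0,0,0],"spin":0}
    - {"slide":[0,0,0],"spin":0}
    - {"slide":[0,0,0],"spin":0}
    - {"slide":[0,0,0],"spin":0}
  gripper: 255

```text
time_s: 61.05
tcp_pos: [0.5649, -0.4407, 0.036]
ee_rot: [[-0.997, -0.072, 0.002], [-0.072, 0.997, -0.027], [0.0, -0.027, -1.0]]
wrist_force: [0.2, -0.2, -0.0]
gripper_width: 0.171
```

>>> servo_tool:
  deltas:
    - {"slide":[0,0,0],"spin":0}
    - {"slide":[0,0,0],"spin":0}
    - {"slide":[0,0,0],"spin":0}

```text
time_s: 61.35
tcp_pos: [0.5649, -0.4407, 0.036]
ee_rot: [[-0.997, -0.072, 0.002], [-0.072, 0.997, -0.027], [0.0, -0.027, -1.0]]
wrist_force: [-0.2, 0.4, 0.0]
gripper_width: 0.16
```

```bash
python3 - <<'E'
from h import *
st()
E
```

```text
t 61.35 tcp [ 0.5649 -0.4407  0.036 ] yaw -175.86 F [-0.2  0.4  0. ] w 0.16 tilt [ 0.002 -0.027] j [-24.  39.   1.   2. -51. -62.]
```

Gripped. Lift 20 mm, move −58 mm in x and +9 mm in y, lower.

>>> servo_tool:
  deltas:
    - {"slide":[0,0,-0.4],"spin":0}
    - {"slide":[0,0,-0.4],"spin":0}
    - {"slide":[0.6,0.1,0],"spin":0}
    - {"slide":[0.6,0.1,0],"spin":0}
    - {"slide":[0.6,0.1,0],"spin":0}
    - {"slide":[0.5,0.1,0],"spin":0}

```text
time_s: 61.95
tcp_pos: [0.5068, -0.4339, 0.0588]
ee_rot: [[-0.997, -0.074, 0.003], [-0.074, 0.997, -0.028], [-0.001, -0.028, -1.0]]
wrist_force: [-0.0, -0.5, -1.7]
gripper_width: 0.157
```

```bash
python3 - <<'E'
from h import *
st(); plan(.506,-.431,.039,-175.7)
E
```

```text
t 61.95 tcp [ 0.5068 -0.4339  0.0588] yaw -175.77 F [-0.  -0.5 -1.7] w 0.157 tilt [ 0.003 -0.028] j [-26.  34.  -6.   2. -50. -61.]
from [ 0.5068 -0.4339  0.0588] yaw -175.77 d [-0.0008  0.0029 -0.0198] dyaw 0.07 n 1
[{"slide": [0.022, 0.12, 0.79], "spin": -0.009}]
```

>>> servo_tool:
  deltas:
    - {"slide":[0.02,0.1,0.4],"spin":0}
    - {"slide":[0,0,0.35],"spin":0}
    - {"slide":[0,0,0.15],"spin":0}

```text
time_s: 62.25
tcp_pos: [0.5062, -0.4323, 0.0371]
ee_rot: [[-0.997, -0.073, 0.006], [-0.073, 0.997, -0.029], [-0.004, -0.029, -1.0]]
wrist_force: [-0.1, 0.1, -1.4]
gripper_width: 0.156
```

```bash
python3 - <<'E'
from h import *
st()
E
```

```text
t 62.25 tcp [ 0.5062 -0.4323  0.0371] yaw -175.82 F [-0.1  0.1 -1.4] w 0.156 tilt [ 0.006 -0.029] j [-26.  35.  -7.   2. -47. -61.]
```

>>> servo_tool:
  deltas:
    - {"slide":[0,0,0.07],"spin":0}
    - {"slide":[0,0,0],"spin":0}

```text
time_s: 62.45
tcp_pos: [0.5069, -0.4327, 0.0361]
ee_rot: [[-0.997, -0.075, 0.003], [-0.075, 0.997, -0.029], [-0.001, -0.03, -1.0]]
wrist_force: [-0.8, 0.2, 0.3]
gripper_width: 0.157
```

>>> servo_tool:
  deltas:
    - {"slide":[0,0,0],"spin":0}
    - {"slide":[0,0,0],"spin":0}
    - {"slide":[0,0,0],"spin":0}
    - {"slide":[0,0,0],"spin":0}
    - {"slide":[0,0,0],"spin":0}
  gripper: 0

```text
time_s: 62.95
tcp_pos: [0.5092, -0.4334, 0.0358]
ee_rot: [[-0.997, -0.076, 0.006], [-0.076, 0.997, -0.031], [-0.003, -0.031, -1.0]]
wrist_force: [-0.2, 0.1, -0.3]
gripper_width: 0.528
```

>>> servo_tool:
  deltas:
    - {"slide":[0,0,-0.5],"spin":0}
    - {"slide":[0,0,-0.8],"spin":0}
    - {"slide":[0,0,-0.9],"spin":0}
    - {"slide":[0,0,-0.9],"spin":0}
    - {"slide":[0,0,-0.9],"spin":0}
    - {"slide":[0,0,-0.9],"spin":0}
    - {"slide":[0,0,0],"spin":0}

```text
time_s: 63.65
tcp_pos: [0.5087, -0.43, 0.1684]
ee_rot: [[-0.997, -0.077, 0.008], [-0.077, 0.996, -0.034], [-0.005, -0.034, -0.999]]
wrist_force: [-0.4, 0.8, 0.1]
gripper_width: 0.993
```

```bash
python3 - <<'E'
from h import *
st()
c=snap("wrist","w32"); c=snap("top","t32"); save(c["frame"],"t32a",(60,60,440,240),2.1); c=snap("side","s32"); save(c["frame"],"s32a",(80,100,340,310),3)
E
```

```text
t 63.65 tcp [ 0.5087 -0.43    0.1684] yaw -175.6 F [-0.4  0.8  0.1] w 0.993 tilt [ 0.008 -0.034] j [-26.  27.   0.   2. -62. -61.]
```

View pics/w32.png

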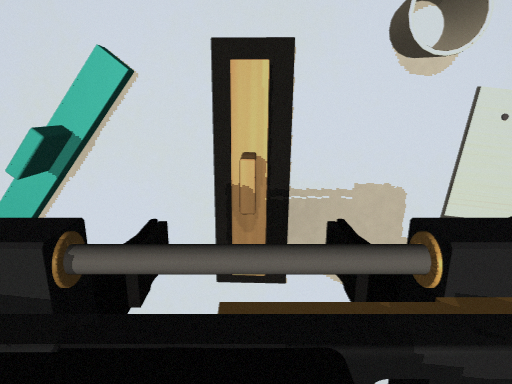

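View pics/t32a.png

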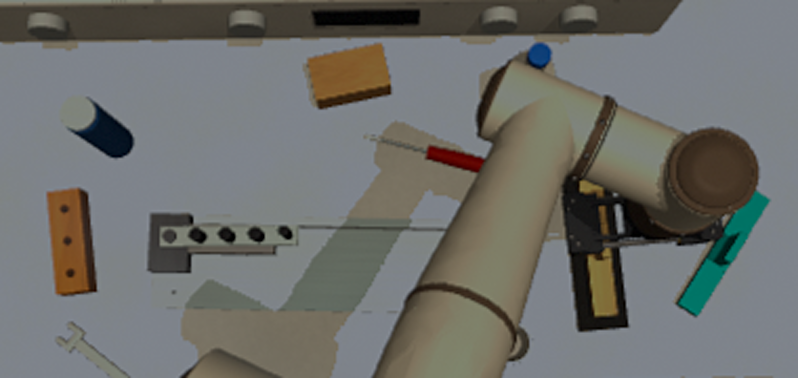

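View pics/s32a.png

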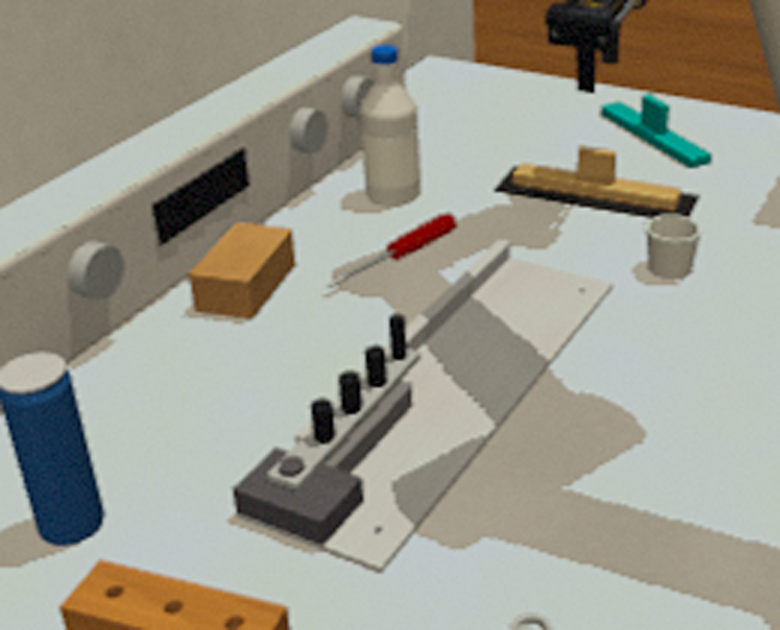

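```bash
python3 - <<'E'
from h import *
np.set_printoptions(precision=4,suppress=True)
c=load("t32"); save(c["frame"],"t32b",(125,150,215,200),8)
E
```

```text
(no output)
```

View pics/t32b.png

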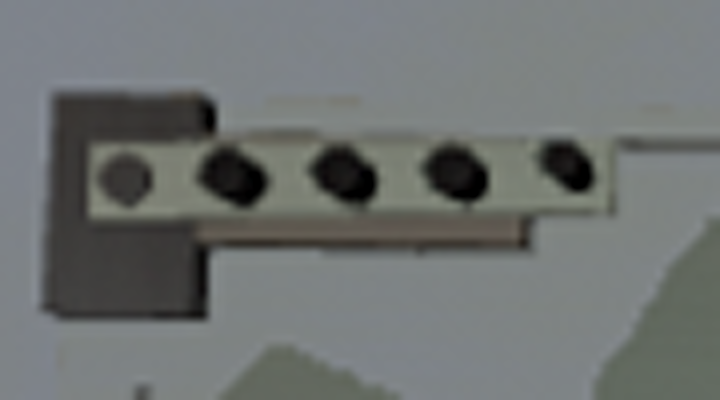

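```bash
python3 - <<'E'
from h import *
st(); print(r.finish_job()); st()
E
```

```text
t 63.8 tcp [ 0.5065 -0.4284  0.163 ] yaw -175.66 F [0.  0.3 0.1] w 1.0 tilt [ 0.    -0.028] j [-26.  28.   0.   2. -62. -61.]
the job is handed in; nothing more can be done
None
the job is handed in; nothing more can be done
```

I handed the job in at about 64 s. The last pictures show everything in place, though the hand-in itself gave no verdict.

- **Blocks:** I slid all three to the fence and stop with the push stick only. The camera put them within about 2–3 mm of their slots, and the final push met firm contact where the closed row should be.
- **Lock bar:** I swung it over the row. The last top view reads about 0.025–0.03 rad off zero, while an earlier wrist view gave about 0.01. Both are inside the 0.08 limit.
- **Pins:** Each of the three went through the bar and block until its head met the bar at about 24 N. They look upright and seated in the side picture. The rack is empty, as there was no spare.
- **Stick:** After I laid it back it was knocked about 5 cm along its mat, so I gripped it again and put it back in the middle, fin up. The last wrist picture shows it within about 1 cm of the mat's centre.

The other things look where they were at the start, and the gripper was well clear of everything at the end.

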